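# Put the demo vehicles away in the display drawer

### The job

Closing time at the toy shop counter: draw the display drawer right out, swing its keeper bar up, and park every wooden toy vehicle that stands on the counter upright in a lane of its own, lying along the lane with its wheels flat on the lane floor. Then swing the keeper bar down over them until it clicks home in its catches and push the drawer fully shut. Leave the other things on the counter where they are.

Things in the scene. Friction and masses are not known exactly. Their poses are not given: they have to be found in the camera images.
- bus: plain wooden toy bus: one long box-shaped upper body with a row of side windows. 110 mm long (x, nose at +x), chassis 46 mm wide (y) and 26 mm high, above it an upper body 34 mm wide, top 54 mm; 0.15 kg; wheels do not turn. Origin: centre of its underside, z up. At the origin the upper body (26 to 46 mm up or more) can be gripped across y. Absent in some starts.
- van: plain wooden toy delivery van: box body towards the rear, low bonnet in front. 100 mm long (x, nose at +x), chassis 46 mm wide (y) and 26 mm high, above it an upper body 34 mm wide, top 52 mm; 0.15 kg; wheels do not turn. Origin: centre of its underside, z up. At the origin the upper body (26 to 46 mm up or more) can be gripped across y. Absent in some starts.
- tipper: plain wooden toy tipper lorry: cab in front, lower open load bed behind (bed top 46 mm up). 110 mm long (x, nose at +x), chassis 46 mm wide (y) and 26 mm high, above it an upper body 34 mm wide, top 54 mm; 0.15 kg; wheels do not turn. Origin: centre of its underside, z up. At the origin the upper body (26 to 46 mm up or more) can be gripped across y. Absent in some starts.
- tanker: plain wooden toy tanker lorry: cab in front, lying round tank behind (tank 34 mm across, top 54 mm up). 110 mm long (x, nose at +x), chassis 46 mm wide (y) and 26 mm high, above it an upper body 34 mm wide, top 54 mm; 0.15 kg; wheels do not turn. Origin: centre of its underside, z up. At the origin the upper body (26 to 46 mm up or more) can be gripped across y. Absent in some starts.
- fire_engine: plain wooden toy fire engine: box body and cab with a ladder on the roof. 110 mm long (x, nose at +x), chassis 46 mm wide (y) and 26 mm high, above it an upper body 34 mm wide, top 50 mm; 0.15 kg; wheels do not turn. Origin: centre of its underside, z up. At the origin the upper body (26 to 46 mm up or more) can be gripped across y. Absent in some starts.
- unit: white display drawer unit fixed on the counter, 270 mm deep (x) x 404 mm wide (y) x 108 mm high, clear top, one drawer in its front, which is the unit's -x side (towards the robot). Origin: middle of the foot of its front edge (the body lies to +x of it); z up.
- drawer (a joint): how far the drawer is pulled out of the unit towards the unit's -x, m: 0 shut, its front then touching the unit; 0.19 fully out at its stop. It slides stiffly (about 4 N) and stays where it is left. It shuts only with the keeper bar down: the raised bar strikes the unit's top.
- handle_mid (a point): middle of the drawer's handle: a level steel bar 12 mm thick, 140 mm long along y, its axis 42 mm in front of the drawer front and 75 mm above the counter. The front panel is 400 mm wide and 16 mm thick, its top edge 106 mm above the counter. Moves with the drawer; axes as the unit's.
- lane3 (a point): centre of the floor of the middle one (lane 3) of the drawer's 5 parking lanes, 20 mm above the counter; the others lie 68 and 136 mm to either side along y. Lanes run along x, 160 mm long, 60 mm wide between 14 mm high ply dividers; the drawer's side walls are 50 mm above the counter. Moves with the drawer; axes as the unit's.
- keeper_mid (a point): middle of the cross bar (336 mm long, 10 mm round steel) of the keeper, a U-shaped bail hinged at the rear of the lanes. x points to its hinge line, 120 mm away and 90 mm to the +x side of lane 3's centre; y along the bar. Home, the keeper lies level over the lanes: this point 86 mm above the counter, 30 mm to the -x side of lane 3's centre.
- keeper: the keeper bail itself (origin and axes as keeper_mid). From level it swings up and back, past upright, to 1.9 rad; it stays where left (1 to 3 N at the bar moves it). Two sprung ball catches, on posts 99 mm high at the side walls, hold it level: about 12 N at the bar, up or down, snaps it past them (0.13 to 0.03 rad). It can be raised only with the drawer out over 0.18.
- doll: small turned wooden peg doll, 32 mm across, 62 mm tall, not part of the job, to be left alone. Origin: centre of its underside.
- sticker_roll: roll of paper stickers standing on end, 44 mm across, 30 mm tall, not part of the job, to be left alone. Origin: centre of its underside.
- figure_box_a: boxed collectible figure, carton 60 x 70 x 95 mm tall, not part of the job, to be left alone. Origin: centre of its underside.
- figure_box_b: boxed collectible figure, carton 60 x 70 x 95 mm tall, not part of the job, to be left alone. Origin: centre of its underside.
- scanner: black hand-held barcode scanner lying down, about 180 x 68 x 39 mm, not part of the job, to be left alone. Origin: on its underside, under the grip.
- tape: roll of clear tape lying flat, 70 mm across, 24 mm tall, not part of the job, to be left alone. Origin: centre of its underside.
Mind the look-alikes: they are no part of the job. Leave any green, pink or yellow look-alike of the tanker alone.

How it is judged:
On the way, in this order (a step that is already met when the one before it is completed fails the run):
1. the drawer is drawn right out (value of joint drawer above 0.175 m), for 0.2 s.
2. the keeper bar is swung up clear of the lanes (angle between the x axis of keeper_mid and the x axis of lane3, either way round above 1.1 rad), for 0.2 s.
3. every vehicle stands in a lane of its own, released, in the open drawer (x of bus in the frame of lane3 between -0.035 and 0.035 m and y of bus in the frame of lane3 between -0.16 and 0.16 m and z of each of bus, van, tipper, tanker, fire_engine in the frame of lane3 below 0.007 m and angle between each of bus, van, tipper, tanker, fire_engine's own z axis and vertical below 0.12 rad and angle between the x axis of each of bus, van, tipper, tanker, fire_engine and the x axis of lane3, either way round below 0.25 rad and x of van in the frame of lane3 between -0.035 and 0.035 m and y of van in the frame of lane3 between -0.16 and 0.16 m and x of tipper in the frame of lane3 between -0.035 and 0.035 m and y of tipper in the frame of lane3 between -0.16 and 0.16 m and x of tanker in the frame of lane3 between -0.035 and 0.035 m and y of tanker in the frame of lane3 between -0.16 and 0.16 m and x of fire_engine in the frame of lane3 between -0.035 and 0.035 m and y of fire_engine in the frame of lane3 between -0.16 and 0.16 m and contact force between each of bus, van, tipper, tanker, fire_engine and the fingers below 0.1 N and value of joint drawer above 0.16 m), for 0.3 s.
4. the keeper bar is home in its catches over the vehicles, the drawer still open (angle between the x axis of keeper_mid and the x axis of lane3, either way round below 0.03 rad and value of joint drawer above 0.05 m and x of bus in the frame of lane3 between -0.035 and 0.035 m and y of bus in the frame of lane3 between -0.16 and 0.16 m and z of each of bus, van, tipper, tanker, fire_engine in the frame of lane3 below 0.007 m and angle between each of bus, van, tipper, tanker, fire_engine's own z axis and vertical below 0.12 rad and angle between the x axis of each of bus, van, tipper, tanker, fire_engine and the x axis of lane3, either way round below 0.25 rad and x of van in the frame of lane3 between -0.035 and 0.035 m and y of van in the frame of lane3 between -0.16 and 0.16 m and x of tipper in the frame of lane3 between -0.035 and 0.035 m and y of tipper in the frame of lane3 between -0.16 and 0.16 m and x of tanker in the frame of lane3 between -0.035 and 0.035 m and y of tanker in the frame of lane3 between -0.16 and 0.16 m and x of fire_engine in the frame of lane3 between -0.035 and 0.035 m and y of fire_engine in the frame of lane3 between -0.16 and 0.16 m), for 0.3 s.
5. the drawer is fully shut (value of joint drawer below 0.005 m), for 0.2 s.
At the end, for the whole second after the job is handed in: Every vehicle present stands upright (0.12 rad) and at rest in a lane: on its floor (7 mm), 35 mm or less off the lane's middle along it, in line with it (0.25 rad); the keeper bar is home in its catches (under 0.03 rad); the drawer is shut (within 5 mm) (x of bus in the frame of lane3 between -0.035 and 0.035 m and y of bus in the frame of lane3 between -0.16 and 0.16 m and z of each of bus, van, tipper, tanker, fire_engine in the frame of lane3 below 0.007 m and angle between each of bus, van, tipper, tanker, fire_engine's own z axis and vertical below 0.12 rad and angle between the x axis of each of bus, van, tipper, tanker, fire_engine and the x axis of lane3, either way round below 0.25 rad and x of van in the frame of lane3 between -0.035 and 0.035 m and y of van in the frame of lane3 between -0.16 and 0.16 m and x of tipper in the frame of lane3 between -0.035 and 0.035 m and y of tipper in the frame of lane3 between -0.16 and 0.16 m and x of tanker in the frame of lane3 between -0.035 and 0.035 m and y of tanker in the frame of lane3 between -0.16 and 0.16 m and x of fire_engine in the frame of lane3 between -0.035 and 0.035 m and y of fire_engine in the frame of lane3 between -0.16 and 0.16 m and linear speed of each of bus, van, tipper, tanker, fire_engine below 0.03 m/s and angle between the x axis of keeper_mid and the x axis of lane3, either way round below 0.03 rad and value of joint drawer below 0.005 m); the robot touches nothing.
It fails at once if one of the other things on the counter is moved more than 6 cm from its place (distance of any of doll, sticker_roll, figure_box_a, figure_box_b, scanner, tape from where it was at the start of the episode above 0.06 m).
Of bus, van, tipper, tanker, fire_engine only 3 to 5 are there at a start; the rules pass over those that are not, and their reading is None.
At some moment in a run one of bus, van, tipper, tanker, fire_engine may be knocked a few centimetres aside while the robot is not near it.
Once in a run the grip may slacken for a moment while it holds something.
It also fails if it takes over 210 s, if anything falls off the work surface, if the arm or the gripper's body presses on something with over 40 N, if the wrist force passes 120 N, or if a joint passes its speed limit or range.

### The arm

A 6-joint arm with a two-finger parallel gripper is mounted at the origin on the work surface. World frame = base frame: x ahead of the robot, y to its left, z up, the work surface at z = 0. Lengths are in m, angles in rad, forces in N, time in s.
With the tool pointing down it reaches from about 0.35 to 0.925 m from the base axis. Payload 6.4 kg.
Tool frame: the origin (TCP) lies at the very end of the fingers, on their centre line; the grasp point (between the pads) lies 19 mm behind it; y points along the fingers, x is the direction in which the jaws open and shut, and the axes are right-handed (so a half turn about y gives the same grasp; the last joint's range is limited). The gripper opens to 85 mm and grips with 20 to 120 N. Pads are 22 mm wide; open, the fingers measure 114 mm over their backs; the gripper's body (76 mm by 85 mm) begins 54 mm behind the grasp point. The pads swing forward as they close: fully open they stand 13 mm farther back than shut.
Start: joints at [1.09, 0.245, 1.558, -0, 1.339, -0.174], TCP at [0.196, 0.62, 0.231] pointing down, gripper open.
Joint ranges: [-3.13, 3.13], [-1.02, 2.26], [0.13, 2.54], [-0.95, 4.09], [0.21, 2.88], [-2.74, 2.74]. Speed limits (rad/s): [2.57, 2.57, 3.14, 3.14, 3.14, 3.14].

### API

Orientations are given as a unit quaternion [w, x, y, z].
In Python, from bench import get_state, snapshot, hand_in, outline_of, spot_point gives the robot as it stands.
- The arm moves only by the tool send_rows, never from a script. Its argument "deltas" is a list of rows, each a list of 3 entries, a list of its own where there are three numbers: the finger opening in mm, from 0 to 85.4, then the shift along the tool's x, y, z in mm, then the turn about the tool's y in rad. In form: [[jaw, [dx, dy, dz], twist], ...]. A call has 1 to 10 rows; each row shifts and turns the pose as measured when the row begins, along the tool's axes as they then stand; what a row does not reach is not made up. A row lasts 1/12 s, in which the tool goes at most 41.7 mm and 7.16 degrees, less where a joint would pass 70% of its speed; a pose out of reach is approached as far as the arm can. A call is refused whole if a number of a shift passes 41.7 or a number of a turn 0.125, either way. A call with a gripper value outside its range is refused whole. The fingers move at their own pace and stop on an object; the grip force is fixed at half the most. Time passes only in rows, so rows that do not move let the fingers close. It gives the time, the measured TCP pose, the force and the opening at its end, in the units of the state.
- get_state(): the state, without advancing time (a new reading comes with each control period).
- snapshot(name): name is "side" or "top"; returns a dict with "color" (420x560x3 uint8, red, green, blue), "vfov" (degrees; the focal length in pixels is half the picture's height over the tangent of half this angle, whatever the lens; pixels are square), "cx", "cy" (the principal point, pixels), "R" (3x3) and "t" (3): a world point X has camera coordinates R X + t. Camera axes: x right, y down, z forward; pixel columns grow to the right and rows downward; lengths in m; the calibration is good to about 2 mm. A picture is of the moment at which its call begins. There is no depth.
- hand_in(): hands the job in, once; it reports no verdict.
Trained networks look in a picture, given as the dict that the camera call returned (one of the last four; its "shot" number tells which), for a name from the list of things; names that differ only in an ending like _2 or _b are one class to them, and where a whole thing is asked for, a point or a joint stands for the part that bears it (a point fixed in the world has none). Each returns a list of dicts, best first, with "score" (0 to 1); they miss things now and then, are a little off and sometimes report something else, mostly with a low value. They report only what shows in the picture. A call takes as long as a camera call. They do not tell look-alikes from the thing itself.
- outline_of(label, picture): "region" (420x560 bool, what is visible of it) and "extent" ([left, top, right, bottom] in pixels, round what is visible of it).
- spot_point(label, picture): "at" ([column, row] in pixels: a listed point, or the origin of a listed thing).
The state is a dict: "clock": time; "joint_pos": joint angles; "joint_velocities": joint speeds; "effort": joint torques, N m; "tool_pos": TCP position; "tool_rot": TCP orientation; "ft_force": force on the tool from outside, world axes, zero at the start; "moment": the same for the moment, N m; "opening": opening from 0.0 (shut) to 1.0 (fully open).
Only numpy, scipy, OpenCV 4.12 (cv2) and the standard library are available. Lean on these libraries where they do the work, as an engineer would, in place of code of your own. Each camera call takes 0.05 s, during which the arm holds its last target.

## Working session

There is one attempt and no reset: what is moved stays moved. The work goes in short steps, Python scripts to look and compute and a tool call to move; the robot and the scene stay as the last step left them, time stands still between calls to the robot, and variables do not carry over. Pictures are saved under pics/ and viewed, and the job is handed in when it is done.

Besides the shell and the picture viewer there is one more tool, called after "Request:" by a JSON object that holds its "method" and its "body". send_rows: Moves the arm, as the interface text tells. Its arguments: {"type":"object","properties":{"deltas":{"type":"array","items":{"type":"array"}}},"required":["deltas"]}

```bash
ls; mkdir -p pics; cat > h.py <<'E'
import numpy as np, cv2
from bench import *
def save(p,name): cv2.imwrite('pics/'+name, cv2.cvtColor(p['color'],cv2.COLOR_RGB2BGR))
def f(p): return p['color'].shape[0]/2/np.tan(np.radians(p['vfov'])/2)
def proj(p,X):
    c=np.array(p['R'])@np.array(X,float)+np.array(p['t']); return np.array([p['cx'],p['cy']])+f(p)*c[:2]/c[2]
def ray(p,uv,z):
    R=np.array(p['R']);t=np.array(p['t']); d=R.T@np.array([(uv[0]-p['cx'])/f(p),(uv[1]-p['cy'])/f(p),1]); o=-R.T@t
    return o+d*(z-o[2])/d[2]
E
python3 - <<'E'
from h import *
print(get_state())
for n in('top','side'):
    p=snapshot(n); save(p,n+'0.png'); print(n,p['vfov'],p['cx'],p['cy'],-np.array(p['R']).T@np.array(p['t']),np.array(p['R'])[2])
    for l in('bus','van','tipper','tanker','fire_engine','unit','drawer','handle_mid','lane3','keeper_mid','doll','sticker_roll','figure_box_a','scanner','tape'):
        z={'handle_mid':.075,'lane3':.02,'keeper_mid':.086}.get(l,0)
        print(l,[(round(float(d['score']),2),np.round(d['at']).tolist(),np.round(ray(p,d['at'],z)[:2],3).tolist()) for d in spot_point(l,p)][:5])
E
```

```text
pics
{'clock': 0.0, 'joint_pos': array([ 1.08986311e+00,  2.45796071e-01,  1.55902462e+00,  2.43833632e-05,
        1.33871671e+00, -1.74079348e-01]), 'joint_velocities': array([-0.00022404,  0.00098212,  0.00058113,  0.00081133,  0.00120784,
       -0.00042139]), 'effort': array([-1.44146001e-03, -4.29485607e+01, -3.26136839e+01, -1.82153312e-04,
        5.16057495e-03, -6.99202030e-08]), 'tool_pos': array([0.19605025, 0.61913722, 0.23018614]), 'tool_rot': array([-0.57024391,  0.57083676,  0.41709147, -0.41833237]), 'ft_force': array([-0.0892021 , -0.15932835, -0.36881232]), 'moment': array([-0.04988974, -0.01111611,  0.04644967]), 'opening': 1.0024079136101853}
top 47.69154949035699 280.0557667538262 211.0543974025774 [ 2.27887209e-01 -7.69445427e-04  1.77230034e+00] [ 1.79149247e-01 -4.57584764e-04 -9.83821802e-01]
bus [(0.8, [361.0, 263.0], [0.362, -0.308])]
van [(0.8, [315.0, 247.0], [0.418, -0.136]), (0.37, [374.0, 180.0], [0.684, -0.358])]
tipper [(0.21, [124.0, 242.0], [0.417, 0.58])]
tanker [(0.94, [400.0, 219.0], [0.534, -0.458]), (0.84, [366.0, 209.0], [0.568, -0.327]), (0.64, [413.0, 179.0], [0.691, -0.51]), (0.36, [378.0, 180.0], [0.685, -0.374])]
fire_engine []
unit [(0.92, [233.0, 179.0], [0.672, 0.184])]Traceback (most recent call last):
  File "<stdin>", line 7, in <module>
ValueError: it knows: bus, doll, figure_box, fire_engine, handle_mid, keeper, keeper_mid, lane, scanner, sticker_roll, tanker, tape, tipper, unit, van
```

```bash
python3 - <<'E'
from h import *
for n in('top','side'):
    p=snapshot(n); save(p,n+'0.png'); print(n,p['vfov'],p['cx'],p['cy'],-np.array(p['R']).T@np.array(p['t']),np.array(p['R'])[2])
    for l in('bus','van','tipper','tanker','fire_engine','unit','handle_mid','lane','keeper_mid','doll','sticker_roll','figure_box','scanner','tape'):
        z={'handle_mid':.075,'lane':.02,'keeper_mid':.086}.get(l,0)
        print(l,[(round(float(d['score']),2),np.round(d['at']).tolist(),np.round(ray(p,d['at'],z)[:2],3).tolist()) for d in spot_point(l,p)][:6])
E
```

```text
top 47.69154949035699 280.0557667538262 211.0543974025774 [ 2.27887209e-01 -7.69445427e-04  1.77230034e+00] [ 1.79149247e-01 -4.57584764e-04 -9.83821802e-01]
bus [(0.84, [363.0, 266.0], [0.353, -0.316]), (0.16, [229.0, 174.0], [0.691, 0.199])]
van [(0.51, [312.0, 251.0], [0.401, -0.124])]
tipper []
tanker [(0.93, [433.0, 250.0], [0.421, -0.577]), (0.87, [405.0, 223.0], [0.521, -0.474]), (0.85, [414.0, 178.0], [0.696, -0.511]), (0.77, [363.0, 211.0], [0.561, -0.316])]
fire_engine []
unit [(0.92, [231.0, 175.0], [0.686, 0.191])]
handle_mid [(0.61, [226.0, 203.0], [0.562, 0.197]), (0.24, [379.0, 180.0], [0.665, -0.363])]
lane [(0.89, [227.0, 169.0], [0.705, 0.207])]
keeper_mid [(0.5, [226.0, 174.0], [0.668, 0.199])]
doll [(0.6, [360.0, 238.0], [0.457, -0.304])]
sticker_roll [(0.43, [315.0, 216.0], [0.534, -0.136])]
figure_box [(0.73, [394.0, 280.0], [0.304, -0.432]), (0.66, [374.0, 178.0], [0.691, -0.359]), (0.56, [319.0, 162.0], [0.749, -0.147])]
scanner [(0.97, [127.0, 238.0], [0.429, 0.568]), (0.66, [362.0, 240.0], [0.451, -0.31]), (0.51, [223.0, 179.0], [0.668, 0.222])]
tape [(0.74,
[... 489 characters left out ...]
 [401.0, 311.0], [0.536, -0.466]), (0.68, [336.0, 298.0], [0.449, -0.305]), (0.56, [419.0, 365.0], [0.423, -0.584])]
fire_engine []
unit [(0.77, [265.0, 189.0], [0.678, 0.211])]
handle_mid [(0.9, [246.0, 192.0], [0.553, 0.173]), (0.29, [154.0, 180.0], [0.371, 0.467])]
lane [(0.88, [271.0, 186.0], [0.688, 0.188])]
keeper_mid [(0.49, [262.0, 178.0], [0.638, 0.184])]
doll [(0.5, [337.0, 296.0], [0.455, -0.305])]
sticker_roll [(0.61, [313.0, 249.0], [0.555, -0.132]), (0.51, [271.0, 187.0], [0.704, 0.205]), (0.31, [151.0, 182.0], [0.408, 0.567]), (0.26, [317.0, 317.0], [0.362, -0.308])]
figure_box [(0.73, [350.0, 222.0], [0.749, -0.14]), (0.65, [398.0, 264.0], [0.685, -0.367])]
scanner []
tape []
```

View pics/top0.png

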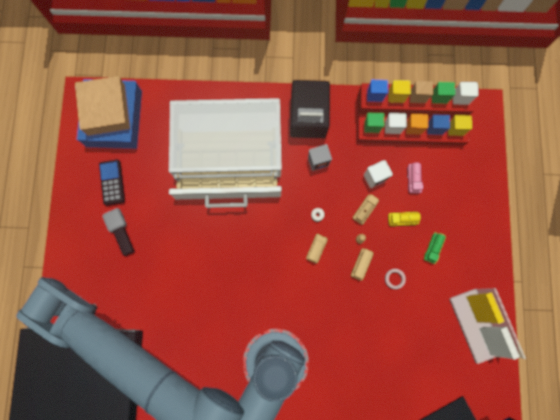

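View pics/side0.png

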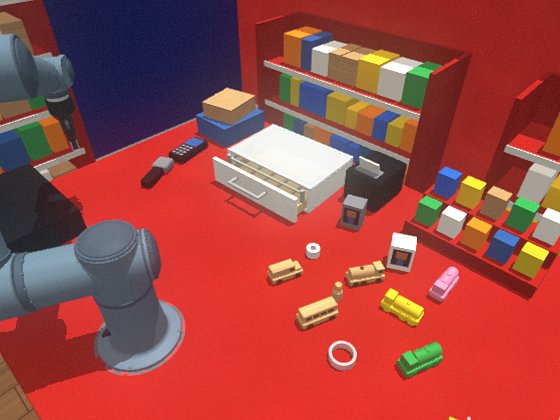

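The pictures show three plain wooden vehicles in the top view: van (317,248), bus (362,264) and tanker (366,209). The look-alikes are yellow (404,219), pink (415,178) and green (435,247), all left alone. Next I check with close crops.

```bash
python3 - <<'E'
from h import *
t=cv2.imread('pics/top0.png');s=cv2.imread('pics/side0.png')
a=cv2.resize(t[190:290,290:420],None,fx=4,fy=4,interpolation=cv2.INTER_CUBIC)
b=cv2.resize(s[230:340,260:400],None,fx=4,fy=4,interpolation=cv2.INTER_CUBIC)
cv2.imwrite('pics/c1.png',a);cv2.imwrite('pics/c2.png',b)
cv2.imwrite('pics/c3.png',cv2.resize(t[90:220,160:290],None,fx=4.5,fy=4.5,interpolation=cv2.INTER_CUBIC))
cv2.imwrite('pics/c4.png',cv2.resize(s[120:225,205:365],None,fx=5,fy=5,interpolation=cv2.INTER_CUBIC))
E
```

```text
(no output)
```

View pics/c1.png

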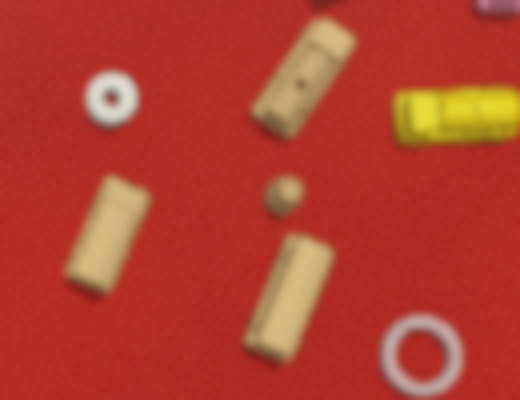

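View pics/c2.png

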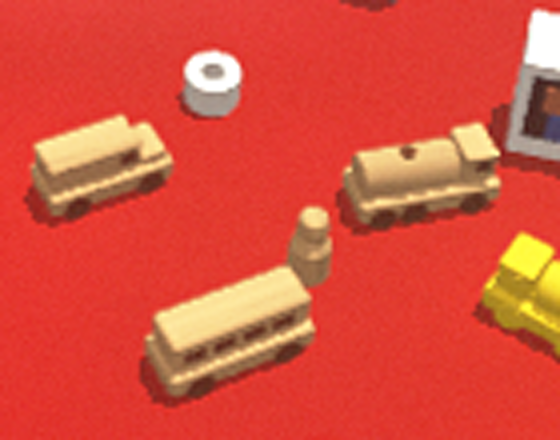

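View pics/c3.png

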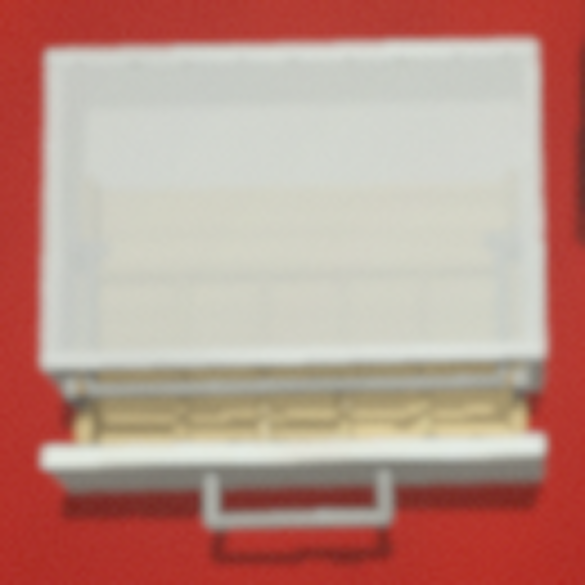

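View pics/c4.png

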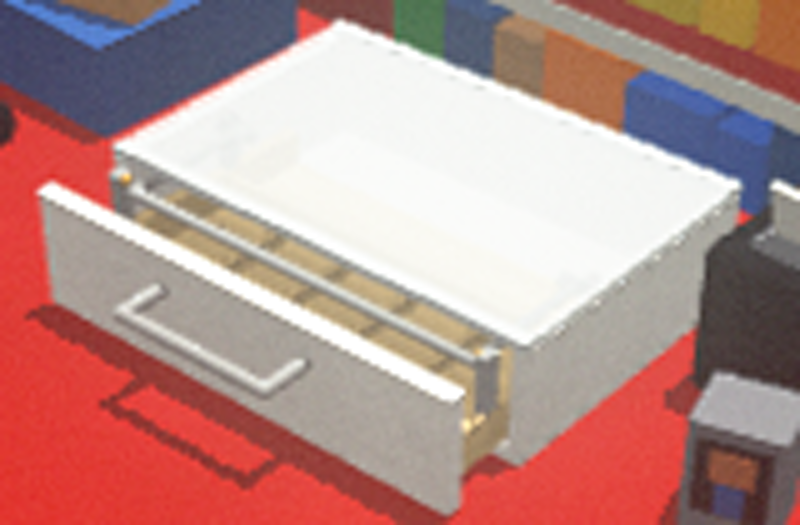

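```bash
cat >> h.py <<'E'
from scipy.spatial.transform import Rotation as Ro
def toolR(s): q=s['tool_rot']; return Ro.from_quat([q[1],q[2],q[3],q[0]])
def plan(target,yaw=None,step=40,s=None):
    """rows' shift (tool axes, mm) to the target; yaw = wanted world direction of tool x (mod pi)"""
    s=s or get_state(); Rm=toolR(s).as_matrix(); x=Rm[:,0]; cur=np.arctan2(x[1],x[0])
    print('tcp',np.round(s['tool_pos'],4),'xyaw',round(cur,3),'j6',round(s['joint_pos'][5],2),'open',round(s['opening'],3),'F',np.round(s['ft_force'],1),'t',round(s['clock'],1), 'ydir',np.round(Rm[:,1],3))
    d=np.array(target)-s['tool_pos']; dt=0
    if yaw is not None:
        dy=(yaw-cur+np.pi/2)%np.pi-np.pi/2; dt=-dy
    tot=Rm.T@d*1000; n=max(1,int(np.ceil(max(np.linalg.norm(tot)/step,abs(dt)/.115))))
    # per-row, constant world velocity with turning axes
    R=toolR(s); rows=[]
    for i in range(n):
        rows.append((R.as_matrix().T@(d*1000/n)).round(1).tolist()+[round(dt/n,4)]); R=R*Ro.from_rotvec([0,dt/n,0])
    print('total tool mm',tot.round(1),'twist',round(dt,3),'n',n)
    for r in rows: print(r)
E
python3 - <<'E'
from h import *
p=snapshot('top')
for n,uv,z in [('FL',(169.3,170.4),.108),('FR',(281.1,168.2),.108),('RL',(170,101.1),.108),('RR',(280,98.9),.108),('PL',(168.9,192.7),.106),('PR',(281.6,187.8),.106),('hL',(205.6,206.2),.081),('hR',(247.1,205.1),.081)]:
    print(n,ray(p,uv,z).round(4))
plan([.5,.19,.2])
E
```

```text
FL [0.668  0.4027 0.108 ]
FR [ 0.6887 -0.0007  0.108 ]
RL [0.9332 0.419  0.108 ]
RR [0.9549 0.0111 0.108 ]
PL [0.586  0.3988 0.106 ]
PR [ 0.6165 -0.0046  0.106 ]
hL [0.5455 0.2685 0.081 ]
hR [0.5542 0.1185 0.081 ]
tcp [0.1963 0.6196 0.2313] xyaw 1.264 j6 -0.17 open 1.004 F [ 0.5 -0.6  0.2] t 1.9 ydir [ 0. -0. -1.]
total tool mm [-317.9   31.3 -419.3] twist 0 n 14
[-22.7, 2.2, -29.9, 0.0]
[-22.7, 2.2, -29.9, 0.0]
[-22.7, 2.2, -29.9, 0.0]
[-22.7, 2.2, -29.9, 0.0]
[-22.7, 2.2, -29.9, 0.0]
[-22.7, 2.2, -29.9, 0.0]
[-22.7, 2.2, -29.9, 0.0]
[-22.7, 2.2, -29.9, 0.0]
[-22.7, 2.2, -29.9, 0.0]
[-22.7, 2.2, -29.9, 0.0]
[-22.7, 2.2, -29.9, 0.0]
[-22.7, 2.2, -29.9, 0.0]
[-22.7, 2.2, -29.9, 0.0]
[-22.7, 2.2, -29.9, 0.0]
```

```bash
python3 - <<'E'
from h import *
plan([.55,.194,.2],.056)
E
```

```text
tcp [0.1963 0.6196 0.2313] xyaw 1.264 j6 -0.17 open 1.004 F [ 0.5 -0.6  0.2] t 1.9 ydir [ 0. -0. -1.]
total tool mm [-298.9   31.3 -465.7] twist 1.208 n 14
[-21.4, 2.2, -33.3, np.float64(0.0863)]
[-18.4, 2.2, -35.0, np.float64(0.0863)]
[-15.3, 2.2, -36.4, np.float64(0.0863)]
[-12.1, 2.2, -37.6, np.float64(0.0863)]
[-8.8, 2.2, -38.5, np.float64(0.0863)]
[-5.5, 2.2, -39.1, np.float64(0.0863)]
[-2.1, 2.2, -39.5, np.float64(0.0863)]
[1.3, 2.2, -39.5, np.float64(0.0863)]
[4.7, 2.2, -39.2, np.float64(0.0863)]
[8.1, 2.2, -38.7, np.float64(0.0863)]
[11.4, 2.2, -37.9, np.float64(0.0863)]
[14.6, 2.2, -36.7, np.float64(0.0863)]
[17.7, 2.2, -35.3, np.float64(0.0863)]
[20.7, 2.2, -33.7, np.float64(0.0863)]
```

Request:
{"method": "send_rows", "body": {"deltas": [[40, [-21, 2, -33], 0.086], [40, [-18, 2, -35], 0.086], [40, [-15, 2, -36], 0.086], [40, [-12, 2, -38], 0.086], [40, [-9, 2, -38], 0.086], [40, [-5, 2, -39], 0.086], [40, [-2, 2, -39], 0.086], [40, [1, 2, -39], 0.086], [40, [5, 2, -39], 0.086], [40, [8, 2, -39], 0.086]]}}

```text
clock: 2.73
tool_pos: [0.4498, 0.3087, 0.2117]
tool_rot: [0.696, -0.693, -0.134, 0.131]
ft_force: [1.0, 0.1, 0.9]
opening: 0.466
```

```bash
python3 - <<'E'
from h import *
plan([.55,.194,.16],.056)
E
```

```text
tcp [0.4498 0.3087 0.2117] xyaw 0.378 j6 0.01 open 0.466 F [1.  0.1 0.9] t 2.7 ydir [ 0.004  0.006 -1.   ]
total tool mm [  50.6   51.4 -143.8] twist 0.322 n 5
[10.1, 10.3, -28.8, np.float64(0.0644)]
[11.9, 10.3, -28.1, np.float64(0.0644)]
[13.7, 10.3, -27.2, np.float64(0.0644)]
[15.4, 10.3, -26.3, np.float64(0.0644)]
[17.1, 10.3, -25.2, np.float64(0.0644)]
```

Request:
{"method": "send_rows", "body": {"deltas": [[40, [10, 10, -29], 0.064], [40, [12, 10, -28], 0.064], [40, [14, 10, -27], 0.064], [40, [15, 10, -26], 0.064], [40, [17, 10, -25], 0.064], [40, [0, 0, 0], 0]]}}

```text
clock: 3.23
tool_pos: [0.5579, 0.1814, 0.1621]
tool_rot: [0.709, -0.705, -0.014, 0.007]
ft_force: [-0.6, 0.5, 0.1]
opening: 0.467
```

```bash
python3 - <<'E'
from h import *
plan([.55,.194,.053],.056)
p=snapshot('top'); save(p,'t1.png')
i=cv2.imread('pics/t1.png'); cv2.imwrite('pics/t1c.png',cv2.resize(i[90:220,160:290],None,fx=4.5,fy=4.5))
p=snapshot('side'); save(p,'s1.png')
i=cv2.imread('pics/s1.png'); cv2.imwrite('pics/s1c.png',cv2.resize(i[90:225,185:345],None,fx=5,fy=4.4))
E
```

```text
tcp [0.5579 0.1814 0.1621] xyaw 0.03 j6 0.09 open 0.467 F [-0.6  0.5  0.1] t 3.2 ydir [ 0.011  0.007 -1.   ]
total tool mm [ -8.8 109.1  12.1] twist -0.026 n 3
[-2.9, 36.4, 4.0, np.float64(-0.0087)]
[-2.9, 36.4, 4.1, np.float64(-0.0087)]
[-2.9, 36.4, 4.1, np.float64(-0.0087)]
```

View pics/s1c.png

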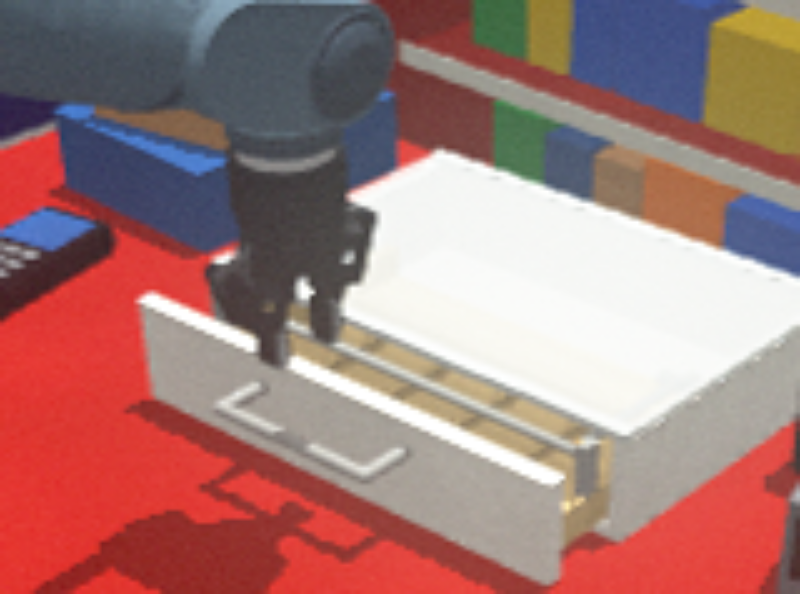

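The gripper is above the handle, so I align it, then go down in stages.

Request:
{"method": "send_rows", "body": {"deltas": [[40, [-8, 20, 11], -0.026], [40, [0, 0, 0], 0]]}}

```text
clock: 3.5
tool_pos: [0.5481, 0.1966, 0.1444]
tool_rot: [0.71, -0.704, -0.027, 0.018]
ft_force: [-0.7, 0.5, -1.7]
opening: 0.469
```

```bash
python3 - <<'E'
from h import *
plan([.55,.194,.053],.056)
p=snapshot('side'); 
for u in (('L',[.550-.0,.194,.075]),('panel top',[.59,.196,.106])): print(u[0],proj(p,u[1]))
print([(d['score'],d['at']) for d in spot_point('handle_mid',p)])
E
```

```text
tcp [0.5481 0.1966 0.1444] xyaw 0.063 j6 0.08 open 0.469 F [-0.7  0.5 -1.7] t 3.5 ydir [ 0.013  0.009 -1.   ]
total tool mm [ 0.5 91.4 -3.5] twist 0.007 n 3
[0.2, 30.5, -1.2, np.float64(0.0024)]
[0.2, 30.5, -1.2, np.float64(0.0024)]
[0.2, 30.5, -1.2, np.float64(0.0024)]
L [241.77340364 189.74172049]
panel top [249.25674202 177.50817515]
[(0.73, [244.5, 188.4]), (0.23, [269.9, 185.2])]
```

Request:
{"method": "send_rows", "body": {"deltas": [[40, [0, 25, -1], 0], [40, [0, 25, -1], 0], [40, [0, 20, -1], 0]]}}

```text
clock: 3.85
tool_pos: [0.5608, 0.1969, 0.0884]
tool_rot: [0.71, -0.703, -0.038, 0.008]
ft_force: [0.2, 0.4, -0.4]
opening: 0.469
```

```bash
python3 - <<'E'
from h import *
plan([.55,.194,.053],.056)
E
```

```text
tcp [0.5608 0.1969 0.0884] xyaw 0.066 j6 0.07 open 0.469 F [ 0.2  0.4 -0.4] t 3.9 ydir [ 0.042  0.012 -0.999]
total tool mm [-12.4  34.9  -2.6] twist 0.01 n 1
[-12.4, 34.9, -2.6, np.float64(0.0096)]
```

Request:
{"method": "send_rows", "body": {"deltas": [[40, [-10, 0, 0], 0], [40, [0, 0, 0], 0]]}}

```text
clock: 4.02
tool_pos: [0.5488, 0.1966, 0.0864]
tool_rot: [0.71, -0.703, -0.037, 0.01]
ft_force: [-0.5, 0.2, 0.2]
opening: 0.469
```

```bash
python3 - <<'E'
from h import *
plan([.55,.194,.053],.056)
E
```

```text
tcp [0.5488 0.1966 0.0864] xyaw 0.067 j6 0.08 open 0.469 F [-0.5  0.2  0.2] t 4.0 ydir [ 0.038  0.012 -0.999]
total tool mm [-0.3 33.4 -3. ] twist 0.011 n 1
[-0.3, 33.4, -3.0, np.float64(0.0107)]
```

Request:
{"method": "send_rows", "body": {"deltas": [[40, [-1, 12, -1], 0], [40, [-1, 12, -1], 0], [40, [-1, 10, -1], 0], [40, [0, 0, 0], 0]]}}

```text
clock: 4.35
tool_pos: [0.5522, 0.1953, 0.0575]
tool_rot: [0.711, -0.702, -0.043, 0.006]
ft_force: [-1.9, -0.1, 1.2]
opening: 0.471
```

```bash
python3 - <<'E'
from h import *
plan([.55,.194,.053],.056)
p=snapshot('side'); save(p,'s2.png')
i=cv2.imread('pics/s2.png'); cv2.imwrite('pics/s2c.png',cv2.resize(i[90:225,185:345],None,fx=5,fy=4.4))
E
```

```text
tcp [0.5522 0.1953 0.0575] xyaw 0.068 j6 0.07 open 0.471 F [-1.9 -0.1  1.2] t 4.3 ydir [ 0.052  0.014 -0.999]
total tool mm [-2.5  4.3 -1.2] twist 0.012 n 1
[-2.5, 4.3, -1.2, np.float64(0.0123)]
```

View pics/s2c.png

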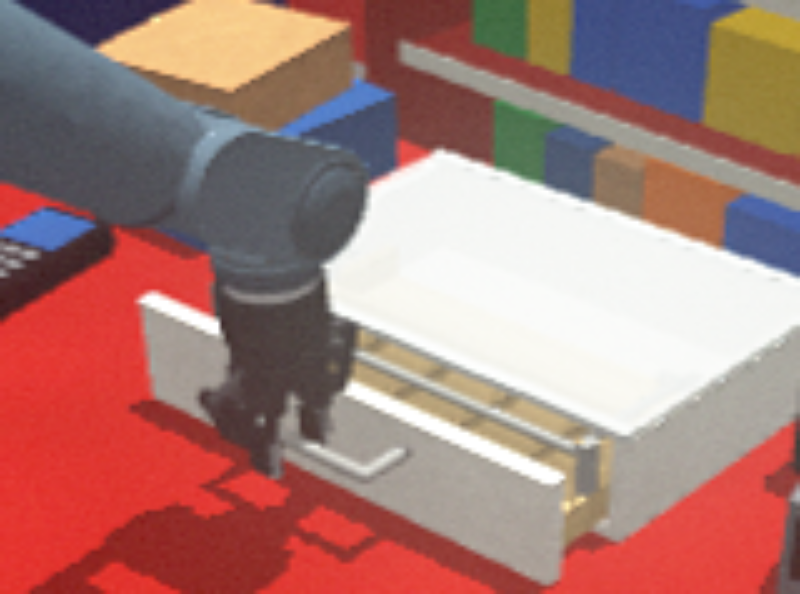

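Fingers straddle the bar. Now I close.

Request:
{"method": "send_rows", "body": {"deltas": [[0, [0, 0, 0], 0], [0, [0, 0, 0], 0], [0, [0, 0, 0], 0], [0, [0, 0, 0], 0], [0, [0, 0, 0], 0], [0, [0, 0, 0], 0]]}}

```text
clock: 4.9
tool_pos: [0.5532, 0.1952, 0.0576]
tool_rot: [0.711, -0.702, -0.043, 0.005]
ft_force: [0.2, 0.1, 0.5]
opening: 0.116
```

```bash
python3 - <<'E'
from h import *
plan([.55-.125,.194-.007,.056])
E
```

```text
tcp [0.5532 0.1952 0.0576] xyaw 0.067 j6 0.07 open 0.116 F [0.2 0.1 0.5] t 4.9 ydir [ 0.054  0.014 -0.998]
total tool mm [-128.3   -5.4    0.4] twist 0 n 4
[-32.1, -1.4, 0.1, 0.0]
[-32.1, -1.4, 0.1, 0.0]
[-32.1, -1.4, 0.1, 0.0]
[-32.1, -1.4, 0.1, 0.0]
```

Request:
{"method": "send_rows", "body": {"deltas": [[0, [-10, -0.5, 0], 0], [0, [-16, -0.8, 0], 0], [0, [-16, -0.8, 0], 0], [0, [-16, -0.8, 0], 0], [0, [-16, -0.8, 0], 0], [0, [-16, -0.8, 0], 0], [0, [-10, -0.5, 0], 0], [0, [0, 0, 0], 0]]}}

```text
clock: 5.57
tool_pos: [0.4586, 0.1902, 0.0576]
tool_rot: [0.713, -0.7, -0.051, -0.006]
ft_force: [-2.7, -0.2, 3.3]
opening: 0.12
```

```bash
python3 - <<'E'
from h import *
plan([.55-.125,.194-.007,.056])
E
```

```text
tcp [0.4586 0.1902 0.0576] xyaw 0.063 j6 0.09 open 0.12 F [-2.7 -0.2  3.3] t 5.6 ydir [ 0.08   0.021 -0.997]
total tool mm [-33.7  -1.1  -1.1] twist 0 n 1
[-33.7, -1.1, -1.1, 0.0]
```

Request:
{"method": "send_rows", "body": {"deltas": [[0, [-10, -0.8, 0], 0], [0, [-10, -0.8, 0], 0], [0, [-10, -0.8, 0], 0], [0, [-6, -0.5, 0], 0], [0, [-6, -0.5, 0], 0], [0, [0, 0, 0], 0]]}}

```text
clock: 6.07
tool_pos: [0.4303, 0.1888, 0.0577]
tool_rot: [0.714, -0.696, -0.066, -0.024]
ft_force: [-7.2, 2.5, 9.2]
opening: 0.116
```

```bash
python3 - <<'E'
from h import *
plan([.55-.125,.194-.007,.056])
p=snapshot('side'); save(p,'s3.png')
p=snapshot('top'); save(p,'t3.png')
E
```

```text
tcp [0.4303 0.1888 0.0577] xyaw 0.059 j6 0.1 open 0.116 F [-7.2  2.5  9.2] t 6.1 ydir [ 0.127  0.03  -0.992]
total tool mm [-5.6  0.9 -1.5] twist 0 n 1
[-5.6, 0.9, -1.5, 0.0]
```

View pics/s3.png

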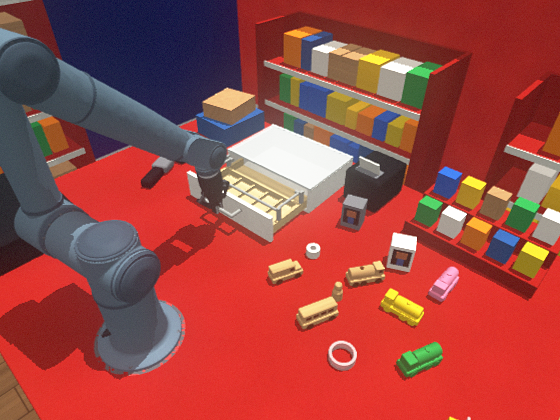

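Request:
{"method": "send_rows", "body": {"deltas": [[40, [0, 0, 0], 0], [40, [0, 0, 0], 0], [40, [0, 0, 0], 0], [40, [0, 0, 0], 0]]}}

```text
clock: 6.5
tool_pos: [0.4283, 0.1882, 0.0569]
tool_rot: [0.714, -0.697, -0.064, -0.021]
ft_force: [-0.7, 0.5, -0.7]
opening: 0.468
```

```bash
python3 - <<'E'
from h import *
plan([.43,.189,.056])
p=snapshot('top'); save(p,'t3.png')
i=cv2.imread('pics/t3.png'); cv2.imwrite('pics/t3c.png',cv2.resize(i[90:240,150:290],None,fx=4,fy=4,interpolation=cv2.INTER_CUBIC))
E
```

```text
tcp [0.4283 0.1882 0.0569] xyaw 0.06 j6 0.1 open 0.468 F [-0.7  0.5 -0.7] t 6.5 ydir [ 0.12   0.027 -0.992]
total tool mm [1.7 1.1 0.7] twist 0 n 1
[1.7, 1.1, 0.7, 0.0]
```

View pics/t3c.png

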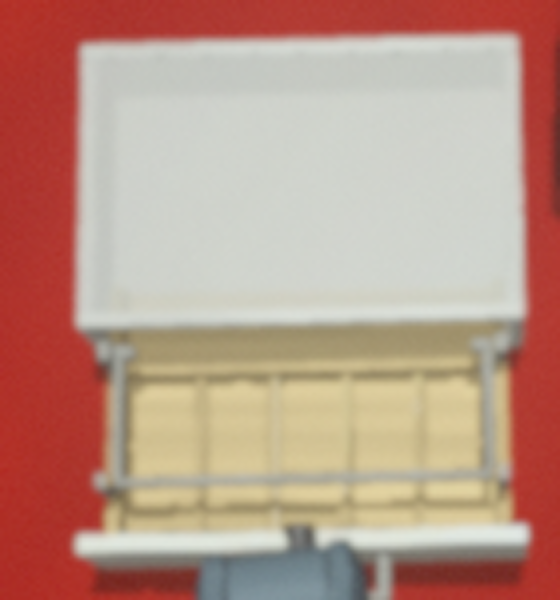

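```bash
python3 - <<'E'
from h import *
p=snapshot('top')
q=lambda u,v,z: ray(p,(150+u/4,90+v/4),z).round(4)
print('unit front',q(78,325,.108),q(525,313,.108))
print('panel top far edge', q(75,537,.106),q(528,525,.106))
print('bar',q(120,484,.091),q(488,472,.091))
print('div front ends',[q(u,v,.034) for u,v in((203,505),(276,503),(350,500),(423,497))])
print('div rear ends',[q(u,v,.034) for u,v in((200,382),(275,380),(350,377),(420,375))])
E
```

```text
unit front [0.6648 0.4018 0.108 ] [ 0.6885 -0.0012  0.108 ]
panel top far edge [0.4718 0.3911 0.106 ] [ 0.4947 -0.0095  0.106 ]
bar [0.5233 0.3578 0.091 ] [0.5443 0.0278 0.091 ]
div front ends [array([0.5159, 0.2918, 0.034 ]), array([0.5198, 0.2243, 0.034 ]), array([0.5247, 0.1559, 0.034 ]), array([0.5296, 0.0883, 0.034 ])]
div rear ends [array([0.6327, 0.3015, 0.034 ]), array([0.6368, 0.2314, 0.034 ]), array([0.6418, 0.1612, 0.034 ]), array([0.6458, 0.0956, 0.034 ])]
```

Request:
{"method": "send_rows", "body": {"deltas": [[40, [0, -20, 0], 0], [40, [0, -30, 0], 0], [40, [0, -30, 0], 0], [40, [0, -30, 0], 0], [40, [0, 0, 0], 0]]}}

```text
clock: 7.02
tool_pos: [0.4118, 0.1845, 0.1677]
tool_rot: [0.714, -0.698, -0.061, -0.018]
ft_force: [0.1, -0.0, 0.8]
opening: 0.463
```

```bash
python3 - <<'E'
from h import *
plan([.43,.189,.156])
E
```

```text
tcp [0.4118 0.1845 0.1677] xyaw 0.06 j6 0.1 open 0.463 F [ 0.1 -0.   0.8] t 7.0 ydir [ 0.111  0.026 -0.994]
total tool mm [17.  13.7  3.1] twist 0 n 1
[17.0, 13.7, 3.1, 0.0]
```

Request:
{"method": "send_rows", "body": {"deltas": [[40, [0, -40, 0], 0], [40, [0, -40, 0], 0], [40, [0, -40, 0], 0], [40, [0, 0, 0], 0]]}}

```text
clock: 7.35
tool_pos: [0.3965, 0.181, 0.2863]
tool_rot: [0.713, -0.698, -0.06, -0.016]
ft_force: [0.9, -0.8, 1.1]
opening: 0.466
```

```bash
python3 - <<'E'
from h import *
plan([.535,.193,.28],.059)
E
```

```text
tcp [0.3965 0.181  0.2863] xyaw 0.061 j6 0.1 open 0.466 F [ 0.9 -0.8  1.1] t 7.3 ydir [ 0.107  0.025 -0.994]
total tool mm [137.5  21.4   3.2] twist 0.002 n 4
[34.4, 5.3, 0.8, np.float64(0.0004)]
[34.4, 5.3, 0.8, np.float64(0.0004)]
[34.4, 5.3, 0.8, np.float64(0.0004)]
[34.4, 5.3, 0.8, np.float64(0.0004)]
```

Request:
{"method": "send_rows", "body": {"deltas": [[40, [34, 5, 1], 0], [40, [34, 5, 1], 0], [40, [34, 5, 1], 0], [40, [34, 5, 1], 0], [40, [0, 0, 0], 0]]}}

```text
clock: 7.77
tool_pos: [0.538, 0.1948, 0.2818]
tool_rot: [0.713, -0.698, -0.063, -0.018]
ft_force: [0.5, -0.4, -1.1]
opening: 0.47
```

```bash
python3 - <<'E'
from h import *
plan([.535,.193,.28],.059)
E
```

```text
tcp [0.538  0.1948 0.2818] xyaw 0.062 j6 0.08 open 0.47 F [ 0.5 -0.4 -1.1] t 7.8 ydir [ 0.114  0.026 -0.993]
total tool mm [-3.3  1.4 -1.6] twist 0.003 n 1
[-3.3, 1.4, -1.6, np.float64(0.0033)]
```

```bash
python3 - <<'E'
from h import *
plan([.536,.193,.12],.059)
E
```

```text
tcp [0.538  0.1948 0.2818] xyaw 0.062 j6 0.08 open 0.47 F [ 0.5 -0.4 -1.1] t 7.8 ydir [ 0.114  0.026 -0.993]
total tool mm [-20.8 160.4  -4.7] twist 0.003 n 5
[-4.2, 32.1, -0.9, np.float64(0.0007)]
[-4.2, 32.1, -0.9, np.float64(0.0007)]
[-4.2, 32.1, -0.9, np.float64(0.0007)]
[-4.2, 32.1, -0.9, np.float64(0.0007)]
[-4.2, 32.1, -0.9, np.float64(0.0007)]
```

Request:
{"method": "send_rows", "body": {"deltas": [[40, [-3, 20, 0], 0], [40, [-3, 20, 0], 0], [40, [-3, 20, 0], 0], [40, [-3, 20, -0.5], 0], [40, [-3, 20, -0.5], 0], [40, [-3, 20, -0.5], 0], [40, [-3, 20, -0.5], 0], [40, [-3, 20, -0.5], 0], [40, [0, 0, 0], 0]]}}

```text
clock: 8.52
tool_pos: [0.5318, 0.1948, 0.1086]
tool_rot: [0.713, -0.698, -0.062, -0.017]
ft_force: [0.2, -1.1, -0.0]
opening: 0.467
```

```bash
python3 - <<'E'
from h import *
plan([.536,.193,.067],.059)
E
```

```text
tcp [0.5318 0.1948 0.1086] xyaw 0.062 j6 0.08 open 0.467 F [ 0.2 -1.1 -0. ] t 8.5 ydir [ 0.111  0.025 -0.994]
total tool mm [-0.6 41.8 -2.8] twist 0.003 n 2
[-0.3, 20.9, -1.4, np.float64(0.0017)]
[-0.3, 20.9, -1.4, np.float64(0.0017)]
```

Request:
{"method": "send_rows", "body": {"deltas": [[40, [-0.3, 14, -1], 0], [40, [-0.3, 14, -1], 0], [40, [0, 12, -1], 0], [40, [0, 0, 0], 0]]}}

```text
clock: 8.85
tool_pos: [0.5358, 0.193, 0.0685]
tool_rot: [0.713, -0.698, -0.062, -0.017]
ft_force: [-0.1, 0.4, 0.0]
opening: 0.468
```

```bash
python3 - <<'E'
from h import *
plan([.536,.193,.067],.059)
p=snapshot('side'); save(p,'s4.png')
i=cv2.imread('pics/s4.png'); cv2.imwrite('pics/s4c.png',cv2.resize(i[110:245,175:325],None,fx=5,fy=4.4))
E
```

```text
tcp [0.5358 0.193  0.0685] xyaw 0.063 j6 0.07 open 0.468 F [-0.1  0.4  0. ] t 8.8 ydir [ 0.111  0.025 -0.993]
total tool mm [ 0.   1.5 -0. ] twist 0.004 n 1
[0.0, 1.5, -0.0, np.float64(0.004)]
```

View pics/s4c.png

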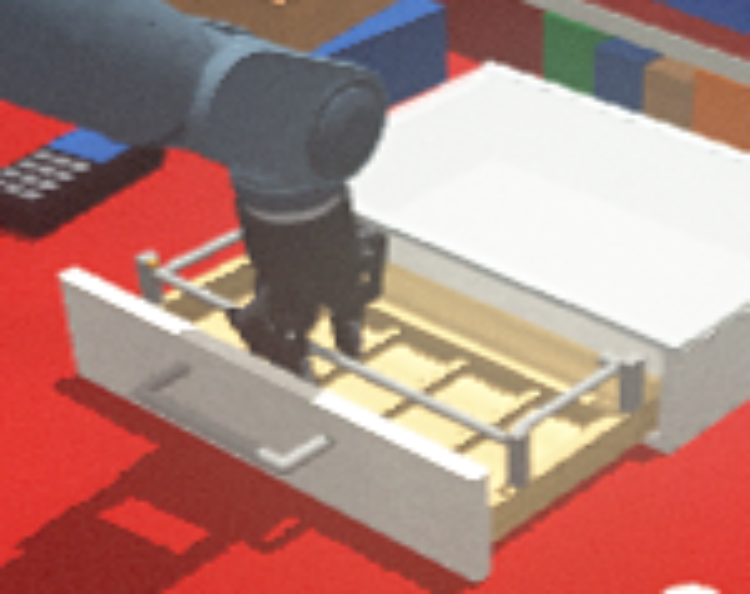

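Request:
{"method": "send_rows", "body": {"deltas": [[0, [0, 0, 0], 0], [0, [0, 0, 0], 0], [0, [0, 0, 0], 0], [0, [0, 0, 0], 0], [0, [0, 0, 0], 0], [0, [3, -17, 0], 0], [0, [4, -17, 0], 0], [0, [0, 0, 0], 0]]}}

```text
clock: 9.57
tool_pos: [0.5434, 0.1939, 0.1076]
tool_rot: [0.714, -0.696, -0.067, -0.023]
ft_force: [-3.9, -1.9, 3.5]
opening: 0.089
```

```bash
python3 - <<'E'
from h import *
plan([.536+.005,.193,.067+.035],.059)
p=snapshot('side'); save(p,'s5.png')
i=cv2.imread('pics/s5.png'); cv2.imwrite('pics/s5c.png',cv2.resize(i[110:245,175:325],None,fx=5,fy=4.4))
E
```

```text
tcp [0.5434 0.1939 0.1076] xyaw 0.061 j6 0.07 open 0.089 F [-3.9 -1.9  3.5] t 9.6 ydir [ 0.125  0.029 -0.992]
total tool mm [-3.1  5.3 -0.8] twist 0.002 n 1
[-3.1, 5.3, -0.8, np.float64(0.0017)]
```

View pics/s5c.png

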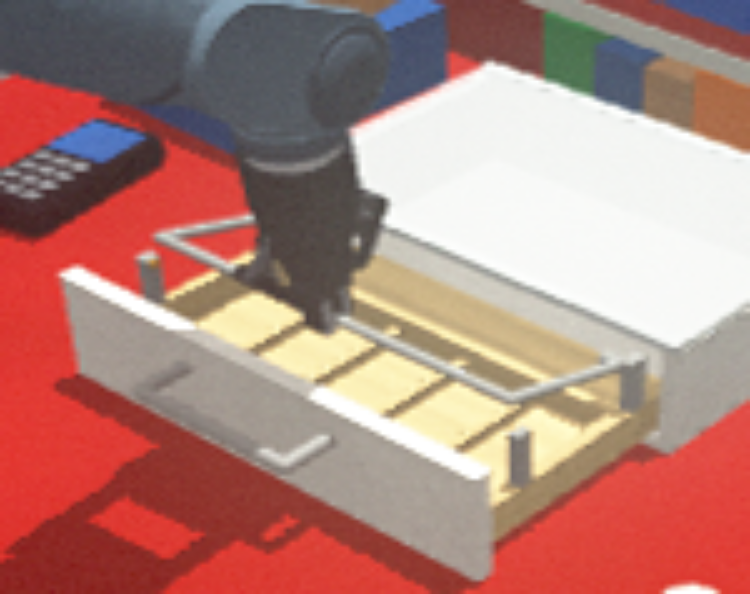

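Request:
{"method": "send_rows", "body": {"deltas": [[0, [7, -14, 0], 0], [0, [9, -14, 0], 0], [0, [11, -12, 0], 0], [0, [0, 0, 0], 0]]}}

```text
clock: 9.95
tool_pos: [0.5601, 0.1948, 0.1449]
tool_rot: [0.715, -0.696, -0.062, -0.018]
ft_force: [1.6, 0.5, 0.2]
opening: 0.088
```

```bash
python3 - <<'E'
from h import *
plan([.536+.045,.193+.003,.0685+.094],.059)
E
```

```text
tcp [0.5601 0.1948 0.1449] xyaw 0.06 j6 0.07 open 0.088 F [1.6 0.5 0.2] t 9.9 ydir [ 0.112  0.03  -0.993]
total tool mm [ 22.8 -15.1   0.3] twist 0.001 n 1
[22.8, -15.1, 0.3, np.float64(0.0014)]
```

Request:
{"method": "send_rows", "body": {"deltas": [[0, [11, -10, 0], 0], [0, [14, -9, 0], 0], [0, [16, -8, 0], 0], [0, [16, -5, 0], 0], [0, [0, 0, 0], 0]]}}

```text
clock: 10.37
tool_pos: [0.6029, 0.1971, 0.1716]
tool_rot: [0.715, -0.698, -0.052, -0.007]
ft_force: [3.7, 0.3, -1.6]
opening: 0.086
```

```bash
python3 - <<'E'
from h import *
plan([.536+.094,.193+.006,.0685+.117],.059)
p=snapshot('side'); save(p,'s6.png')
i=cv2.imread('pics/s6.png'); cv2.imwrite('pics/s6c.png',cv2.resize(i[90:245,175:325],None,fx=5,fy=3.8))
E
```

```text
tcp [0.6029 0.1971 0.1716] xyaw 0.062 j6 0.06 open 0.086 F [ 3.7  0.3 -1.6] t 10.4 ydir [ 0.082  0.027 -0.996]
total tool mm [ 28.3 -11.5   0.5] twist 0.003 n 1
[28.3, -11.5, 0.5, np.float64(0.003)]
```

View pics/s6c.png

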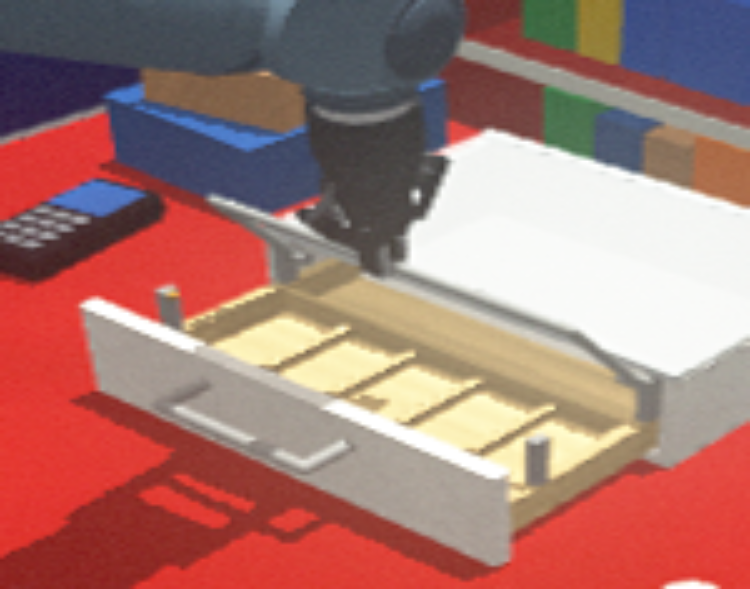

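Request:
{"method": "send_rows", "body": {"deltas": [[0, [15, -6, 0], 0], [0, [16, -4, 0], 0], [0, [17, -2, 0], 0], [0, [18, 0, 0], 0], [0, [12, 1, 0], 0], [0, [0, 0, 0], 0]]}}

```text
clock: 10.92
tool_pos: [0.6658, 0.2002, 0.1941]
tool_rot: [0.712, -0.701, -0.041, 0.007]
ft_force: [-2.2, 1.0, -0.3]
opening: 0.085
```

```bash
python3 - <<'E'
from h import *
plan([.536+.135,.193+.008,.0685+.119],.059)
E
```

```text
tcp [0.6658 0.2002 0.1941] xyaw 0.067 j6 0.05 open 0.085 F [-2.2  1.  -0.3] t 10.9 ydir [ 0.047  0.017 -0.999]
total tool mm [4.9 6.8 0.4] twist 0.008 n 1
[4.9, 6.8, 0.4, np.float64(0.0076)]
```

Request:
{"method": "send_rows", "body": {"deltas": [[0, [10, 2, 0], 0], [0, [8, 4, 0], 0], [0, [5, 2, 0], 0], [0, [0, 0, 0], 0]]}}

```text
clock: 11.25
tool_pos: [0.6867, 0.2017, 0.1919]
tool_rot: [0.712, -0.701, -0.04, 0.006]
ft_force: [-1.6, 0.3, 2.3]
opening: 0.09
```

```bash
python3 - <<'E'
from h import *
plan([.536+.150,.193+.008,.0685+.119],.059)
E
```

```text
tcp [0.6867 0.2017 0.1919] xyaw 0.065 j6 0.06 open 0.09 F [-1.6  0.3  2.3] t 11.2 ydir [ 0.047  0.016 -0.999]
total tool mm [-0.9  4.3 -0.7] twist 0.006 n 1
[-0.9, 4.3, -0.7, np.float64(0.0062)]
```

Request:
{"method": "send_rows", "body": {"deltas": [[40, [0, 0, 0], 0], [40, [0, 0, 0], 0], [40, [0, 0, 0], 0], [40, [0, -20, 0], 0], [40, [0, -30, 0], 0], [40, [0, -30, 0], 0], [60, [0, 0, 0], 0]]}}

```text
clock: 11.83
tool_pos: [0.6764, 0.2001, 0.2647]
tool_rot: [0.711, -0.702, -0.037, 0.011]
ft_force: [0.2, 0.9, 1.7]
opening: 0.594
```

```bash
python3 - <<'E'
from h import *
plan([.41,-.13,.2])
p=snapshot('top'); save(p,'t7.png')
for l in('bus','van','tanker','unit','handle_mid','lane','keeper_mid'):
    z={'handle_mid':.075,'lane':.02,'keeper_mid':.086}.get(l,0)
    print(l,[(round(float(d['score']),2),np.round(d['at']).tolist(),np.round(ray(p,d['at'],z)[:2],3).tolist()) for d in spot_point(l,p)][:6])
q=snapshot('side'); save(q,'s7.png')
for l in('bus','van','tanker'):
    print(l,[(round(float(d['score']),2),np.round(d['at']).tolist(),np.round(ray(q,d['at'],0)[:2],3).tolist()) for d in spot_point(l,q)][:6])
i=cv2.imread('pics/t7.png'); cv2.imwrite('pics/t7c.png',cv2.resize(i[90:290,150:430],None,fx=2.8,fy=2.8,interpolation=cv2.INTER_CUBIC))
# wood segmentation of vehicles in region
im=p['color'].astype(int); hsv=cv2.cvtColor(p['color'],cv2.COLOR_RGB2HSV)
m=((hsv[...,0]>12)&(hsv[...,0]<28)&(hsv[...,2]>110)&(hsv[...,1]<150)).astype(np.uint8); m[:195]=0;m[:,:290]=0
n,lab,st,ce=cv2.connectedComponentsWithStats(m)
for k in range(1,n):
    if st[k][4]>40:
        ys,xs=np.where(lab==k); print(st[k],ce[k],ray(p,ce[k],.04).round(3)); 
        r=cv2.minAreaRect(np.stack([xs,ys],1).astype(np.float32)); B=cv2.boxPoints(r)
        W=np.array([ray(p,b,.05)[:2] for b in B]); e=[(np.linalg.norm(W[(j+1)%4]-W[j]),W[(j+1)%4]-W[j]) for j in range(4)]; e=max(e,key=lambda a:a[0]); print('   len',round(e[0],3),'yaw',round(np.arctan2(e[1][1],e[1][0])%np.pi,3),'ctr',W.mean(0).round(3))
E
```

```text
tcp [0.6764 0.2001 0.2647] xyaw 0.068 j6 0.06 open 0.594 F [0.2 0.9 1.7] t 11.8 ydir [ 0.036  0.013 -0.999]
total tool mm [-290.2   50.9 -311.9] twist 0 n 11
[-26.4, 4.6, -28.4, 0.0]
[-26.4, 4.6, -28.4, 0.0]
[-26.4, 4.6, -28.4, 0.0]
[-26.4, 4.6, -28.4, 0.0]
[-26.4, 4.6, -28.4, 0.0]
[-26.4, 4.6, -28.4, 0.0]
[-26.4, 4.6, -28.4, 0.0]
[-26.4, 4.6, -28.4, 0.0]
[-26.4, 4.6, -28.4, 0.0]
[-26.4, 4.6, -28.4, 0.0]
[-26.4, 4.6, -28.4, 0.0]
bus [(0.91, [359.0, 266.0], [0.351, -0.302])]
van [(0.64, [314.0, 248.0], [0.414, -0.133])]
tanker [(0.75, [432.0, 249.0], [0.422, -0.573]), (0.7, [400.0, 220.0], [0.53, -0.456]), (0.67, [362.0, 208.0], [0.571, -0.312]), (0.67, [411.0, 180.0], [0.687, -0.503])]
unit [(0.79, [232.0, 179.0], [0.67, 0.188]), (0.37, [398.0, 274.0], [0.327, -0.445])]
handle_mid [(0.68, [228.0, 240.0], [0.425, 0.183])]
lane [(0.76, [228.0, 202.0], [0.574, 0.196]), (0.65, [313.0, 250.0], [0.405, -0.127]), (0.51, [394.0, 279.0], [0.306, -0.424])]
keeper_mid [(0.52, [362.0, 262.0], [0.359, -0.298])]
bus [(0.81, [315.0, 318.0], [0.355, -0.307]), (0.26, [337.0, 295.0], [0.459, -0.303])]
[... 326 characters left out ...]
-0.317]
[  479   195    81   225 10085] [536.5965295  302.14714923] [ 0.239 -0.932  0.04 ]
   len 0.789 yaw 3.066 ctr [ 0.236 -0.864]
[312 209  12  12  84] [317.20238095 214.52380952] [ 0.534 -0.139  0.04 ]
   len 0.043 yaw 2.843 ctr [ 0.533 -0.139]
[307 234  20  29 317] [316.38801262 248.13564669] [ 0.41  -0.138  0.04 ]
   len 0.099 yaw 2.75 ctr [ 0.409 -0.138]
[357 235   8   8  50] [360.46 238.16] [ 0.451 -0.3    0.04 ]
   len 0.026 yaw 3.139 ctr [ 0.449 -0.298]
[352 249  21  31 373] [361.88203753 263.75603217] [ 0.358 -0.305  0.04 ]
   len 0.111 yaw 2.755 ctr [ 0.357 -0.303]
[465 292  40  33 204] [479.59313725 308.84803922] [ 0.209 -0.726  0.04 ]
   len 0.135 yaw 0.334 ctr [ 0.211 -0.739]
```

View pics/t7c.png

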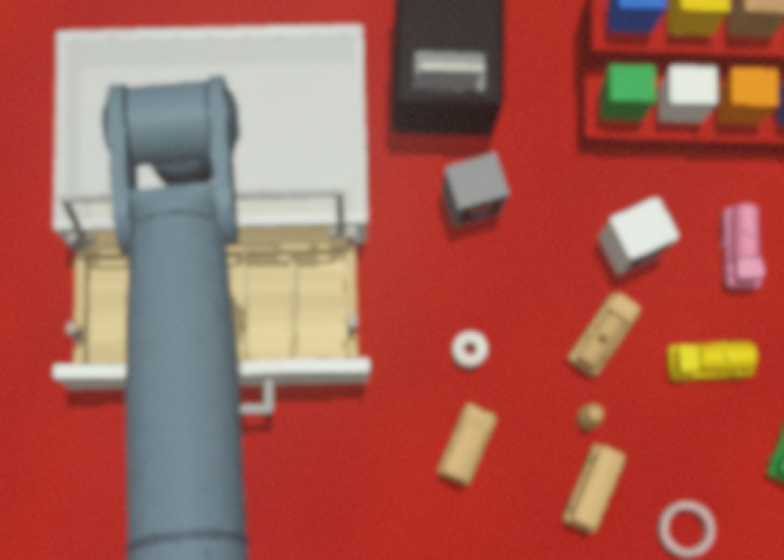

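View pics/s7.png

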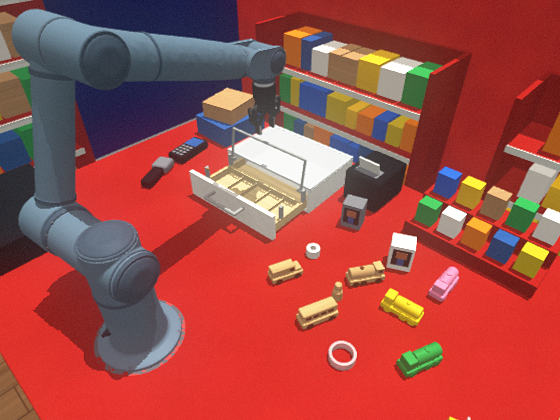

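```bash
python3 - <<'E'
from h import *
plan([.411,-.137,.2],1.18)
E
```

```text
tcp [0.6742 0.1997 0.2577] xyaw 0.067 j6 0.06 open 0.701 F [-0.7 -0.1 -0.4] t 12.4 ydir [ 0.025  0.012 -1.   ]
total tool mm [-286.6   47.2 -318.8] twist -1.113 n 11
[-26.1, 4.3, -29.0, np.float64(-0.1012)]
[-28.9, 4.3, -26.2, np.float64(-0.1012)]
[-31.3, 4.3, -23.2, np.float64(-0.1012)]
[-33.5, 4.3, -19.9, np.float64(-0.1012)]
[-35.4, 4.3, -16.4, np.float64(-0.1012)]
[-36.8, 4.3, -12.7, np.float64(-0.1012)]
[-37.9, 4.3, -8.9, np.float64(-0.1012)]
[-38.6, 4.3, -5.1, np.float64(-0.1012)]
[-39.0, 4.3, -1.1, np.float64(-0.1012)]
[-38.9, 4.3, 2.8, np.float64(-0.1012)]
[-38.4, 4.3, 6.7, np.float64(-0.1012)]
```

Request:
{"method": "send_rows", "body": {"deltas": [[60, [-26, 0, -29], -0.101], [60, [-29, 0, -26], -0.101], [60, [-31, 4, -23], -0.101], [60, [-33, 4, -20], -0.101], [60, [-35, 4, -16], -0.101], [60, [-37, 4, -13], -0.101], [60, [-38, 4, -9], -0.101], [60, [-38, 4, -5], -0.101], [60, [-38, 4, -1], -0.101], [60, [0, 0, 0], 0]]}}

```text
clock: 13.27
tool_pos: [0.459, -0.0846, 0.2173]
tool_rot: [-0.615, 0.618, 0.357, -0.336]
ft_force: [-0.4, 0.1, -0.1]
opening: 0.701
```

```bash
python3 - <<'E'
from h import *
plan([.411,-.137,.15],1.18)
E
```

```text
tcp [ 0.459  -0.0846  0.2173] xyaw 1.023 j6 -1.47 open 0.701 F [-0.4  0.1 -0.1] t 13.3 ydir [ 0.028  0.01  -1.   ]
total tool mm [-71.3  65.4  14.9] twist -0.157 n 3
[-23.8, 21.8, 5.0, np.float64(-0.0522)]
[-23.5, 21.8, 6.2, np.float64(-0.0522)]
[-23.1, 21.8, 7.4, np.float64(-0.0522)]
```

Request:
{"method": "send_rows", "body": {"deltas": [[60, [-24, 22, 5], -0.052], [60, [-24, 22, 6], -0.052], [60, [-23, 20, 7], -0.052], [60, [0, 0, 0], 0]]}}

```text
clock: 13.6
tool_pos: [0.4111, -0.1416, 0.1522]
tool_rot: [-0.582, 0.592, 0.406, -0.382]
ft_force: [-0.1, 1.7, -0.2]
opening: 0.704
```

```bash
python3 - <<'E'
from h import *
plan([.411,-.137,.026],1.18)
p=snapshot('top'); save(p,'t8.png')
q=snapshot('side'); save(q,'s8.png')
a=cv2.imread('pics/s8.png')[230:310,230:330]; cv2.imwrite('pics/s8c.png',cv2.resize(a,None,fx=6,fy=6,interpolation=cv2.INTER_CUBIC))
c,s=np.cos(-.39),np.sin(-.39)
# model check: project van corners
img=cv2.imread('pics/s8.png')
for L,Wd,h in((.05,.023,.0),(.05,.023,.026)):
    pts=[proj(q,[.411+c*a-s*b,-.137+s*a+c*b,h]) for a,b in((L,Wd),(L,-Wd),(-L,-Wd),(-L,Wd))]
    cv2.polylines(img,[np.array(pts).round().astype(int)],True,(255,0,0))
cv2.imwrite('pics/s8d.png',cv2.resize(img[230:310,230:330],None,fx=6,fy=6))
E
```

```text
tcp [ 0.4111 -0.1416  0.1522] xyaw 1.184 j6 -1.8 open 0.704 F [-0.1  1.7 -0.2] t 13.6 ydir [ 0.036  0.007 -0.999]
total tool mm [  1.7 126.1   5.7] twist 0.004 n 4
[0.4, 31.5, 1.4, np.float64(0.0009)]
[0.4, 31.5, 1.4, np.float64(0.0009)]
[0.4, 31.5, 1.4, np.float64(0.0009)]
[0.4, 31.5, 1.4, np.float64(0.0009)]
```

View pics/s8d.png

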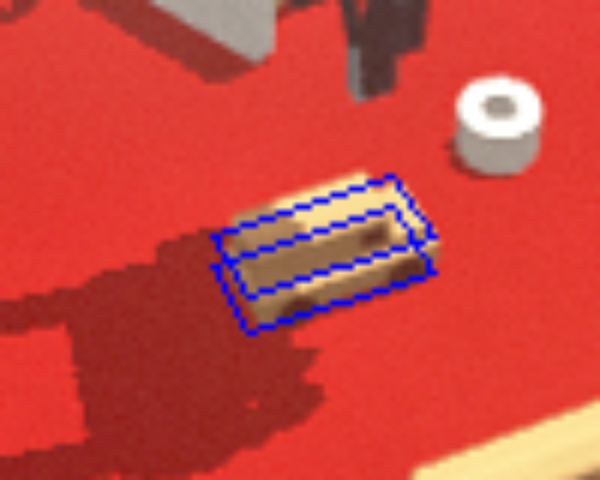

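Request:
{"method": "send_rows", "body": {"deltas": [[60, [0, 20, 1], 0], [60, [0, 20, 1], 0], [60, [0, 20, 1], 0], [60, [0, 20, 1], 0], [60, [0, 15, 1], 0], [60, [0, 10, 1], 0], [60, [0, 0, 0], 0]]}}

```text
clock: 14.28
tool_pos: [0.4282, -0.1396, 0.0588]
tool_rot: [-0.571, 0.601, 0.412, -0.377]
ft_force: [-0.0, 0.2, -0.5]
opening: 0.703
```

```bash
python3 - <<'E'
from h import *
plan([.413,-.138,.026],1.18)
E
```

```text
tcp [ 0.4282 -0.1396  0.0588] xyaw 1.186 j6 -1.79 open 0.703 F [-0.   0.2 -0.5] t 14.3 ydir [ 0.065 -0.008 -0.998]
total tool mm [-4.8 31.7 16.7] twist 0.006 n 1
[-4.8, 31.7, 16.7, np.float64(0.0061)]
```

Request:
{"method": "send_rows", "body": {"deltas": [[60, [-5, 0, 15], 0], [60, [0, 12, 1.5], 0], [60, [0, 10, 1.5], 0], [60, [0, 8, 1.5], 0], [60, [0, 0, 0], 0]]}}

```text
clock: 14.7
tool_pos: [0.4183, -0.1378, 0.0331]
tool_rot: [-0.566, 0.605, 0.416, -0.376]
ft_force: [0.3, 0.8, 0.5]
opening: 0.699
```

```bash
python3 - <<'E'
from h import *
plan([.413,-.138,.026],1.18)
q=snapshot('side'); save(q,'s9.png')
a=cv2.imread('pics/s9.png')[220:310,220:330]; cv2.imwrite('pics/s9c.png',cv2.resize(a,None,fx=6,fy=6,interpolation=cv2.INTER_CUBIC))
E
```

```text
tcp [ 0.4183 -0.1378  0.0331] xyaw 1.19 j6 -1.81 open 0.699 F [0.3 0.8 0.5] t 14.7 ydir [ 0.077 -0.014 -0.997]
total tool mm [-2.2  6.6  5.4] twist 0.01 n 1
[-2.2, 6.6, 5.4, np.float64(0.0103)]
```

View pics/s9c.png

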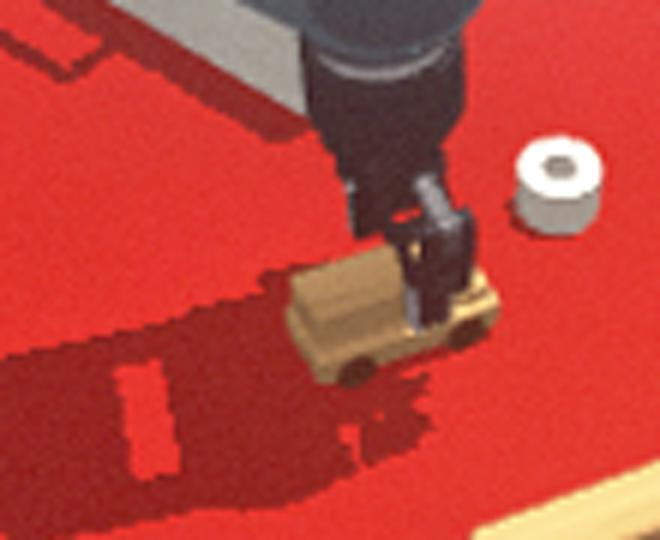

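Request:
{"method": "send_rows", "body": {"deltas": [[60, [-2, 0, 6], 0], [60, [0, 7, 1], 0], [60, [0, 0, 0], 0], [0, [0, 0, 0], 0], [0, [0, 0, 0], 0], [0, [0, 0, 0], 0], [0, [0, 0, 0], 0], [0, [0, 0, 0], 0]]}}

```text
clock: 15.42
tool_pos: [0.4136, -0.1387, 0.0278]
tool_rot: [-0.564, 0.606, 0.416, -0.375]
ft_force: [0.6, -0.3, -1.0]
opening: 0.387
```

```bash
python3 - <<'E'
from h import *
plan([.413,-.138,.026],1.18)
q=snapshot('side'); save(q,'s9.png')
a=cv2.imread('pics/s9.png')[220:310,220:330]; cv2.imwrite('pics/s9c.png',cv2.resize(a,None,fx=6,fy=6,interpolation=cv2.INTER_CUBIC))
E
```

```text
tcp [ 0.4136 -0.1387  0.0278] xyaw 1.19 j6 -1.82 open 0.387 F [ 0.6 -0.3 -1. ] t 15.4 ydir [ 0.081 -0.017 -0.997]
total tool mm [0.4 1.8 1. ] twist 0.01 n 1
[0.4, 1.8, 1.0, np.float64(0.0104)]
```

View pics/s9c.png

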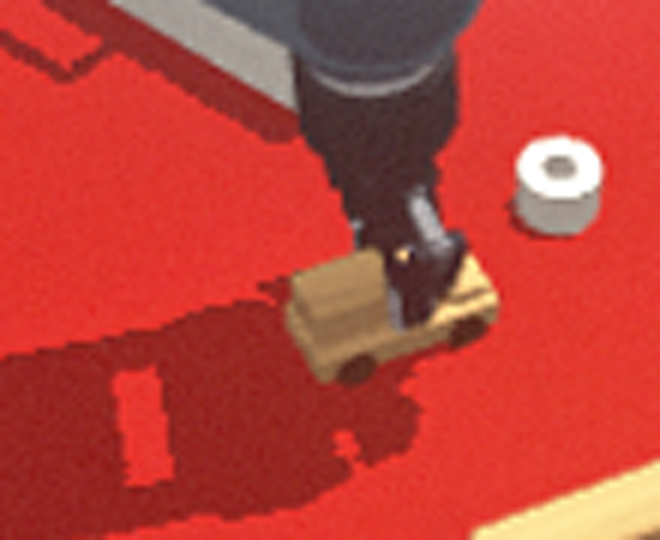

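Request:
{"method": "send_rows", "body": {"deltas": [[0, [0, -20, 0], 0], [0, [0, -25, 0], 0], [0, [0, -30, 0], 0], [0, [0, -30, 0], 0], [0, [0, -35, 0], 0], [0, [0, -35, 0], 0], [0, [0, 0, 0], 0]]}}

```text
clock: 16.05
tool_pos: [0.3953, -0.1332, 0.2051]
tool_rot: [-0.569, 0.602, 0.415, -0.377]
ft_force: [0.3, -1.1, -0.7]
opening: 0.389
```

```bash
python3 - <<'E'
from h import *
plan([.560,.2625,.19],1.63)
q=snapshot('side'); save(q,'s10.png')
E
```

```text
tcp [ 0.3953 -0.1332  0.2051] xyaw 1.19 j6 -1.82 open 0.389 F [ 0.3 -1.1 -0.7] t 16.1 ydir [ 0.07  -0.009 -0.997]
total tool mm [428.3  23.   -4.3] twist -0.44 n 11
[38.9, 2.1, -0.4, np.float64(-0.04)]
[38.9, 2.1, -1.9, np.float64(-0.04)]
[38.8, 2.1, -3.5, np.float64(-0.04)]
[38.6, 2.1, -5.0, np.float64(-0.04)]
[38.4, 2.1, -6.6, np.float64(-0.04)]
[38.1, 2.1, -8.1, np.float64(-0.04)]
[37.7, 2.1, -9.6, np.float64(-0.04)]
[37.3, 2.1, -11.1, np.float64(-0.04)]
[36.8, 2.1, -12.6, np.float64(-0.04)]
[36.3, 2.1, -14.1, np.float64(-0.04)]
[35.7, 2.1, -15.5, np.float64(-0.04)]
```

View pics/s10.png

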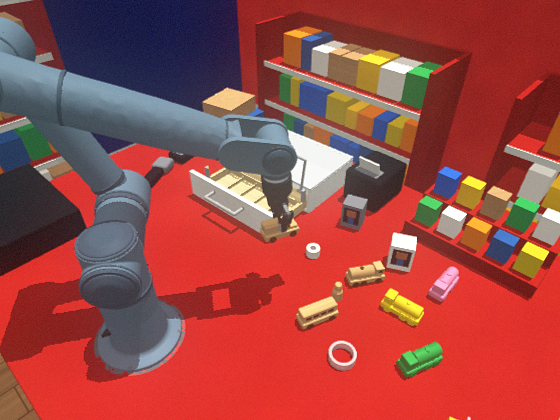

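Request:
{"method": "send_rows", "body": {"deltas": [[0, [25, 1, 0], -0.04], [0, [35, 1, -2], -0.04], [0, [38, 1, -3], -0.04], [0, [38, 1, -5], -0.04], [0, [38, 1, -6], -0.04], [0, [38, 1, -8], -0.04], [0, [37, 1, -9], -0.04], [0, [37, 1, -11], -0.04], [0, [30, 1, -11], -0.04], [0, [20, 1, -8], -0.04]]}}

```text
clock: 16.93
tool_pos: [0.521, 0.1981, 0.1806]
tool_rot: [-0.479, 0.507, 0.516, -0.497]
ft_force: [0.5, -0.8, -2.2]
opening: 0.383
```

```bash
python3 - <<'E'
from h import *
plan([.560,.2625,.17],1.63)
E
```

```text
tcp [0.521  0.1981 0.1806] xyaw 1.597 j6 -1.42 open 0.383 F [ 0.5 -0.8 -2.2] t 16.9 ydir [ 0.046 -0.009 -0.999]
total tool mm [ 63.5  11.9 -40.1] twist -0.033 n 2
[31.7, 5.9, -20.1, np.float64(-0.0164)]
[31.4, 5.9, -20.6, np.float64(-0.0164)]
```

Request:
{"method": "send_rows", "body": {"deltas": [[0, [25, 2, -18], -0.016], [0, [25, 2, -16], -0.016], [0, [12, 2, -6], 0], [0, [0, 0, 0], 0]]}}

```text
clock: 17.27
tool_pos: [0.5558, 0.2688, 0.1643]
tool_rot: [-0.472, 0.494, 0.521, -0.512]
ft_force: [-0.3, -0.7, -2.0]
opening: 0.387
```

```bash
python3 - <<'E'
from h import *
plan([.560,.2625,.05],1.63)
p=snapshot('top'); save(p,'t11.png')
i=cv2.imread('pics/t11.png'); cv2.imwrite('pics/t11c.png',cv2.resize(i[110:240,160:300],None,fx=4.5,fy=4.5,interpolation=cv2.INTER_CUBIC))
q=snapshot('side'); save(q,'s11.png')
i=cv2.imread('pics/s11.png'); cv2.imwrite('pics/s11c.png',cv2.resize(i[110:245,175:325],None,fx=5,fy=4.4,interpolation=cv2.INTER_CUBIC))
E
```

```text
tcp [0.5558 0.2688 0.1643] xyaw 1.639 j6 -1.36 open 0.387 F [-0.3 -0.7 -2. ] t 17.3 ydir [ 0.032 -0.011 -0.999]
total tool mm [ -5.  114.5  -0.2] twist 0.009 n 3
[-1.7, 38.2, -0.1, np.float64(0.0029)]
[-1.7, 38.2, -0.1, np.float64(0.0029)]
[-1.7, 38.2, -0.1, np.float64(0.0029)]
```

View pics/s11c.png

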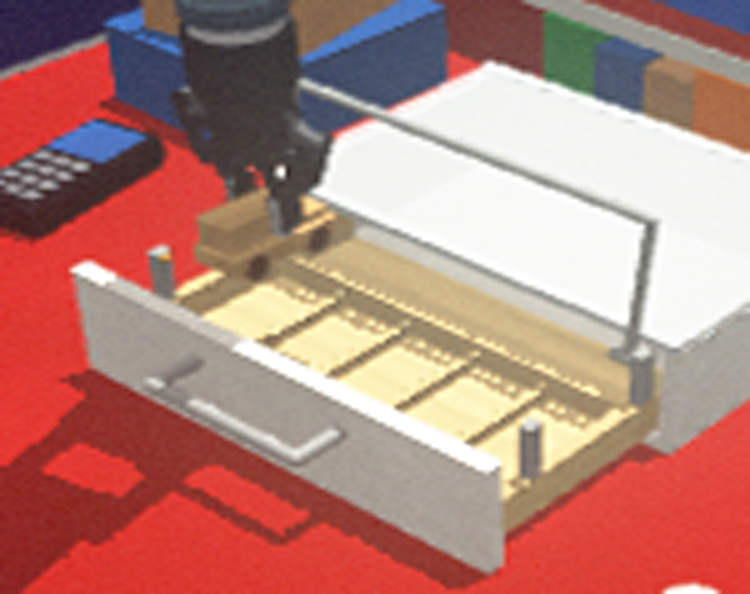

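View pics/t11c.png

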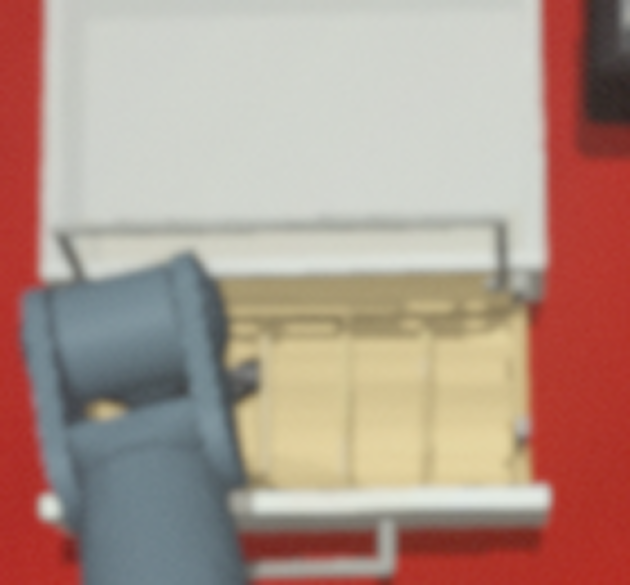

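Request:
{"method": "send_rows", "body": {"deltas": [[0, [-3, 15, -1], 0.004], [0, [-2, 20, 0], 0.004], [0, [0, 20, 0], 0], [0, [0, 15, 0.5], 0], [0, [0, 0, 0], 0]]}}

```text
clock: 17.78
tool_pos: [0.5558, 0.255, 0.0912]
tool_rot: [-0.475, 0.497, 0.517, -0.51]
ft_force: [-1.4, -0.2, -2.9]
opening: 0.381
```

```bash
python3 - <<'E'
from h import *
plan([.560,.262,.05],1.63)
q=snapshot('side'); save(q,'s12.png')
i=cv2.imread('pics/s12.png'); cv2.imwrite('pics/s12c.png',cv2.resize(i[110:245,175:325],None,fx=5,fy=4.4,interpolation=cv2.INTER_CUBIC))
E
```

```text
tcp [0.5558 0.255  0.0912] xyaw 1.624 j6 -1.36 open 0.381 F [-1.4 -0.2 -2.9] t 17.8 ydir [ 0.029 -0.014 -0.999]
total tool mm [ 7.4 41.2 -3.3] twist -0.006 n 2
[3.7, 20.6, -1.7, np.float64(-0.003)]
[3.7, 20.6, -1.7, np.float64(-0.003)]
```

View pics/s12c.png

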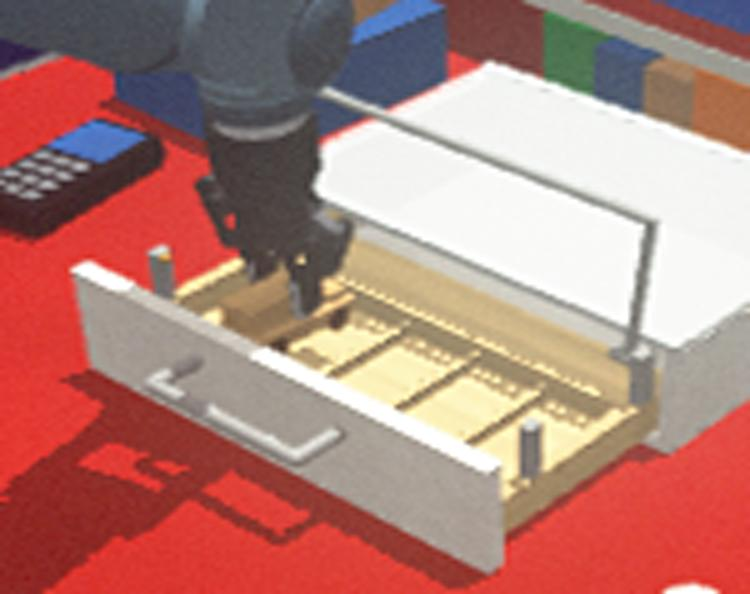

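Request:
{"method": "send_rows", "body": {"deltas": [[0, [7, 5, -3], 0], [0, [1, 10, 0], 0], [0, [1, 10, 0], 0], [0, [0, 0, 0], 0]]}}

```text
clock: 18.17
tool_pos: [0.5621, 0.2638, 0.0693]
tool_rot: [-0.474, 0.499, 0.518, -0.507]
ft_force: [-0.7, 0.0, -2.1]
opening: 0.388
```

```bash
python3 - <<'E'
from h import *
plan([.560,.262,.05],1.63)
E
```

```text
tcp [0.5621 0.2638 0.0693] xyaw 1.622 j6 -1.34 open 0.388 F [-0.7  0.  -2.1] t 18.2 ydir [ 0.037 -0.013 -0.999]
total tool mm [-1.4 19.2  2.9] twist -0.008 n 1
[-1.4, 19.2, 2.9, np.float64(-0.0082)]
```

Request:
{"method": "send_rows", "body": {"deltas": [[0, [-1, 8, 2], 0], [0, [0, 7, 1], 0], [0, [0, 5, 0], 0], [0, [0, 0, 0], 0]]}}

```text
clock: 18.5
tool_pos: [0.561, 0.2628, 0.0495]
tool_rot: [-0.474, 0.5, 0.519, -0.506]
ft_force: [-1.1, -1.6, 2.2]
opening: 0.388
```

```bash
python3 - <<'E'
from h import *
plan([.560,.262,.05],1.63)
q=snapshot('side'); save(q,'s12.png')
i=cv2.imread('pics/s12.png'); cv2.imwrite('pics/s12c.png',cv2.resize(i[140:245,175:325],None,fx=5,fy=5,interpolation=cv2.INTER_CUBIC))
E
```

```text
tcp [0.561  0.2628 0.0495] xyaw 1.623 j6 -1.34 open 0.388 F [-1.1 -1.6  2.2] t 18.5 ydir [ 0.039 -0.012 -0.999]
total tool mm [-0.8 -0.5  1.1] twist -0.007 n 1
[-0.8, -0.5, 1.1, np.float64(-0.0074)]
```

View pics/s12c.png

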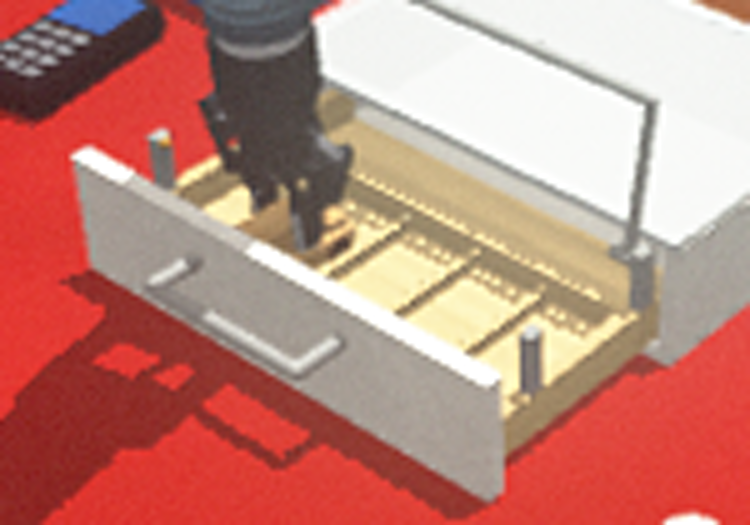

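Request:
{"method": "send_rows", "body": {"deltas": [[55, [0, 0, 0], 0], [55, [0, 0, 0], 0], [55, [0, 0, 0], 0], [55, [0, -15, 0], 0], [55, [0, -25, 0], 0], [55, [0, -30, 0], 0], [55, [0, -35, 0], 0], [55, [0, -35, 0], 0], [55, [0, 0, 0], 0]]}}

```text
clock: 19.3
tool_pos: [0.5545, 0.2645, 0.1979]
tool_rot: [-0.474, 0.499, 0.519, -0.507]
ft_force: [0.7, 0.6, 1.0]
opening: 0.649
```

```bash
cat >> h.py <<'E'
def veh(p):
    hsv=cv2.cvtColor(p['color'],cv2.COLOR_RGB2HSV)
    m=((hsv[...,0]>12)&(hsv[...,0]<28)&(hsv[...,2]>60)&(hsv[...,1]<150)).astype(np.uint8); m[:190]=0;m[:,:290]=0;m[:,460:]=0
    n,lab,st,ce=cv2.connectedComponentsWithStats(m)
    for k in range(1,n):
        if st[k][4]>150:
            ys,xs=np.where(lab==k); W=np.array([ray(p,(x,y),.045)[:2] for x,y in zip(xs,ys)]); c=W.mean(0)
            w,v=np.linalg.eigh(np.cov((W-c).T)); d=v[:,1]; print(st[k],'ctr',c.round(4),'yaw',round((np.arctan2(d[1],d[0])+np.pi/2)%np.pi-np.pi/2,3))
def crop(p,name,x0,y0,x1,y1,k):
    cv2.imwrite('pics/'+name,cv2.resize(cv2.cvtColor(p['color'],cv2.COLOR_RGB2BGR)[y0:y1,x0:x1],None,fx=k,fy=k,interpolation=cv2.INTER_CUBIC))
E
python3 - <<'E'
from h import *
p=snapshot('top'); veh(p)
q=snapshot('side')
for l in('bus','van','tanker'):
    print(l,[(round(float(d['score']),2),np.round(d['at']).tolist(),np.round(ray(q,d['at'],0)[:2],3).tolist()) for d in spot_point(l,q)][:4])
crop(q,'s13c.png',175,140,325,245,5)
plan([.562,-.318,.2],1.57-.594)
E
```

```text
[353 195  25  29 343] ctr [ 0.5614 -0.3174] yaw -0.597
[351 249  22  31 373] ctr [ 0.3573 -0.3037] yaw -0.392
bus [(0.72, [318.0, 319.0], [0.356, -0.314])]
van [(0.42, [266.0, 192.0], [0.672, 0.196])]
tanker [(0.95, [419.0, 361.0], [0.434, -0.578]), (0.89, [365.0, 282.0], [0.554, -0.332]), (0.78, [443.0, 290.0], [0.684, -0.517]), (0.62, [339.0, 357.0], [0.306, -0.426])]
tcp [0.5495 0.2628 0.1865] xyaw 1.622 j6 -1.35 open 0.646 F [-0.1  0.9 -0.2] t 19.6 ydir [ 0.021 -0.017 -1.   ]
total tool mm [-580.8   -3.3   17.4] twist 0.646 n 15
[-38.7, -0.2, 1.2, np.float64(0.0431)]
[-38.7, -0.2, -0.5, np.float64(0.0431)]
[-38.7, -0.2, -2.2, np.float64(0.0431)]
[-38.5, -0.2, -3.8, np.float64(0.0431)]
[-38.3, -0.2, -5.5, np.float64(0.0431)]
[-38.1, -0.2, -7.1, np.float64(0.0431)]
[-37.7, -0.2, -8.8, np.float64(0.0431)]
[-37.3, -0.2, -10.4, np.float64(0.0431)]
[-36.8, -0.2, -12.0, np.float64(0.0431)]
[-36.3, -0.2, -13.6, np.float64(0.0431)]
[-35.7, -0.2, -15.1, np.float64(0.0431)]
[-35.0, -0.2, -16.6, np.float64(0.0431)]
[-34.2, -0.2, -18.1, np.float64(0.0431)]
[-33.4, -0.2, -19.6, np.float64(0.0431)]
[-32.5, -0.2, -21.0, np.float64(0.0431)]
```

View pics/s13c.png

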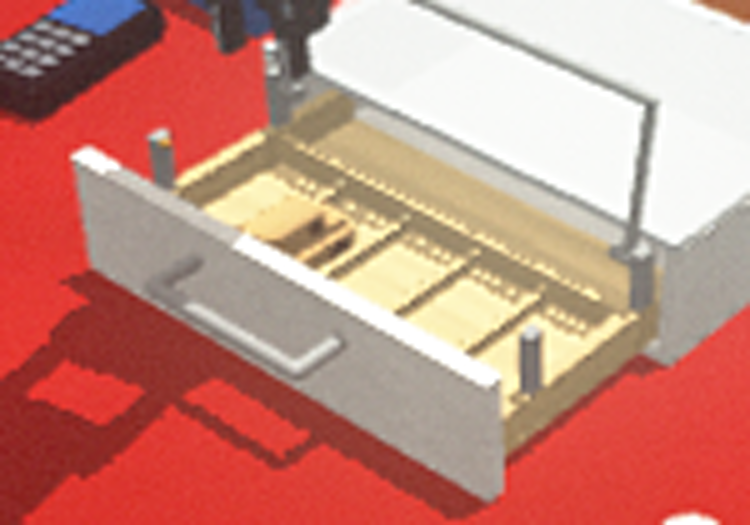

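Request:
{"method": "send_rows", "body": {"deltas": [[55, [-38, -1, 1], 0.043], [55, [-38, -1, 0], 0.043], [55, [-38, -1, -2], 0.043], [55, [-38, -1, -4], 0.043], [55, [-38, 0, -5], 0.043], [55, [-38, 0, -7], 0.043], [55, [-38, 0, -9], 0.043], [55, [-37, 0, -10], 0.043], [55, [-37, 0, -12], 0.043], [55, [-36, 0, -13], 0.043]]}}

```text
clock: 20.38
tool_pos: [0.5438, -0.1287, 0.178]
tool_rot: [-0.585, 0.587, 0.39, -0.401]
ft_force: [1.1, -0.2, -0.4]
opening: 0.645
```

```bash
python3 - <<'E'
from h import *
plan([.562,-.317,.18],1.57-.597)
E
```

```text
tcp [ 0.5438 -0.1287  0.178 ] xyaw 1.186 j6 -1.61 open 0.645 F [ 1.1 -0.2 -0.4] t 20.4 ydir [-0.011 -0.011 -1.   ]
total tool mm [-1.678e+02 -1.000e-01 -8.750e+01] twist 0.213 n 5
[-33.6, -0.0, -17.5, np.float64(0.0426)]
[-32.8, -0.0, -18.9, np.float64(0.0426)]
[-31.9, -0.0, -20.3, np.float64(0.0426)]
[-31.0, -0.0, -21.6, np.float64(0.0426)]
[-30.1, -0.0, -22.9, np.float64(0.0426)]
```

Request:
{"method": "send_rows", "body": {"deltas": [[55, [-34, 0, -17], 0.043], [55, [-33, 0, -19], 0.043], [55, [-32, 0, -20], 0.043], [55, [-31, 10, -22], 0.043], [55, [-20, 10, -15], 0.043], [55, [0, 0, 0], 0]]}}

```text
clock: 20.88
tool_pos: [0.5514, -0.3184, 0.1474]
tool_rot: [0.632, -0.625, -0.315, 0.332]
ft_force: [0.2, 0.0, -0.2]
opening: 0.645
```

```bash
python3 - <<'E'
from h import *
plan([.5625,-.3175,.08],1.57-.597)
q=snapshot('side');crop(q,'s14c.png',300,210,430,310,5)
E
```

```text
tcp [ 0.5514 -0.3184  0.1474] xyaw 0.95 j6 -1.64 open 0.645 F [ 0.2  0.  -0.2] t 20.9 ydir [-0.026 -0.002 -1.   ]
total tool mm [ 8.3 67.1 -9.8] twist -0.023 n 2
[4.2, 33.6, -4.9, np.float64(-0.0114)]
[4.1, 33.6, -5.0, np.float64(-0.0114)]
```

View pics/s14c.png

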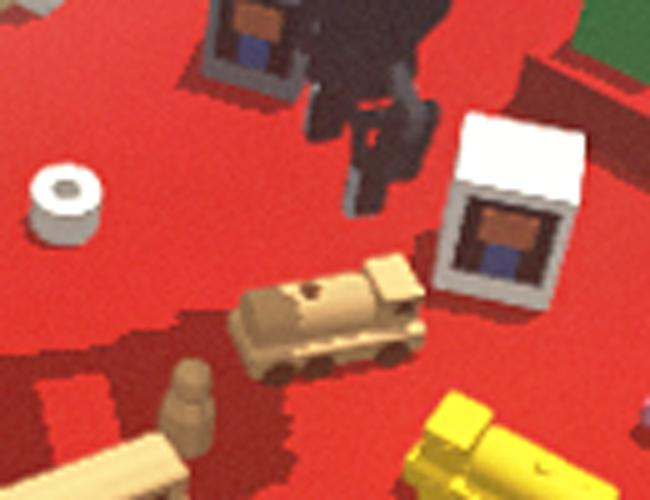

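Request:
{"method": "send_rows", "body": {"deltas": [[60, [8, 15, -10], -0.02], [60, [0, 20, 0], 0], [60, [0, 20, 0], 0], [60, [0, 0, 0], 0]]}}

```text
clock: 21.27
tool_pos: [0.5617, -0.312, 0.0875]
tool_rot: [0.631, -0.618, -0.322, 0.34]
ft_force: [-0.8, 0.6, -0.7]
opening: 0.701
```

```bash
python3 - <<'E'
from h import *
plan([.5625,-.3175,.024],1.57-.597)
q=snapshot('side');crop(q,'s14c.png',300,210,430,310,5)
E
```

```text
tcp [ 0.5617 -0.312   0.0875] xyaw 0.976 j6 -1.64 open 0.701 F [-0.8  0.6 -0.7] t 21.3 ydir [-0.031  0.004 -1.   ]
total tool mm [-3.3 63.4 -5.5] twist 0.003 n 2
[-1.6, 31.7, -2.8, np.float64(0.0014)]
[-1.6, 31.7, -2.8, np.float64(0.0014)]
```

View pics/s14c.png

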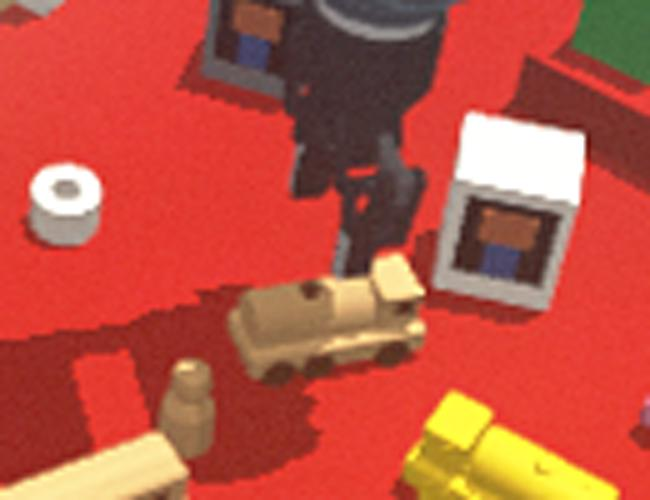

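Request:
{"method": "send_rows", "body": {"deltas": [[60, [-2, 12, -3], 0], [60, [-1, 14, -2], 0], [60, [0, 14, 0], 0], [60, [0, 10, 0], 0], [60, [0, 0, 0], 0]]}}

```text
clock: 21.73
tool_pos: [0.5657, -0.3169, 0.0384]
tool_rot: [0.628, -0.62, -0.325, 0.34]
ft_force: [-0.1, 0.2, 0.2]
opening: 0.701
```

```bash
python3 - <<'E'
from h import *
plan([.5625,-.3175,.024],1.57-.597)
q=snapshot('side');crop(q,'s14c.png',300,210,430,310,5)
E
```

```text
tcp [ 0.5657 -0.3169  0.0384] xyaw 0.979 j6 -1.65 open 0.701 F [-0.1  0.2  0.2] t 21.7 ydir [-0.025 -0.    -1.   ]
total tool mm [-2.1 14.5  2. ] twist 0.006 n 1
[-2.1, 14.5, 2.0, np.float64(0.0063)]
```

View pics/s14c.png

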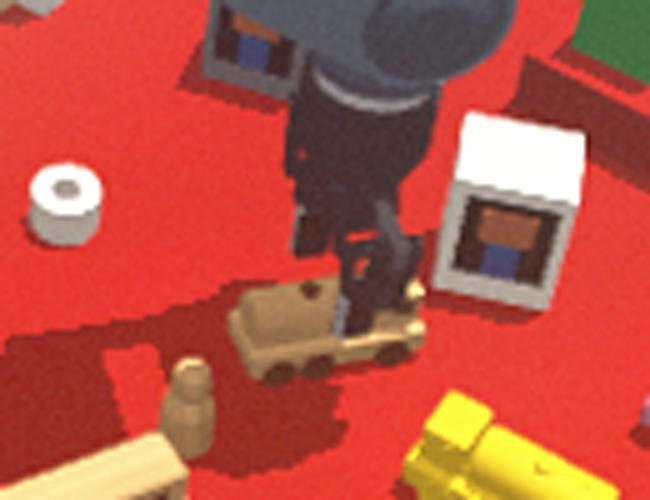

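Request:
{"method": "send_rows", "body": {"deltas": [[60, [-2, 0, 7], 0], [60, [0, 8, 0], 0], [60, [0, 6, 0], 0], [60, [0, 0, 0], 0], [0, [0, 0, 0], 0], [0, [0, 0, 0], 0], [0, [0, 0, 0], 0], [0, [0, 0, 0], 0], [0, [0, 0, 0], 0]]}}

```text
clock: 22.53
tool_pos: [0.5593, -0.3159, 0.0266]
tool_rot: [0.627, -0.622, -0.325, 0.339]
ft_force: [0.0, 0.6, -1.2]
opening: 0.376
```

```bash
python3 - <<'E'
from h import *
plan([.5625,-.3175,.024],1.57-.597)
q=snapshot('side');crop(q,'s14c.png',300,210,430,310,5)
E
```

```text
tcp [ 0.5593 -0.3159  0.0266] xyaw 0.979 j6 -1.65 open 0.376 F [ 0.   0.6 -1.2] t 22.5 ydir [-0.021 -0.003 -1.   ]
total tool mm [ 0.5  2.5 -3.6] twist 0.006 n 1
[0.5, 2.5, -3.6, np.float64(0.0059)]
```

View pics/s14c.png

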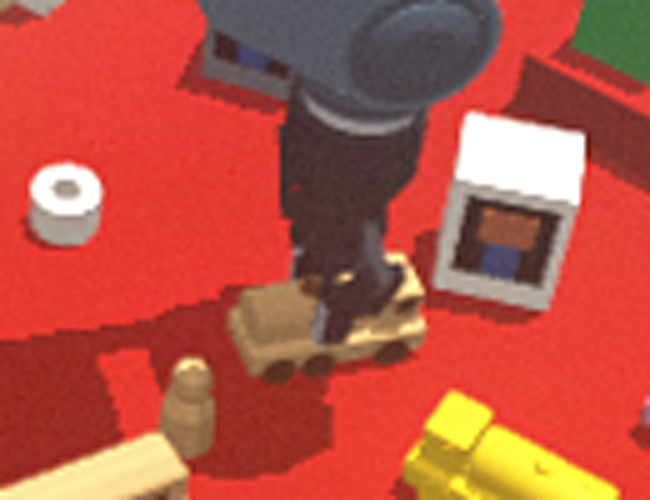

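Request:
{"method": "send_rows", "body": {"deltas": [[0, [0, -10, 0], 0], [0, [0, -15, 0], 0], [0, [0, -25, 0], 0], [0, [0, -30, 0], 0], [0, [0, -30, 0], 0], [0, [0, -35, 0], 0], [0, [0, -20, 0], 0], [0, [0, 0, 0], 0]]}}

```text
clock: 23.25
tool_pos: [0.5609, -0.3134, 0.1988]
tool_rot: [0.629, -0.619, -0.324, 0.341]
ft_force: [-0.7, -0.3, -0.8]
opening: 0.376
```

```bash
python3 - <<'E'
from h import *
plan([.564,.1946,.2],1.63)
q=snapshot('side');crop(q,'s15c.png',260,150,430,310,4)
E
```

```text
tcp [ 0.5609 -0.3134  0.1988] xyaw 0.979 j6 -1.65 open 0.376 F [-0.7 -0.3 -0.8] t 23.2 ydir [-0.027  0.002 -1.   ]
total tool mm [ 4.233e+02 -3.000e-01  2.809e+02] twist -0.651 n 13
[32.6, -0.0, 21.6, np.float64(-0.0501)]
[33.6, -0.0, 19.9, np.float64(-0.0501)]
[34.6, -0.0, 18.2, np.float64(-0.0501)]
[35.4, -0.0, 16.5, np.float64(-0.0501)]
[36.2, -0.0, 14.7, np.float64(-0.0501)]
[36.9, -0.0, 12.9, np.float64(-0.0501)]
[37.5, -0.0, 11.0, np.float64(-0.0501)]
[38.0, -0.0, 9.1, np.float64(-0.0501)]
[38.4, -0.0, 7.2, np.float64(-0.0501)]
[38.7, -0.0, 5.3, np.float64(-0.0501)]
[38.9, -0.0, 3.3, np.float64(-0.0501)]
[39.1, -0.0, 1.4, np.float64(-0.0501)]
[39.1, -0.0, -0.6, np.float64(-0.0501)]
```

View pics/s15c.png

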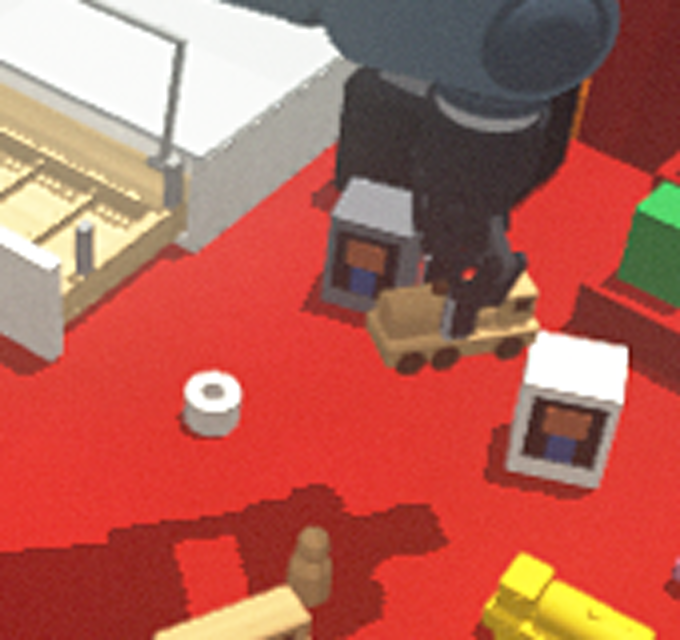

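Request:
{"method": "send_rows", "body": {"deltas": [[0, [25, -1, 18], -0.05], [0, [33, -1, 20], -0.05], [0, [34, -1, 19], -0.05], [0, [35, -1, 17], -0.05], [0, [36, -1, 15], -0.05], [0, [37, -1, 13], -0.05], [0, [37, 0, 11], -0.05], [0, [38, 0, 9], -0.05], [0, [38, 0, 7], -0.05], [0, [38, 0, 5], -0.05]]}}

```text
clock: 24.13
tool_pos: [0.5463, 0.0777, 0.1854]
tool_rot: [0.536, -0.504, -0.467, 0.49]
ft_force: [0.7, 0.8, -1.3]
opening: 0.373
```

```bash
python3 - <<'E'
from h import *
plan([.564,.1946,.19],1.63)
E
```

```text
tcp [0.5463 0.0777 0.1854] xyaw 1.488 j6 -1.56 open 0.373 F [ 0.7  0.8 -1.3] t 24.1 ydir [-0.054  0.01  -0.998]
total tool mm [118.   -4.4  -7.7] twist -0.142 n 3
[39.3, -1.5, -2.6, np.float64(-0.0474)]
[39.2, -1.5, -4.4, np.float64(-0.0474)]
[38.9, -1.5, -6.3, np.float64(-0.0474)]
```

Request:
{"method": "send_rows", "body": {"deltas": [[0, [35, -1, -3], -0.047], [0, [32, -1, -4], -0.047], [0, [20, -1, -6], -0.047], [0, [8, 0, 0], 0], [0, [0, 0, 0], 0]]}}

```text
clock: 24.55
tool_pos: [0.5539, 0.1838, 0.1767]
tool_rot: [0.502, -0.459, -0.503, 0.533]
ft_force: [-0.7, 0.3, -2.3]
opening: 0.374
```

```bash
python3 - <<'E'
from h import *
plan([.564,.1946,.09],1.63)
q=snapshot('side');crop(q,'s16c.png',175,110,325,245,5)
E
```

```text
tcp [0.5539 0.1838 0.1767] xyaw 1.645 j6 -1.53 open 0.374 F [-0.7  0.3 -2.3] t 24.6 ydir [-0.073  0.01  -0.997]
total tool mm [  8.7  85.8 -17.1] twist 0.015 n 3
[2.9, 28.6, -5.7, np.float64(0.005)]
[2.9, 28.6, -5.7, np.float64(0.005)]
[3.0, 28.6, -5.7, np.float64(0.005)]
```

View pics/s16c.png

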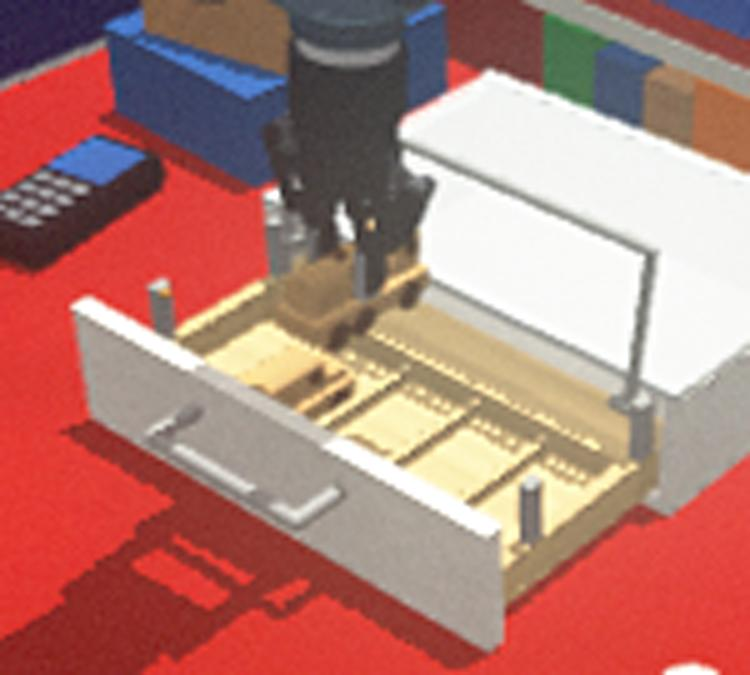

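Request:
{"method": "send_rows", "body": {"deltas": [[0, [8, 10, -8], 0.015], [0, [3, 20, -3], 0], [0, [1, 20, -2], 0], [0, [0, 18, -2], 0], [0, [0, 10, -1], 0], [0, [0, 0, 0], 0]]}}

```text
clock: 25.1
tool_pos: [0.5621, 0.1879, 0.0918]
tool_rot: [0.51, -0.467, -0.493, 0.528]
ft_force: [0.1, -0.8, -1.6]
opening: 0.377
```

```bash
python3 - <<'E'
from h import *
plan([.564,.1946,.049],1.63)
q=snapshot('side');crop(q,'s16c.png',175,110,325,245,5)
E
```

```text
tcp [0.5621 0.1879 0.0918] xyaw 1.615 j6 -1.5 open 0.377 F [ 0.1 -0.8 -1.6] t 25.1 ydir [-0.077  0.006 -0.997]
total tool mm [ 6.2 42.6 -5.4] twist -0.015 n 2
[3.1, 21.3, -2.7, np.float64(-0.0075)]
[3.1, 21.3, -2.7, np.float64(-0.0075)]
```

View pics/s16c.png

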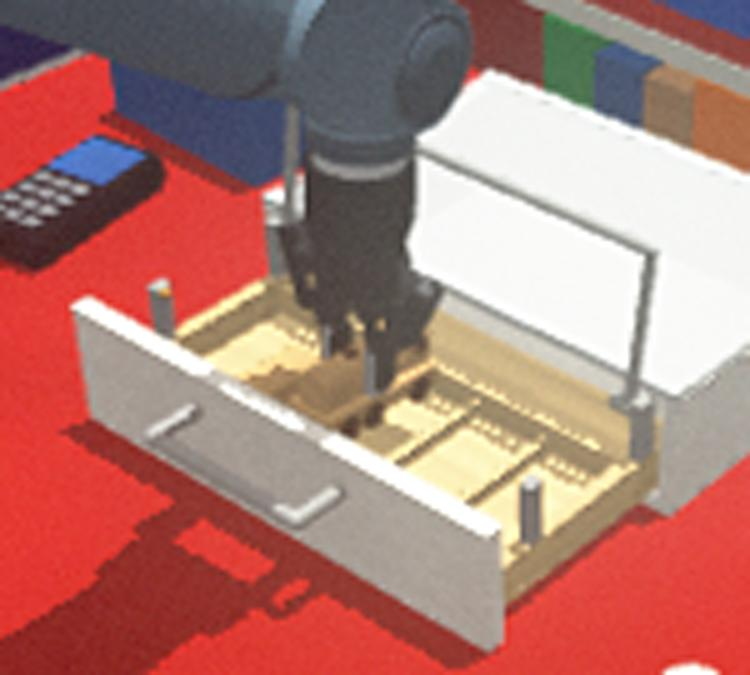

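Request:
{"method": "send_rows", "body": {"deltas": [[0, [6, 4, -3], -0.01], [0, [1, 9, -1], 0], [0, [1, 9, -1], 0], [0, [0, 8, -1], 0], [0, [0, 0, 0], 0]]}}

```text
clock: 25.57
tool_pos: [0.5691, 0.196, 0.0637]
tool_rot: [0.506, -0.467, -0.498, 0.528]
ft_force: [-0.6, -0.3, -1.1]
opening: 0.376
```

```bash
python3 - <<'E'
from h import *
plan([.564,.1946,.048],1.63)
E
```

```text
tcp [0.5691 0.196  0.0637] xyaw 1.623 j6 -1.5 open 0.376 F [-0.6 -0.3 -1.1] t 25.6 ydir [-0.07   0.007 -0.998]
total tool mm [-1.3 16.   4.1] twist -0.007 n 1
[-1.3, 16.0, 4.1, np.float64(-0.0066)]
```

Request:
{"method": "send_rows", "body": {"deltas": [[0, [-1, 6, 3], 0], [0, [0, 6, 1], 0], [0, [0, 5, 0], 0], [0, [0, 2, 0], 0], [0, [0, 0, 0], 0]]}}

```text
clock: 25.98
tool_pos: [0.5644, 0.1956, 0.0475]
tool_rot: [0.505, -0.467, -0.498, 0.528]
ft_force: [0.0, -2.1, 1.9]
opening: 0.376
```

```bash
python3 - <<'E'
from h import *
plan([.564,.1946,.048],1.63)
q=snapshot('side');crop(q,'s16c.png',175,110,325,245,5)
E
```

```text
tcp [0.5644 0.1956 0.0475] xyaw 1.625 j6 -1.5 open 0.376 F [ 0.  -2.1  1.9] t 26.0 ydir [-0.069  0.007 -0.998]
total tool mm [-0.9 -0.5  0.5] twist -0.005 n 1
[-0.9, -0.5, 0.5, np.float64(-0.0054)]
```

View pics/s16c.png

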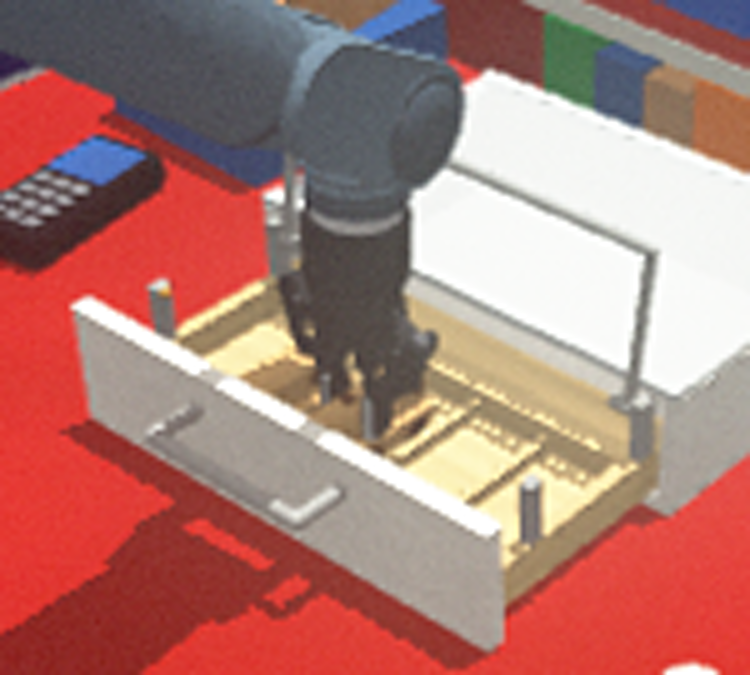

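Request:
{"method": "send_rows", "body": {"deltas": [[50, [0, 0, 0], 0], [50, [0, 0, 0], 0], [50, [0, 0, 0], 0], [50, [0, -15, 0], 0], [50, [0, -25, 0], 0], [50, [0, -30, 0], 0], [50, [0, -35, 0], 0], [50, [0, -35, 0], 0], [50, [0, 0, 0], 0]]}}

```text
clock: 26.78
tool_pos: [0.5719, 0.1944, 0.1879]
tool_rot: [0.507, -0.465, -0.496, 0.53]
ft_force: [1.8, -0.0, 0.5]
opening: 0.585
```

```bash
python3 - <<'E'
from h import *
p=snapshot('top'); veh(p)
q=snapshot('side')
crop(q,'s17c.png',175,110,375,345,3)
plan([.3573,-.3037,.18],1.57-.392)
E
```

```text
[352 249  21  31 373] ctr [ 0.3574 -0.3039] yaw -0.39
tcp [0.5686 0.1939 0.1817] xyaw 1.624 j6 -1.5 open 0.585 F [-0.1  0.1 -0.3] t 26.9 ydir [-0.086  0.005 -0.996]
total tool mm [-485.6   17.2  236.9] twist 0.446 n 14
[-34.7, 1.2, 16.9, np.float64(0.0319)]
[-35.2, 1.2, 15.8, np.float64(0.0319)]
[-35.7, 1.2, 14.7, np.float64(0.0319)]
[-36.1, 1.2, 13.5, np.float64(0.0319)]
[-36.6, 1.2, 12.4, np.float64(0.0319)]
[-36.9, 1.2, 11.2, np.float64(0.0319)]
[-37.3, 1.2, 10.0, np.float64(0.0319)]
[-37.6, 1.2, 8.8, np.float64(0.0319)]
[-37.8, 1.2, 7.6, np.float64(0.0319)]
[-38.1, 1.2, 6.4, np.float64(0.0319)]
[-38.2, 1.2, 5.2, np.float64(0.0319)]
[-38.4, 1.2, 4.0, np.float64(0.0319)]
[-38.5, 1.2, 2.8, np.float64(0.0319)]
[-38.6, 1.2, 1.5, np.float64(0.0319)]
```

View pics/s17c.png

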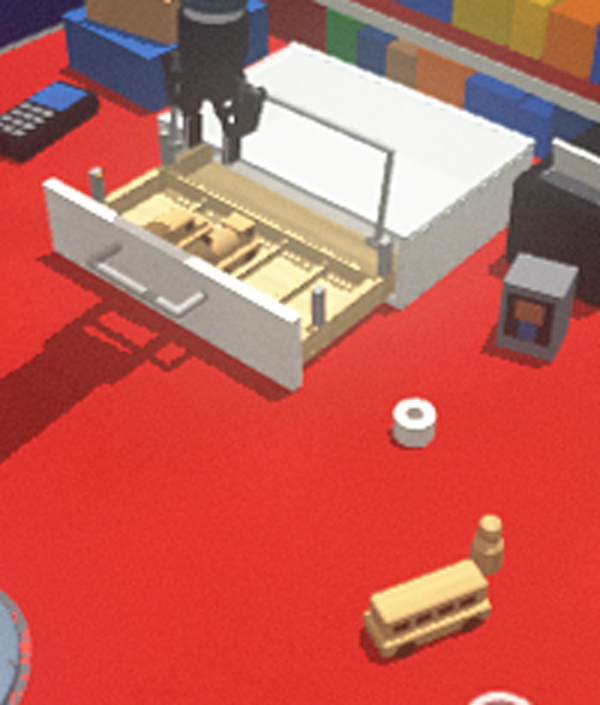

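Request:
{"method": "send_rows", "body": {"deltas": [[60, [-34, 1, 17], 0.032], [60, [-35, 1, 16], 0.032], [60, [-35, 1, 15], 0.032], [60, [-36, 1, 14], 0.032], [60, [-36, 1, 13], 0.032], [60, [-37, 1, 11], 0.032], [60, [-37, 1, 10], 0.032], [60, [-37, 1, 9], 0.032], [60, [-38, 1, 8], 0.032], [60, [-38, 1, 7], 0.032]]}}

```text
clock: 27.72
tool_pos: [0.3985, -0.1623, 0.1642]
tool_rot: [0.589, -0.533, -0.4, 0.457]
ft_force: [1.0, -0.6, 0.9]
opening: 0.705
```

```bash
python3 - <<'E'
from h import *
plan([.3573,-.3037,.16],1.57-.39)
E
```

```text
tcp [ 0.3985 -0.1623  0.1642] xyaw 1.305 j6 -1.9 open 0.705 F [ 1.  -0.6  0.9] t 27.7 ydir [-0.113  0.014 -0.993]
total tool mm [-147.2    6.8    1.9] twist 0.125 n 4
[-36.8, 1.7, 0.5, np.float64(0.0313)]
[-36.8, 1.7, -0.7, np.float64(0.0313)]
[-36.8, 1.7, -1.8, np.float64(0.0313)]
[-36.7, 1.7, -3.0, np.float64(0.0313)]
```

Request:
{"method": "send_rows", "body": {"deltas": [[60, [-35, 0, 0], 0.031], [60, [-35, 0, -1], 0.031], [60, [-32, 0, -2], 0.031], [60, [-20, 0, -3], 0.031], [60, [-5, 0, 0], 0], [60, [0, 0, 0], 0]]}}

```text
clock: 28.22
tool_pos: [0.3537, -0.2907, 0.155]
tool_rot: [0.622, -0.557, -0.356, 0.42]
ft_force: [0.4, 0.8, 0.8]
opening: 0.702
```

```bash
python3 - <<'E'
from h import *
plan([.3573,-.3037,.08],1.57-.39)
E
```

```text
tcp [ 0.3537 -0.2907  0.155 ] xyaw 1.166 j6 -2.03 open 0.702 F [0.4 0.8 0.8] t 28.2 ydir [-0.126  0.028 -0.992]
total tool mm [ -8.8  73.6 -17.9] twist -0.014 n 2
[-4.4, 36.8, -8.9, np.float64(-0.0072)]
[-4.4, 36.8, -8.9, np.float64(-0.0072)]
```

Request:
{"method": "send_rows", "body": {"deltas": [[60, [-9, 10, -9], -0.014], [60, [0, 20, -2], 0], [60, [0, 20, -2], 0], [60, [0, 15, -1], 0], [60, [0, 0, 0], 0]]}}

```text
clock: 28.63
tool_pos: [0.3545, -0.296, 0.0824]
tool_rot: [0.621, -0.549, -0.363, 0.425]
ft_force: [0.4, 0.2, 0.4]
opening: 0.702
```

```bash
python3 - <<'E'
from h import *
plan([.3573,-.3037,.026],1.57-.39)
q=snapshot('side');crop(q,'s18c.png',260,240,380,350,5)
E
```

```text
tcp [ 0.3545 -0.296   0.0824] xyaw 1.187 j6 -2.04 open 0.702 F [0.4 0.2 0.4] t 28.6 ydir [-0.129  0.035 -0.991]
total tool mm [ -5.2  55.3 -12.9] twist 0.007 n 2
[-2.6, 27.6, -6.5, np.float64(0.0033)]
[-2.6, 27.6, -6.5, np.float64(0.0033)]
```

View pics/s18c.png

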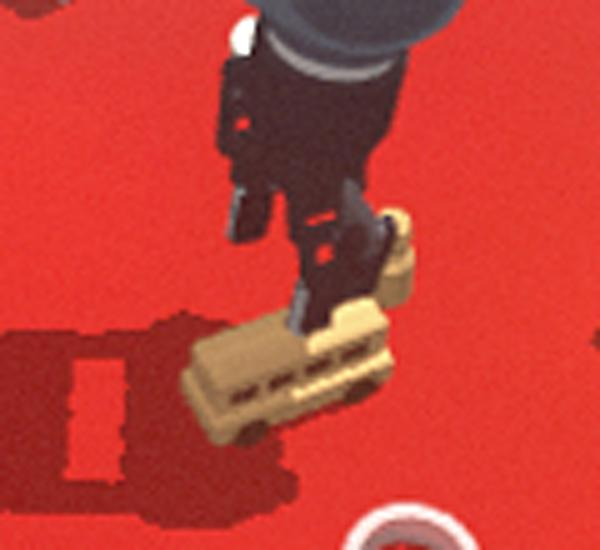

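Request:
{"method": "send_rows", "body": {"deltas": [[60, [-7, 0, -6], 0], [60, [-1, 8, -2], 0], [60, [0, 8, -2], 0], [60, [0, 0, 0], 0]]}}

```text
clock: 29.02
tool_pos: [0.3616, -0.3075, 0.0675]
tool_rot: [0.618, -0.551, -0.364, 0.426]
ft_force: [-0.1, 0.4, -1.1]
opening: 0.702
```

```bash
python3 - <<'E'
from h import *
plan([.3573,-.3037,.026],1.57-.39)
q=snapshot('side');crop(q,'s18c.png',260,240,380,350,5)
E
```

```text
tcp [ 0.3616 -0.3075  0.0675] xyaw 1.19 j6 -2.04 open 0.702 F [-0.1  0.4 -1.1] t 29.0 ydir [-0.126  0.031 -0.992]
total tool mm [ 2.7 41.8  0.1] twist 0.01 n 2
[1.3, 20.9, 0.0, np.float64(0.0052)]
[1.3, 20.9, 0.1, np.float64(0.0052)]
```

View pics/s18c.png

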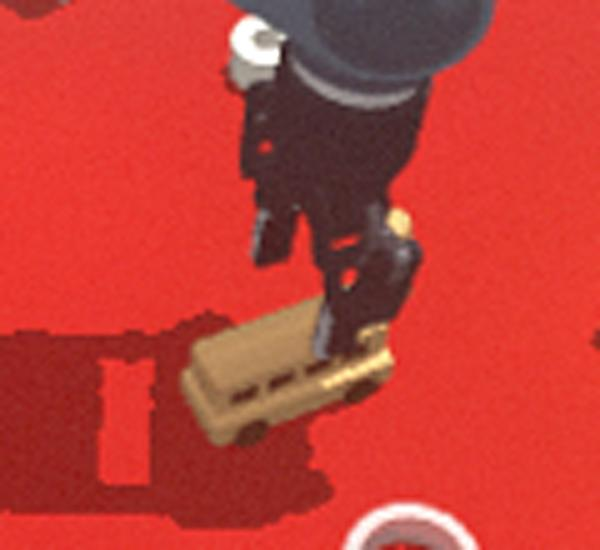

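Request:
{"method": "send_rows", "body": {"deltas": [[60, [1, 14, 0], 0], [60, [1, 14, 0], 0], [60, [0, 10, 0], 0], [60, [0, 0, 0], 0]]}}

```text
clock: 29.4
tool_pos: [0.3594, -0.3067, 0.0313]
tool_rot: [0.616, -0.553, -0.365, 0.426]
ft_force: [-0.1, 0.3, -0.1]
opening: 0.699
```

```bash
python3 - <<'E'
from h import *
plan([.3573,-.3037,.026],1.57-.39)
q=snapshot('side');crop(q,'s18c.png',260,240,380,350,5)
E
```

```text
tcp [ 0.3594 -0.3067  0.0313] xyaw 1.191 j6 -2.04 open 0.699 F [-0.1  0.3 -0.1] t 29.4 ydir [-0.122  0.026 -0.992]
total tool mm [2.1 5.6 2.4] twist 0.011 n 1
[2.1, 5.6, 2.4, np.float64(0.0106)]
```

View pics/s18c.png

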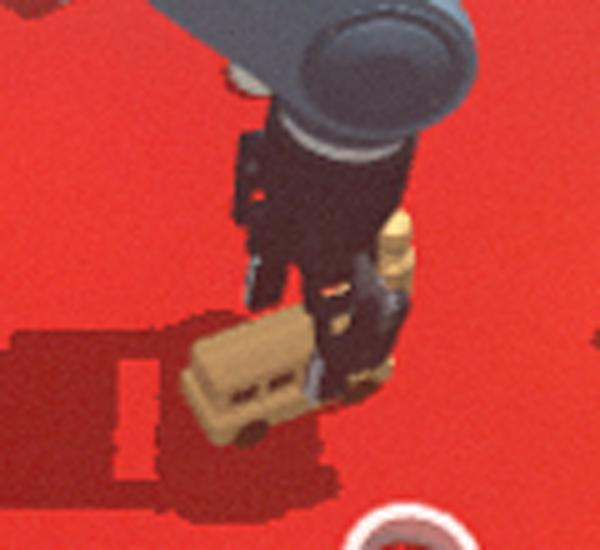

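```bash
python3 - <<'E'
from h import *
q=snapshot('side'); s=get_state(); X=toolR(s).as_matrix()[:,0]
for o in(-.044,-.03,0,.03,.044): print(o,((proj(q,s['tool_pos']+X*o)-[260,240])*5).round())
c,sn=np.cos(-.39),np.sin(-.39)
for a,b,h in((-.055,-.023,0),(-.055,.023,0),(.055,-.023,0),(-.055,-.017,.054),(.055,-.017,.054),(-.055,.017,.054),(.055,.017,.054)): print(a,b,h,((proj(q,[.3573+c*a-sn*b,-.3037+sn*a+c*b,h])-[260,240])*5).round())
E
```

```text
-0.044 [327. 409.]
-0.03 [314. 389.]
0 [286. 347.]
0.03 [260. 308.]
0.044 [248. 289.]
-0.055 -0.023 0 [203. 452.]
-0.055 0.023 0 [165. 386.]
0.055 -0.023 0 [382. 381.]
-0.055 -0.017 0.054 [201. 381.]
0.055 -0.017 0.054 [385. 311.]
-0.055 0.017 0.054 [172. 333.]
0.055 0.017 0.054 [354. 265.]
```

Request:
{"method": "send_rows", "body": {"deltas": [[60, [1, 5, 0], 0], [60, [0, 2, 0], 0], [60, [0, 0, 0], 0], [0, [0, 0, 0], 0], [0, [0, 0, 0], 0], [0, [0, 0, 0], 0], [0, [0, 0, 0], 0], [0, [0, 0, 0], 0]]}}

```text
clock: 30.17
tool_pos: [0.3617, -0.3088, 0.0284]
tool_rot: [0.613, -0.556, -0.365, 0.426]
ft_force: [-0.1, 0.3, -1.1]
opening: 0.385
```

```bash
python3 - <<'E'
from h import *
plan([.3573,-.3037,.026],1.57-.39)
q=snapshot('side');crop(q,'s18c.png',260,240,380,350,5)
E
```

```text
tcp [ 0.3617 -0.3088  0.0284] xyaw 1.19 j6 -2.04 open 0.385 F [-0.1  0.3 -1.1] t 30.2 ydir [-0.116  0.019 -0.993]
total tool mm [3.1 3.  5.7] twist 0.01 n 1
[3.1, 3.0, 5.7, np.float64(0.0103)]
```

View pics/s18c.png

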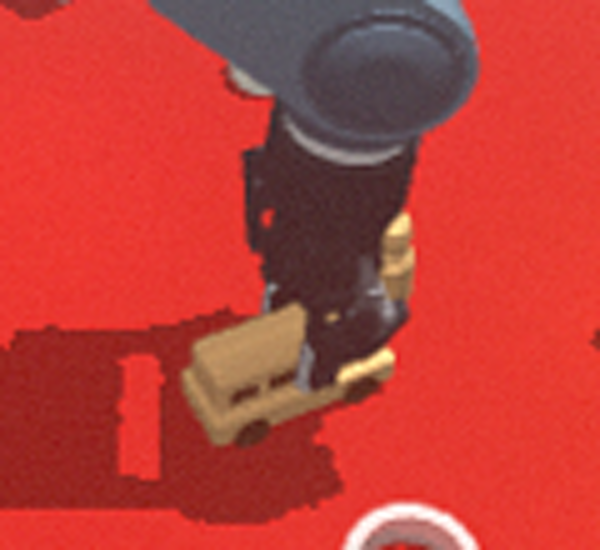

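Request:
{"method": "send_rows", "body": {"deltas": [[0, [-0.5, -10, 1.5], 0], [0, [-0.5, -15, 2.5], 0], [0, [-1, -25, 4], 0], [0, [-1, -30, 4], 0], [0, [-1, -30, 4], 0], [0, [0, -35, 3], 0], [0, [0, -25, 2], 0], [0, [0, 0, 0], 0]]}}

```text
clock: 30.88
tool_pos: [0.358, -0.3048, 0.2079]
tool_rot: [0.616, -0.553, -0.365, 0.426]
ft_force: [0.0, -0.6, -0.5]
opening: 0.385
```

```bash
python3 - <<'E'
from h import *
plan([.563,.1267,.2],1.63)
q=snapshot('side');crop(q,'s19c.png',240,170,400,350,4)
E
```

```text
tcp [ 0.358  -0.3048  0.2079] xyaw 1.191 j6 -2.07 open 0.385 F [ 0.  -0.6 -0.5] t 30.9 ydir [-0.121  0.026 -0.992]
total tool mm [476.8  -5.9 -29.7] twist -0.439 n 12
[39.7, -0.5, -2.5, np.float64(-0.0366)]
[39.6, -0.5, -3.9, np.float64(-0.0366)]
[39.4, -0.5, -5.4, np.float64(-0.0366)]
[39.2, -0.5, -6.8, np.float64(-0.0366)]
[38.9, -0.5, -8.2, np.float64(-0.0366)]
[38.6, -0.5, -9.7, np.float64(-0.0366)]
[38.2, -0.5, -11.1, np.float64(-0.0366)]
[37.8, -0.5, -12.5, np.float64(-0.0366)]
[37.3, -0.5, -13.8, np.float64(-0.0366)]
[36.8, -0.5, -15.2, np.float64(-0.0366)]
[36.2, -0.5, -16.5, np.float64(-0.0366)]
[35.6, -0.5, -17.9, np.float64(-0.0366)]
```

View pics/s19c.png

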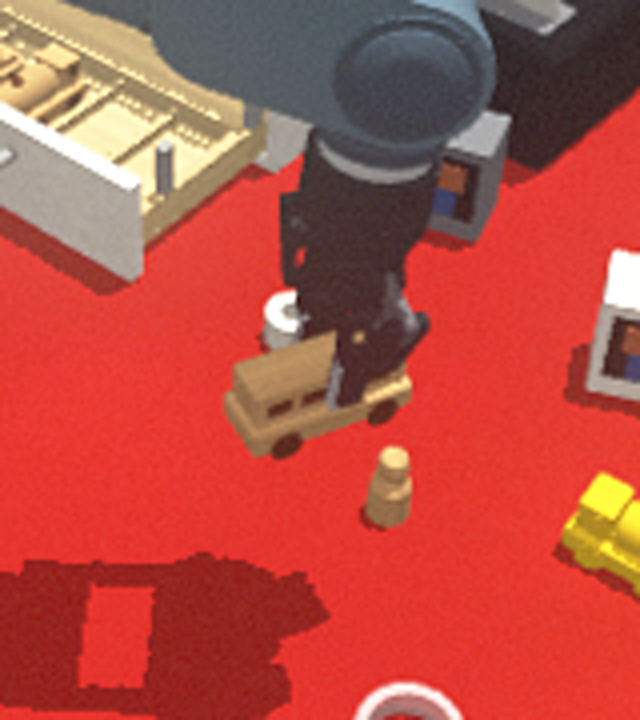

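Request:
{"method": "send_rows", "body": {"deltas": [[0, [25, -1, -1], -0.03], [0, [34, -1, -3], -0.036], [0, [37, -1, -5], -0.036], [0, [37, -1, -6], -0.036], [0, [37, -1, -8], -0.036], [0, [37, -1, -9], -0.036], [0, [37, -1, -10], -0.036], [0, [37, -1, -12], -0.036], [0, [36, -1, -13], -0.036], [0, [30, -1, -13], -0.036]]}}

```text
clock: 31.77
tool_pos: [0.5062, 0.0322, 0.1902]
tool_rot: [0.55, -0.459, -0.465, 0.52]
ft_force: [1.0, -0.2, -0.6]
opening: 0.388
```

```bash
python3 - <<'E'
from h import *
plan([.563,.1267,.18],1.63)
E
```

```text
tcp [0.5062 0.0322 0.1902] xyaw 1.544 j6 -1.72 open 0.388 F [ 1.  -0.2 -0.6] t 31.8 ydir [-0.145  0.037 -0.989]
total tool mm [ 95.6   5.4 -55.6] twist -0.086 n 3
[31.9, 1.8, -18.5, np.float64(-0.0287)]
[31.3, 1.8, -19.4, np.float64(-0.0287)]
[30.8, 1.8, -20.3, np.float64(-0.0287)]
```

Request:
{"method": "send_rows", "body": {"deltas": [[0, [32, 0, -18], -0.028], [0, [30, 0, -19], -0.028], [0, [22, 0, -16], -0.028], [0, [6, 0, -2], 0], [0, [0, 0, 0], 0]]}}

```text
clock: 32.18
tool_pos: [0.5566, 0.1337, 0.174]
tool_rot: [0.531, -0.429, -0.486, 0.546]
ft_force: [-0.3, 0.6, -2.5]
opening: 0.384
```

```bash
python3 - <<'E'
from h import *
plan([.563,.1267,.09],1.63)
q=snapshot('side');crop(q,'s20c.png',175,110,325,245,5)
E
```

```text
tcp [0.5566 0.1337 0.174 ] xyaw 1.64 j6 -1.64 open 0.384 F [-0.3  0.6 -2.5] t 32.2 ydir [-0.163  0.037 -0.986]
total tool mm [-11.5  81.5 -19.2] twist 0.01 n 3
[-3.8, 27.2, -6.4, np.float64(0.0033)]
[-3.8, 27.2, -6.4, np.float64(0.0033)]
[-3.8, 27.2, -6.4, np.float64(0.0033)]
```

View pics/s20c.png

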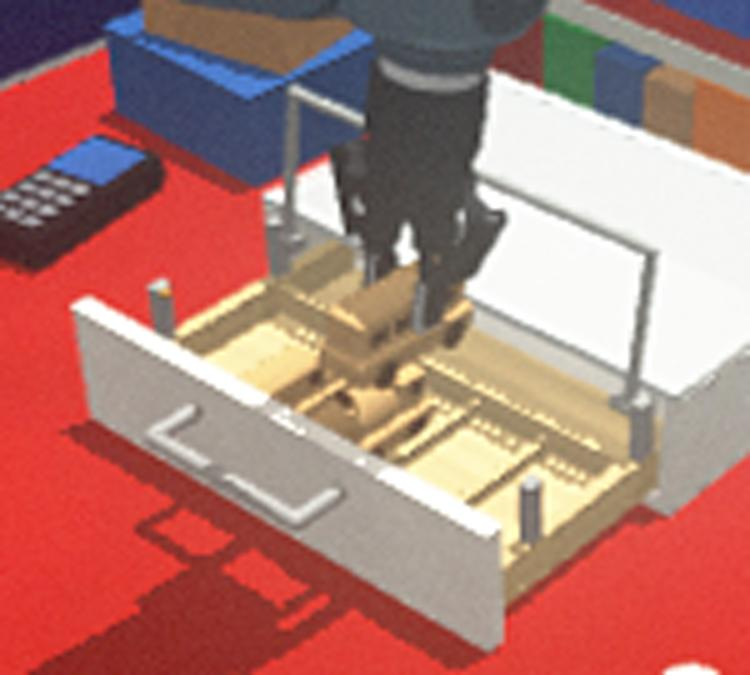

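Request:
{"method": "send_rows", "body": {"deltas": [[0, [-8, 10, -3], 0.01], [0, [-2, 20, -5], 0], [0, [0, 20, -5], 0], [0, [0, 18, -4], 0], [0, [0, 10, -1], 0], [0, [0, 0, 0], 0]]}}

```text
clock: 32.73
tool_pos: [0.5601, 0.1175, 0.0869]
tool_rot: [0.536, -0.435, -0.48, 0.541]
ft_force: [3.6, 2.1, -1.5]
opening: 0.388
```

```bash
python3 - <<'E'
from h import *
plan([.558,.1275,.05],1.63)
q=snapshot('side');crop(q,'s20c.png',175,110,325,245,5)
E
```

```text
tcp [0.5601 0.1175 0.0869] xyaw 1.616 j6 -1.64 open 0.388 F [ 3.6  2.1 -1.5] t 32.7 ydir [-0.162  0.036 -0.986]
total tool mm [ 8.5 37.1 -4.4] twist -0.014 n 1
[8.5, 37.1, -4.4, np.float64(-0.0136)]
```

View pics/s20c.png

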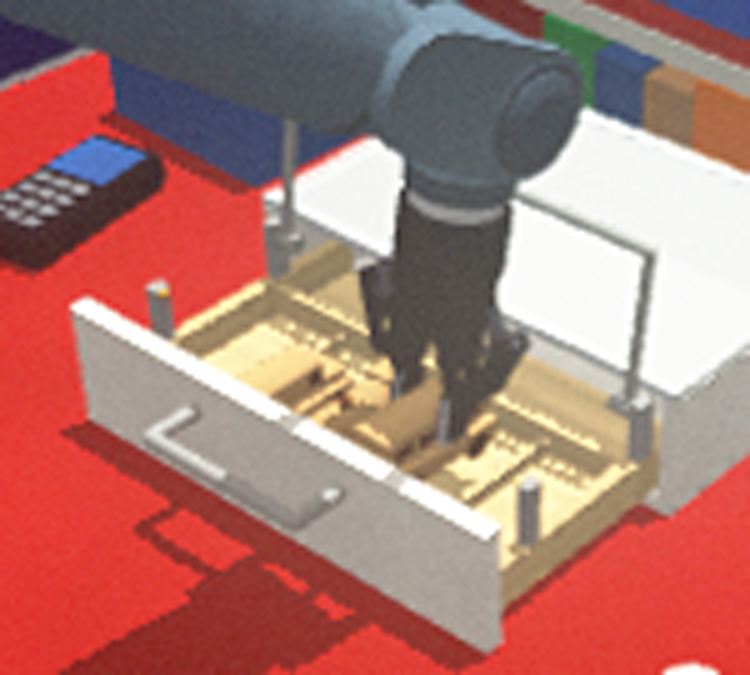

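```bash
python3 - <<'E'
from h import *
p=snapshot('top');crop(p,'t20c.png',160,110,300,240,5)
plan([.558,.1275,.05],1.63)
E
```

```text
tcp [0.5605 0.1176 0.0888] xyaw 1.618 j6 -1.64 open 0.389 F [ 0.5 -0.7 -1.7] t 32.8 ydir [-0.162  0.035 -0.986]
total tool mm [ 8.3 39.  -4.3] twist -0.012 n 2
[4.2, 19.5, -2.1, np.float64(-0.0062)]
[4.1, 19.5, -2.2, np.float64(-0.0062)]
```

View pics/t20c.png

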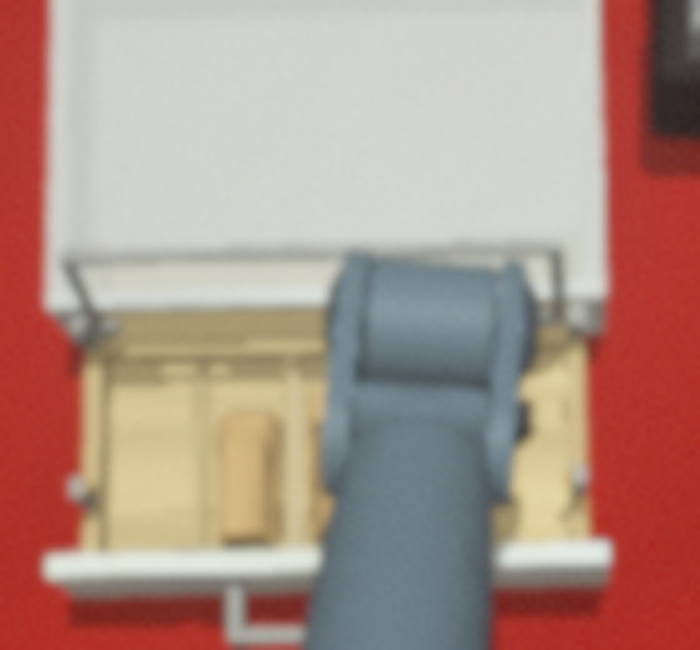

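```bash
python3 - <<'E'
from h import *
p=snapshot('top'); print(ray(p,(210,205),.06), ray(p,(210,192),.072),ray(p,(210,217.5),.06))
E
```

```text
[0.554432   0.25599087 0.06      ] [0.60057308 0.25689473 0.072     ] [0.50799306 0.25339872 0.06      ]
```

Request:
{"method": "send_rows", "body": {"deltas": [[0, [9, 3, -2], -0.012], [0, [1, 8, -2], 0], [0, [0, 8, -1], 0], [0, [0, 8, -1], 0], [0, [0, 0, 0], 0]]}}

```text
clock: 33.3
tool_pos: [0.563, 0.1302, 0.0633]
tool_rot: [0.531, -0.433, -0.485, 0.544]
ft_force: [-0.6, -0.4, -2.4]
opening: 0.387
```

```bash
python3 - <<'E'
from h import *
plan([.558,.1275,.05],1.63)
E
```

```text
tcp [0.563  0.1302 0.0633] xyaw 1.632 j6 -1.64 open 0.387 F [-0.6 -0.4 -2.4] t 33.3 ydir [-0.157  0.034 -0.987]
total tool mm [-3.  13.8  3.1] twist 0.002 n 1
[-3.0, 13.8, 3.1, np.float64(0.0022)]
```

Request:
{"method": "send_rows", "body": {"deltas": [[0, [-3, 5, 2], 0], [0, [0, 6, 0], 0], [0, [0, 5, 0], 0], [0, [0, 2, 0], 0], [0, [0, 0, 0], 0]]}}

```text
clock: 33.72
tool_pos: [0.5602, 0.1281, 0.0497]
tool_rot: [0.531, -0.433, -0.486, 0.543]
ft_force: [-0.1, 0.1, -1.9]
opening: 0.39
```

```bash
python3 - <<'E'
from h import *
plan([.558,.1275,.05],1.63)
q=snapshot('side');crop(q,'s21c.png',175,110,325,245,5)
E
```

```text
tcp [0.5602 0.1281 0.0497] xyaw 1.632 j6 -1.64 open 0.39 F [-0.1  0.1 -1.9] t 33.7 ydir [-0.156  0.035 -0.987]
total tool mm [-0.4  0.   2.2] twist 0.002 n 1
[-0.4, 0.0, 2.2, np.float64(0.0024)]
```

View pics/s21c.png

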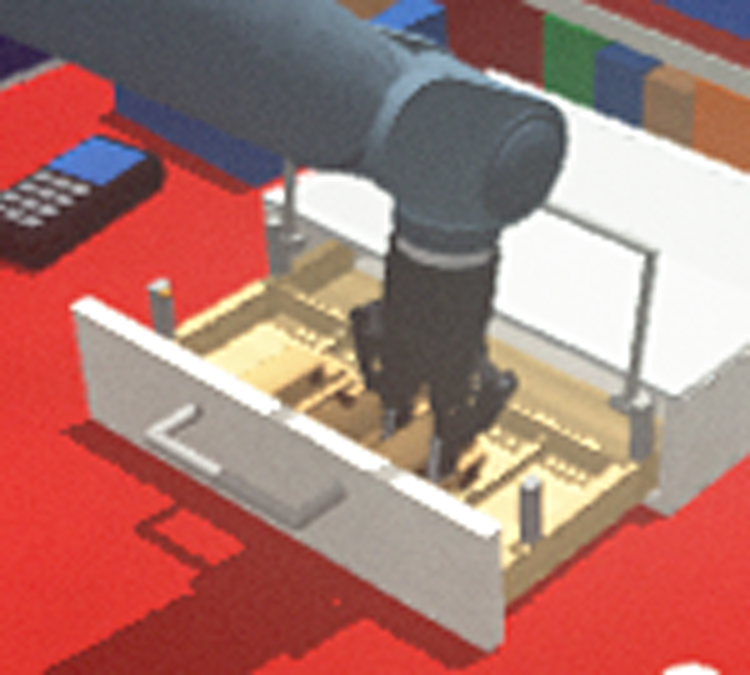

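Lowering the last couple of mm until contact, then releasing.

Request:
{"method": "send_rows", "body": {"deltas": [[0, [0, 3, 0], 0], [0, [0, 2, 0], 0], [0, [0, 0, 0], 0]]}}

```text
clock: 34.02
tool_pos: [0.5607, 0.1282, 0.0495]
tool_rot: [0.531, -0.433, -0.486, 0.543]
ft_force: [0.1, -0.4, -2.1]
opening: 0.388
```

Request:
{"method": "send_rows", "body": {"deltas": [[50, [0, 0, 0], 0], [50, [0, 0, 0], 0], [50, [0, 0, 0], 0], [50, [0, -15, 1], 0], [50, [0, -25, 2], 0], [50, [0, -30, 3], 0], [50, [0, -35, 4], 0], [50, [0, -35, 4], 0], [50, [0, 0, 0], 0]]}}

```text
clock: 34.77
tool_pos: [0.5654, 0.1218, 0.188]
tool_rot: [0.534, -0.43, -0.482, 0.546]
ft_force: [1.3, -0.8, 1.2]
opening: 0.584
```

```bash
python3 - <<'E'
from h import *
plan([.42,0.02,.23],.06)
q=snapshot('side');crop(q,'s22c.png',175,110,325,245,5)
E
```

```text
tcp [0.5654 0.1218 0.188 ] xyaw 1.631 j6 -1.64 open 0.584 F [ 1.3 -0.8  1.2] t 34.8 ydir [-0.168  0.035 -0.985]
total tool mm [-90.8 -20.5 156.9] twist -1.57 n 14
[-6.5, -1.5, 11.2, np.float64(-0.1122)]
[-5.2, -1.5, 11.9, np.float64(-0.1122)]
[-3.8, -1.5, 12.4, np.float64(-0.1122)]
[-2.4, -1.5, 12.7, np.float64(-0.1122)]
[-1.0, -1.5, 12.9, np.float64(-0.1122)]
[0.5, -1.5, 12.9, np.float64(-0.1122)]
[1.9, -1.5, 12.8, np.float64(-0.1122)]
[3.3, -1.5, 12.5, np.float64(-0.1122)]
[4.7, -1.5, 12.1, np.float64(-0.1122)]
[6.0, -1.5, 11.5, np.float64(-0.1122)]
[7.3, -1.5, 10.7, np.float64(-0.1122)]
[8.4, -1.5, 9.8, np.float64(-0.1122)]
[9.5, -1.5, 8.8, np.float64(-0.1122)]
[10.4, -1.5, 7.7, np.float64(-0.1122)]
```

View pics/s22c.png

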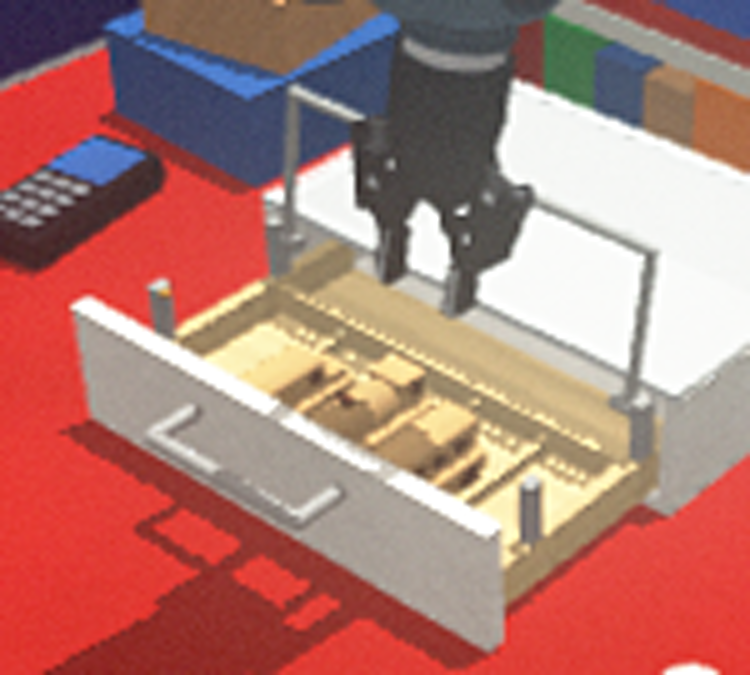

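```bash
python3 - <<'E'
from h import *
plan([.60,0.195,.30],.06)
E
```

```text
tcp [0.5638 0.1218 0.1849] xyaw 1.631 j6 -1.64 open 0.587 F [ 0.2  0.1 -0.4] t 34.8 ydir [-0.172  0.035 -0.984]
total tool mm [  76.1 -117.   -21. ] twist -1.57 n 14
[5.4, -8.4, -1.5, np.float64(-0.1122)]
[5.2, -8.4, -2.1, np.float64(-0.1122)]
[5.0, -8.4, -2.7, np.float64(-0.1122)]
[4.6, -8.4, -3.2, np.float64(-0.1122)]
[4.2, -8.4, -3.7, np.float64(-0.1122)]
[3.8, -8.4, -4.2, np.float64(-0.1122)]
[3.3, -8.4, -4.6, np.float64(-0.1122)]
[2.8, -8.4, -4.9, np.float64(-0.1122)]
[2.2, -8.4, -5.2, np.float64(-0.1122)]
[1.6, -8.4, -5.4, np.float64(-0.1122)]
[1.0, -8.4, -5.5, np.float64(-0.1122)]
[0.4, -8.4, -5.6, np.float64(-0.1122)]
[-0.2, -8.4, -5.6, np.float64(-0.1122)]
[-0.9, -8.4, -5.6, np.float64(-0.1122)]
```

```bash
python3 - <<'E'
from h import *
plan([.60,0.195,.30],.08)
E
```

```text
tcp [0.5638 0.1218 0.1849] xyaw 1.631 j6 -1.64 open 0.587 F [ 0.2  0.1 -0.4] t 34.8 ydir [-0.172  0.035 -0.984]
total tool mm [  76.1 -117.   -21. ] twist 1.551 n 14
[5.4, -8.4, -1.5, np.float64(0.1108)]
[5.6, -8.4, -0.9, np.float64(0.1108)]
[5.6, -8.4, -0.3, np.float64(0.1108)]
[5.6, -8.4, 0.4, np.float64(0.1108)]
[5.6, -8.4, 1.0, np.float64(0.1108)]
[5.4, -8.4, 1.6, np.float64(0.1108)]
[5.2, -8.4, 2.2, np.float64(0.1108)]
[4.9, -8.4, 2.7, np.float64(0.1108)]
[4.6, -8.4, 3.3, np.float64(0.1108)]
[4.2, -8.4, 3.8, np.float64(0.1108)]
[3.8, -8.4, 4.2, np.float64(0.1108)]
[3.3, -8.4, 4.6, np.float64(0.1108)]
[2.8, -8.4, 4.9, np.float64(0.1108)]
[2.2, -8.4, 5.2, np.float64(0.1108)]
```

Request:
{"method": "send_rows", "body": {"deltas": [[40, [5, -12, -1], 0.11], [40, [5, -12, -1], 0.11], [40, [5, -12, 0], 0.11], [40, [5, -12, 0], 0.11], [40, [5, -12, 1], 0.11], [40, [5, -12, 1], 0.11], [40, [5, -10, 2], 0.11], [40, [5, -10, 3], 0.11], [40, [5, -8, 3], 0.11], [40, [4, -8, 4], 0.11]]}}

```text
clock: 35.65
tool_pos: [0.5892, 0.1706, 0.2753]
tool_rot: [0.712, -0.654, -0.101, 0.233]
ft_force: [-0.2, -0.0, -0.1]
opening: 0.467
```

```bash
python3 - <<'E'
from h import *
plan([.64,0.2,.29],.06)
E
```

```text
tcp [0.5892 0.1706 0.2753] xyaw 0.49 j6 -0.41 open 0.467 F [-0.2 -0.  -0.1] t 35.6 ydir [-0.2    0.034 -0.979]
total tool mm [ 55.5 -23.6   5.1] twist 0.43 n 4
[13.9, -5.9, 1.3, np.float64(0.1075)]
[13.7, -5.9, 2.7, np.float64(0.1075)]
[13.3, -5.9, 4.2, np.float64(0.1075)]
[12.8, -5.9, 5.6, np.float64(0.1075)]
```

Request:
{"method": "send_rows", "body": {"deltas": [[40, [14, -6, 1], 0.107], [40, [14, -6, 3], 0.107], [40, [13, -6, 4], 0.107], [40, [13, -6, 5], 0.107], [40, [0, 0, 0], 0]]}}

```text
clock: 36.07
tool_pos: [0.641, 0.2011, 0.2824]
tool_rot: [0.716, -0.69, 0.065, 0.084]
ft_force: [-0.9, -0.7, 0.5]
opening: 0.465
```

```bash
python3 - <<'E'
from h import *
plan([.680,0.201,.25],.06)
q=snapshot('side');crop(q,'s23c.png',175,70,325,205,5)
p=snapshot('top');crop(p,'t23c.png',160,110,300,240,5)
for y in(-.168,0,.168):
  for th in (1.7,1.83,1.9):
    c,s=np.cos(.059),np.sin(.059)
    xl=.09-.12*np.cos(th); z=.086+.12*np.sin(th)
    X=[.564+c*xl-s*y,.1946+s*xl+c*y,z]; print(y,th,np.round(X,3),((proj(q,X)-[175,70])*5).round(),((proj(p,X)-[160,110])*5).round())
E
```

```text
tcp [0.641  0.2011 0.2824] xyaw 0.032 j6 0.09 open 0.465 F [-0.9 -0.7  0.5] t 36.1 ydir [-0.21   0.034 -0.977]
total tool mm [44.9 23.4 -2.3] twist -0.028 n 2
[22.4, 11.7, -1.1, np.float64(-0.0141)]
[22.4, 11.7, -1.5, np.float64(-0.0141)]
-0.168 1.7 [0.679 0.033 0.205] [634. 455.] [557. 265.]
-0.168 1.83 [0.694 0.034 0.202] [647. 449.] [556. 245.]
-0.168 1.9 [0.702 0.034 0.2  ] [655. 447.] [556. 234.]
0 1.7 [0.669 0.201 0.205] [443. 370.] [311. 272.]
0 1.83 [0.685 0.202 0.202] [457. 366.] [311. 251.]
0 1.9 [0.693 0.202 0.2  ] [465. 364.] [311. 241.]
0.168 1.7 [0.659 0.369 0.205] [272. 295.] [ 64. 278.]
0.168 1.83 [0.675 0.369 0.202] [287. 291.] [ 65. 258.]
0.168 1.9 [0.683 0.37  0.2  ] [295. 290.] [ 66. 248.]
```

View pics/s23c.png

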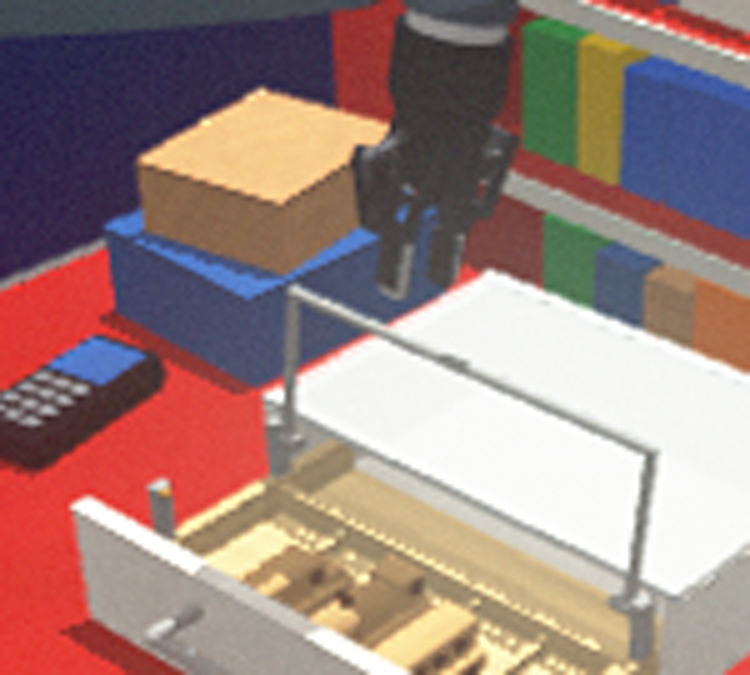

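View pics/t23c.png

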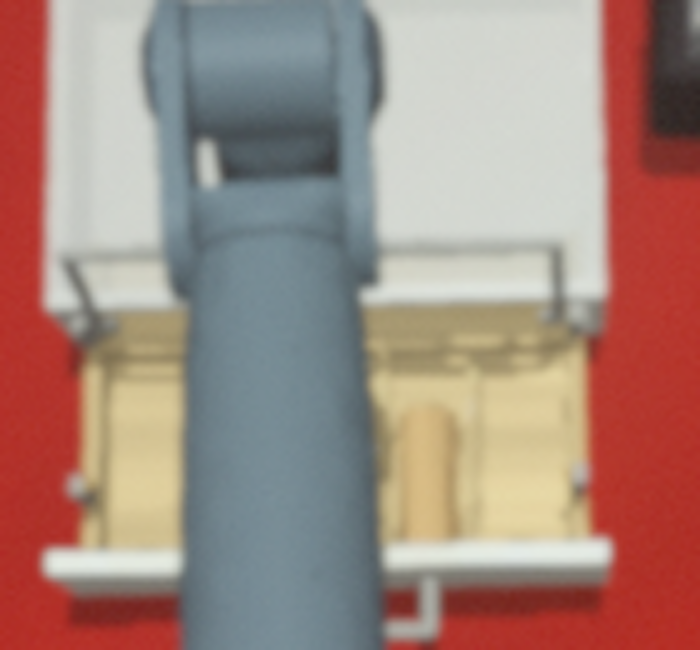

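```bash
python3 - <<'E'
from h import *
q=snapshot('side');p=snapshot('top')
c,s=np.cos(.059),np.sin(.059)
im=cv2.cvtColor(q['color'],cv2.COLOR_RGB2BGR);im=cv2.resize(im[140:245,175:325],None,fx=5,fy=5,interpolation=cv2.INTER_CUBIC)
ip=cv2.cvtColor(p['color'],cv2.COLOR_RGB2BGR);ip=cv2.resize(ip[150:230,190:300],None,fx=6,fy=6,interpolation=cv2.INTER_CUBIC)
for off,col in((0,(255,0,0)),(-.018,(0,160,0))):
  for (a,b,h) in [((-.055,.055),.017,.074)]:
    P=[(.564+c*(off+x)-s*(-.068+y),.1946+s*(off+x)+c*(-.068+y),h) for x,y in((a[0],b),(a[1],b),(a[1],-b),(a[0],-b))]
    cv2.polylines(im,[np.array([(proj(q,X)-[175,140])*5 for X in P]).round().astype(int)],True,col)
    cv2.polylines(ip,[np.array([(proj(p,X)-[190,150])*6 for X in P]).round().astype(int)],True,col)
cv2.imwrite('pics/m1.png',im);cv2.imwrite('pics/m2.png',ip)
E
```

```text
(no output)
```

View pics/m1.png

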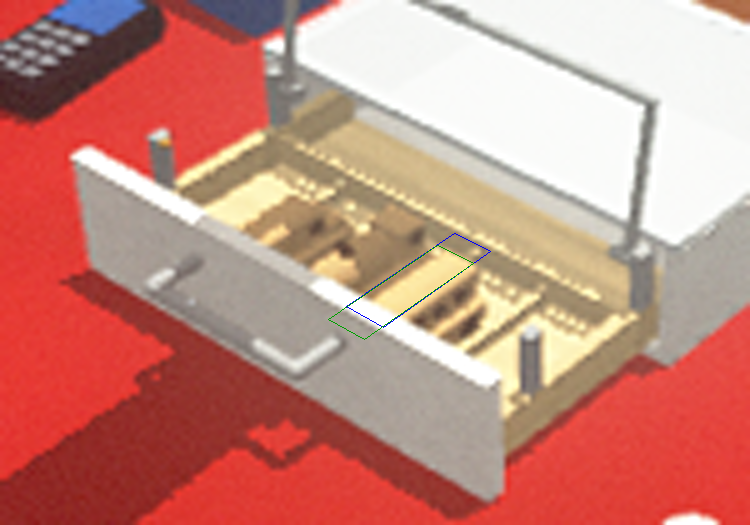

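View pics/m2.png

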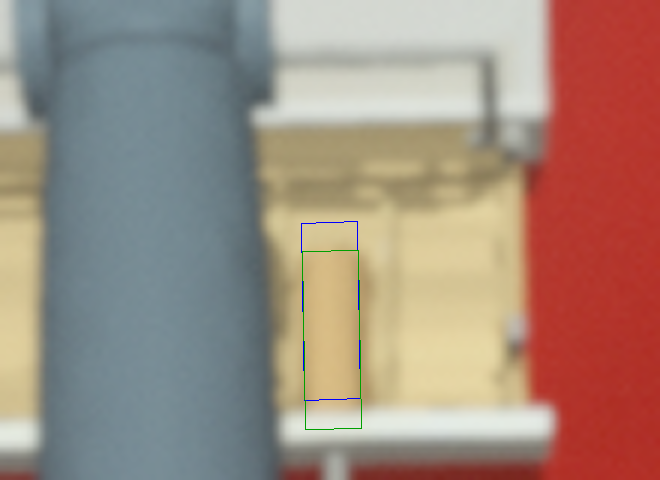

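Request:
{"method": "send_rows", "body": {"deltas": [[40, [20, 0, -1], -0.028], [40, [18, 0, 0], 0], [40, [10, 10, 0], 0], [40, [0, 10, 0], 0], [40, [0, 0, 0], 0]]}}

```text
clock: 36.68
tool_pos: [0.6798, 0.2009, 0.2504]
tool_rot: [0.717, -0.688, 0.053, 0.099]
ft_force: [-0.0, 0.1, -0.6]
opening: 0.469
```

```bash
python3 - <<'E'
from h import *
plan([.681,0.202,.183],.06)
q=snapshot('side');crop(q,'s24c.png',175,70,325,205,5)
E
```

```text
tcp [0.6798 0.2009 0.2504] xyaw 0.07 j6 0.04 open 0.469 F [-0.   0.1 -0.6] t 36.7 ydir [-0.214  0.033 -0.976]
total tool mm [15.5 65.5 -2.2] twist 0.01 n 2
[7.7, 32.8, -1.1, np.float64(0.0051)]
[7.8, 32.8, -1.0, np.float64(0.0051)]
```

View pics/s24c.png

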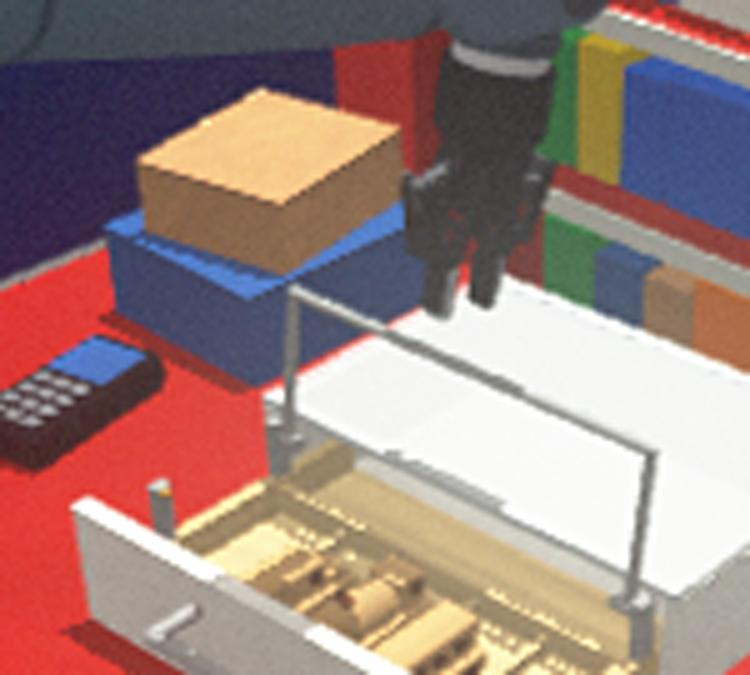

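Request:
{"method": "send_rows", "body": {"deltas": [[40, [5, 15, -0.5], 0], [40, [4, 18, -0.5], 0], [40, [4, 18, -0.5], 0], [40, [3, 12, -0.5], 0], [40, [0, 0, 0], 0]]}}

```text
clock: 37.15
tool_pos: [0.6801, 0.2024, 0.1828]
tool_rot: [0.717, -0.688, 0.052, 0.098]
ft_force: [0.0, -0.2, -1.2]
opening: 0.468
```

```bash
python3 - <<'E'
from h import *
plan([.681,0.202,.183],.06)
q=snapshot('side');crop(q,'s24c.png',175,70,325,205,5)
E
```

```text
tcp [0.6801 0.2024 0.1828] xyaw 0.072 j6 0.03 open 0.468 F [ 0.  -0.2 -1.2] t 37.1 ydir [-0.212  0.033 -0.977]
total tool mm [ 0.8 -0.4 -0.4] twist 0.012 n 1
[0.8, -0.4, -0.4, np.float64(0.0117)]
```

View pics/s24c.png

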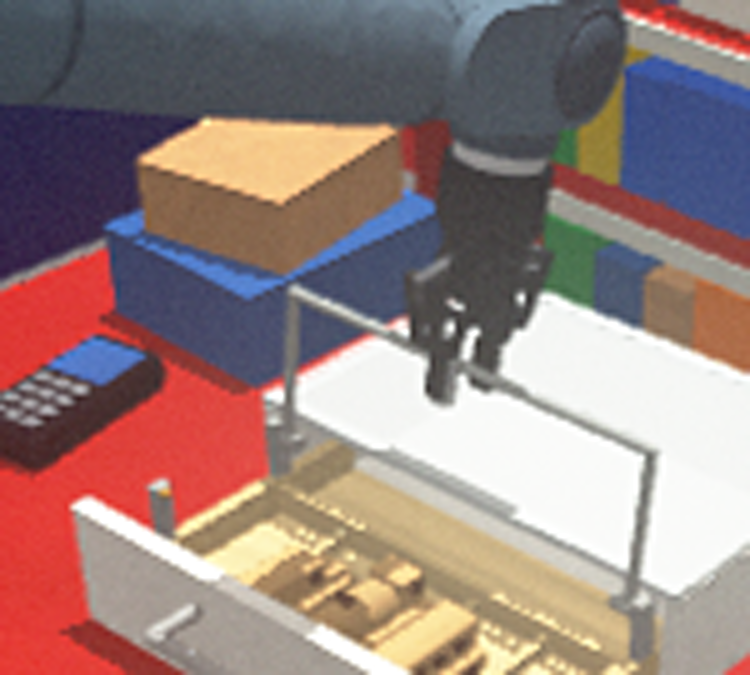

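Request:
{"method": "send_rows", "body": {"deltas": [[0, [0, 0, 0], 0], [0, [0, 0, 0], 0], [0, [0, 0, 0], 0], [0, [0, 0, 0], 0], [0, [0, 0, 0], 0], [0, [-18, 0.5, 0], 0], [0, [-18, 3, 0], 0], [0, [-17, 6, 0], 0], [0, [0, 0, 0], 0]]}}

```text
clock: 37.95
tool_pos: [0.6281, 0.1999, 0.1842]
tool_rot: [0.718, -0.688, 0.048, 0.094]
ft_force: [-0.7, -1.2, -2.7]
opening: 0.091
```

```bash
cat >> h.py <<'E'
def arc(s=None):
    s=s or get_state(); y=toolR(s).as_matrix()[:,1]; b=s['tool_pos']-.019*y
    c,sn=np.cos(.059),np.sin(.059); d=b[:2]-np.array([.564,.1946]); xl=c*d[0]+sn*d[1]-.09; z=b[2]-.086
    print('bar th',np.arctan2(z,-xl).round(3),'r',np.hypot(xl,z).round(4),'ylat',(-sn*d[0]+c*d[1]).round(4))
def arcplan(th1,n,s=None):
    s=s or get_state(); arc(s); Rm=toolR(s).as_matrix(); y=Rm[:,1]; b=s['tool_pos']-.019*y
    c,sn=np.cos(.059),np.sin(.059); d=b[:2]-np.array([.564,.1946]); xl=c*d[0]+sn*d[1]-.09; z=b[2]-.086; th=np.arctan2(z,-xl)
    prev=b
    for t in np.linspace(th,th1,n+1)[1:]:
        x=.09-.12*np.cos(t); P=np.array([.564+c*x,.1946+sn*x,.086+.12*np.sin(t)]); print(round(t,2),(Rm.T@(P-prev)*1000).round(1)); prev=P
E
python3 - <<'E'
from h import *
plan([.66,.2,.18]); arcplan(1.0,4)
E
```

```text
tcp [0.6281 0.1999 0.1842] xyaw 0.069 j6 0.04 open 0.091 F [-0.7 -1.2 -2.7] t 38.0 ydir [-0.201  0.036 -0.979]
total tool mm [32.1 -2.3 -2. ] twist 0 n 1
[32.1, -2.3, -2.0, 0.0]
bar th 1.385 r 0.1188 ylat 0.0006
1.29 [-10.9   3.7  -0.7]
1.19 [-10.    5.8  -0.2]
1.1 [-9.4  6.8 -0.2]
1.0 [-8.7  7.6 -0.3]
```

Request:
{"method": "send_rows", "body": {"deltas": [[0, [-11, 4, 0], 0], [0, [-10, 6, 0], 0], [0, [-10, 7, 0], 0], [0, [-9, 8, 0], 0], [0, [0, 0, 0], 0]]}}

```text
clock: 38.37
tool_pos: [0.594, 0.1981, 0.174]
tool_rot: [0.72, -0.688, 0.039, 0.082]
ft_force: [4.4, 1.0, -6.4]
opening: 0.091
```

```bash
python3 - <<'E'
from h import *
plan([.66,.2,.18]); arcplan(0.4,6)
E
```

```text
tcp [0.594  0.1981 0.174 ] xyaw 0.067 j6 0.04 open 0.091 F [ 4.4  1.  -6.4] t 38.4 ydir [-0.172  0.04  -0.984]
total tool mm [ 64.  -17.1  -1.6] twist 0 n 2
[32.0, -8.6, -0.8, 0.0]
[32.0, -8.6, -0.8, 0.0]
bar th 1.083 r 0.1208 ylat 0.0008
0.97 [-9.8  9.5 -1.2]
0.86 [-9.2 10.  -0.4]
0.74 [-8.  11.  -0.5]
0.63 [-6.7 11.9 -0.5]
0.51 [-5.3 12.6 -0.6]
0.4 [-3.9 13.1 -0.6]
```

Request:
{"method": "send_rows", "body": {"deltas": [[0, [-10, 10, -1], 0], [0, [-9, 10, 0], 0], [0, [-8, 11, 0], 0], [0, [-7, 12, 0], 0], [0, [0, 0, 0], 0]]}}

```text
clock: 38.78
tool_pos: [0.5641, 0.1964, 0.1491]
tool_rot: [0.721, -0.688, 0.031, 0.074]
ft_force: [1.7, -0.3, -1.3]
opening: 0.092
```

```bash
python3 - <<'E'
from h import *
plan([.66,.2,.18]); arcplan(0.2,5)
E
```

```text
tcp [0.5641 0.1964 0.1491] xyaw 0.065 j6 0.04 open 0.092 F [ 1.7 -0.3 -1.3] t 38.8 ydir [-0.15   0.041 -0.988]
total tool mm [ 90.3 -44.8  -0.4] twist 0 n 3
[30.1, -14.9, -0.1, 0.0]
[30.1, -14.9, -0.1, 0.0]
[30.1, -14.9, -0.1, 0.0]
bar th 0.755 r 0.1194 ylat 0.0009
0.64 [-7.4 11.  -1.4]
0.53 [-5.7 12.  -0.6]
0.42 [-4.3 12.6 -0.6]
0.31 [-2.9 13.  -0.6]
0.2 [-1.4 13.2 -0.7]
```

Request:
{"method": "send_rows", "body": {"deltas": [[0, [-7, 11, -1], 0], [0, [-6, 12, 0], 0], [0, [-4, 13, 0], 0], [0, [-3, 13, 0], 0], [0, [0, 0, 0], 0]]}}

```text
clock: 39.2
tool_pos: [0.5426, 0.1952, 0.1092]
tool_rot: [0.72, -0.689, 0.028, 0.072]
ft_force: [0.0, -0.2, -3.8]
opening: 0.088
```

```bash
python3 - <<'E'
from h import *
plan([.66,.2,.18]); arcplan(0.0,4)
q=snapshot('side');crop(q,'s25c.png',175,110,325,245,5)
E
```

```text
tcp [0.5426 0.1952 0.1092] xyaw 0.065 j6 0.04 open 0.088 F [ 0.  -0.2 -3.8] t 39.2 ydir [-0.142  0.04  -0.989]
total tool mm [106.4 -86.6   1.4] twist 0 n 4
[26.6, -21.6, 0.4, 0.0]
[26.6, -21.6, 0.4, 0.0]
[26.6, -21.6, 0.4, 0.0]
[26.6, -21.6, 0.4, 0.0]
bar th 0.368 r 0.1165 ylat 0.0009
0.28 [-5.4 10.  -1.4]
0.18 [-1.  11.  -0.5]
0.09 [ 0.  11.  -0.5]
0.0 [ 1.  11.  -0.5]
```

View pics/s25c.png

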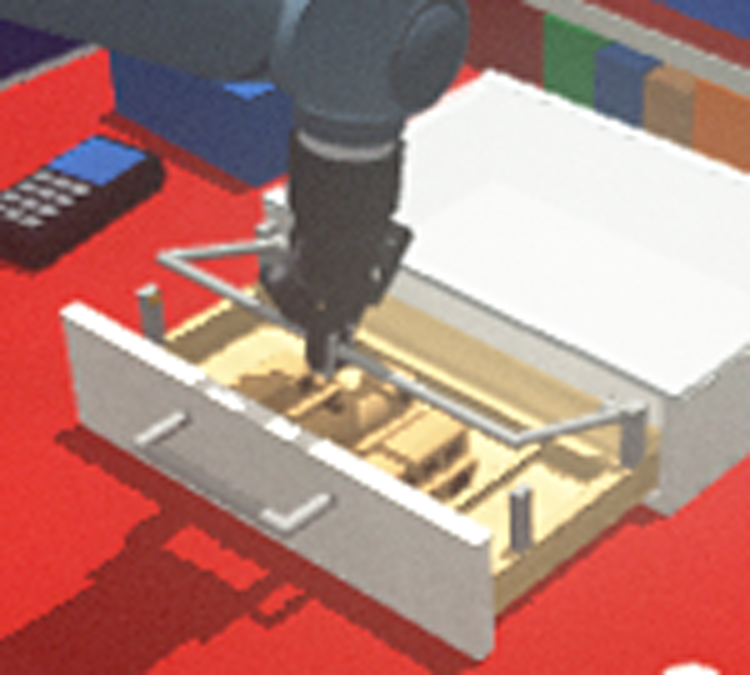

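Request:
{"method": "send_rows", "body": {"deltas": [[40, [0, 0, 0], 0], [40, [0, 0, 0], 0], [40, [0, 0, 0], 0], [40, [0, -15, 0], 0], [40, [0, -20, 0], 0], [40, [0, -20, 0], 0], [0, [0, 0, 0], 0], [0, [0, 0, 0], 0], [0, [0, 0, 0], 0], [0, [0, 0, 0], 0]]}}

```text
clock: 40.08
tool_pos: [0.554, 0.1948, 0.1692]
tool_rot: [0.722, -0.688, 0.027, 0.071]
ft_force: [-0.1, 0.1, 0.2]
opening: 0.003
```

```bash
python3 - <<'E'
from h import *
plan([.543,.195,.145],.06)
q=snapshot('side');crop(q,'s26c.png',175,110,325,245,5)
E
```

```text
tcp [0.554  0.1948 0.1692] xyaw 0.067 j6 0.04 open 0.003 F [-0.1  0.1  0.2] t 40.1 ydir [-0.14   0.043 -0.989]
total tool mm [-7.6 25.5 -0.4] twist 0.007 n 1
[-7.6, 25.5, -0.4, np.float64(0.0072)]
```

View pics/s26c.png

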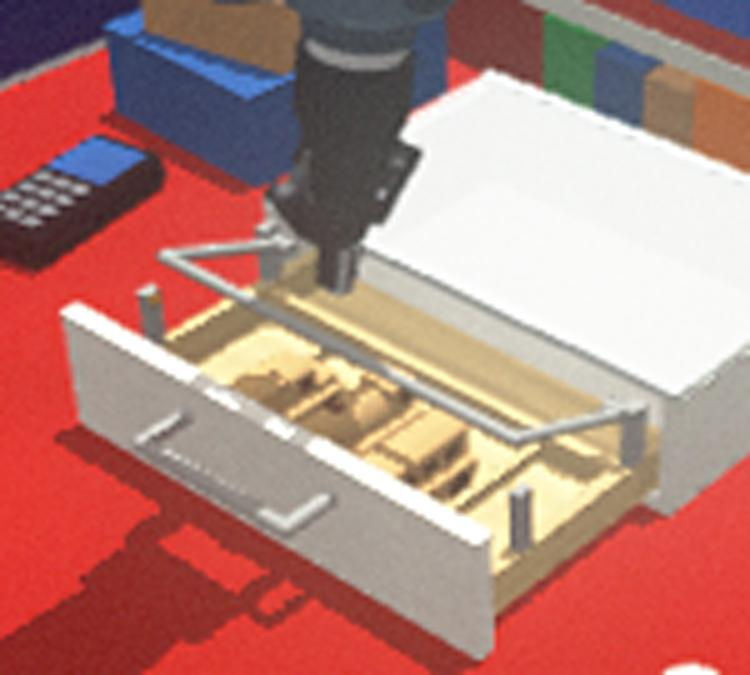

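```bash
python3 - <<'E'
from h import *
from scipy.optimize import least_squares
q=snapshot('side'); c,s=np.cos(.059),np.sin(.059)
o=np.array([(208,161.6),(278,197.6)])
def bar(th,d,y):
    x=.09-.12*np.cos(th)+d; return [.564+c*x-s*y,.1946+s*x+c*y,.086+.12*np.sin(th)]
r=least_squares(lambda v: np.concatenate([proj(q,bar(v[0],v[1],y))-k for y,k in((.168,o[0]),(-.168,o[1]))]),[.37,-.005])
print(r.x,r.fun,bar(*r.x,0))
# panel top right/left ends: front-top corner
for d in(0,-.006,r.x[1]):
    print(d,((proj(q,[.4833-.016+d*c+.012,.191-.2,.106])-[175,110])*5).round())
E
```

```text
[0.31303522 0.01009279] [-0.26469913 -0.13806357  0.31192202  0.16349288] [np.float64(0.5499488938223221), np.float64(0.19377002146018496), np.float64(0.12295373190658684)]
0 [468. 542.]
-0.006 [462. 546.]
0.010092794202874306 [480. 534.]
```

Request:
{"method": "send_rows", "body": {"deltas": [[0, [-4, 8, 0], 0], [0, [0, 10, 0], 0], [0, [0, 10, 0], 0], [0, [0, 0, 0], 0]]}}

```text
clock: 40.52
tool_pos: [0.5432, 0.1956, 0.1365]
tool_rot: [0.721, -0.688, 0.028, 0.073]
ft_force: [-0.6, -0.6, 0.1]
opening: 0.0
```

```bash
python3 - <<'E'
from h import *
plan([.534,.193,.091],.06)
q=snapshot('side');crop(q,'s26c.png',175,110,325,245,5)
p=snapshot('top');crop(p,'t26c.png',160,110,300,240,5)
E
```

```text
tcp [0.5432 0.1956 0.1365] xyaw 0.067 j6 0.04 open 0.0 F [-0.6 -0.6  0.1] t 40.5 ydir [-0.145  0.042 -0.989]
total tool mm [-2.8 46.2 -4.4] twist 0.007 n 2
[-1.4, 23.1, -2.2, np.float64(0.0036)]
[-1.4, 23.1, -2.2, np.float64(0.0036)]
```

View pics/s26c.png

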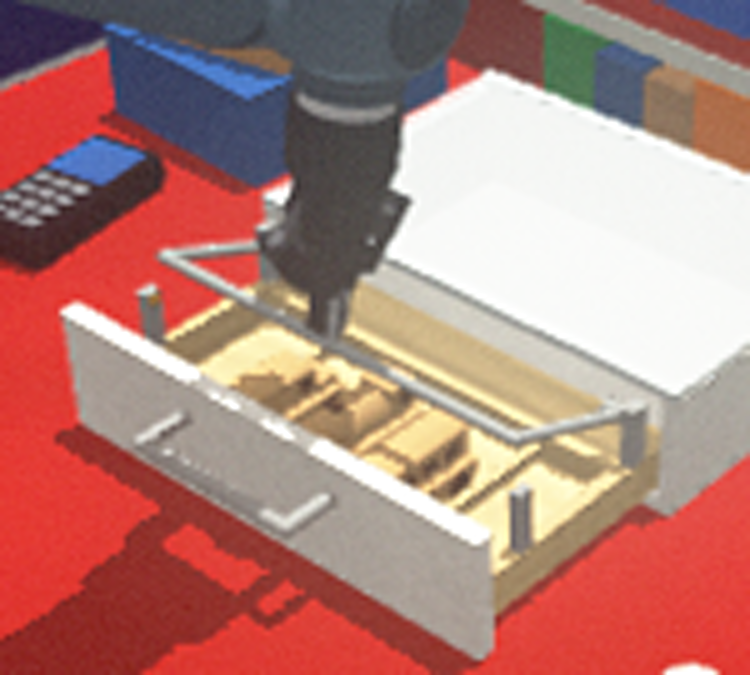

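View pics/t26c.png

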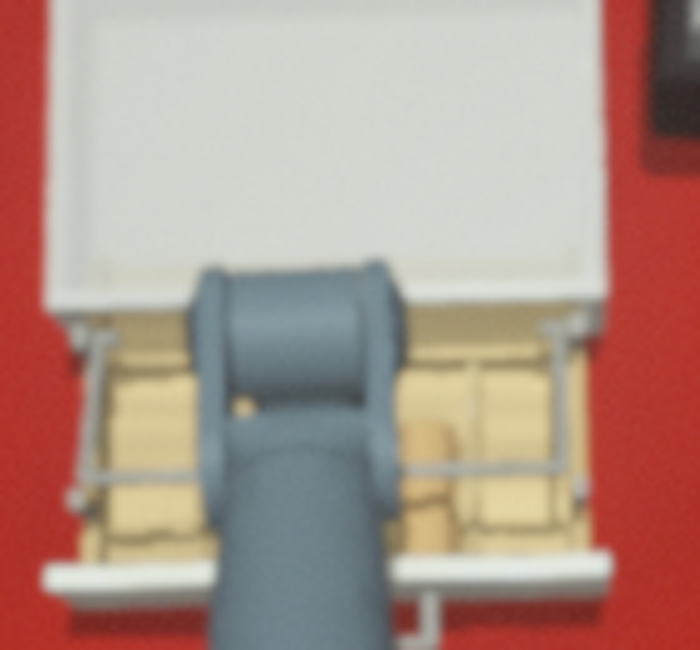

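```bash
python3 - <<'E'
from h import *
from scipy.optimize import least_squares
q=snapshot('side');p=snapshot('top'); c,s=np.cos(.059),np.sin(.059)
print(ray(p,(225,204.5),.125),ray(p,(225,204.5),.13))
def bar(th,d,y):
    x=.09-.12*np.cos(th)+d; return [.564+c*x-s*y,.1946+s*x+c*y,.086+.12*np.sin(th)]
ob=[(q,.168,(208,161.6)),(q,-.168,(278,197.6)),(p,.168,(178,205.6)),(p,-.168,(272,203.4))]
r=least_squares(lambda v: np.concatenate([proj(a,bar(v[0],v[1],y))-k for a,y,k in ob]),[.37,-.005])
print(r.x,r.fun.round(1),bar(*r.x,0))
E
```

```text
[0.54544721 0.19345388 0.125     ] [0.54448333 0.19286436 0.13      ]
[0.31690771 0.00748907] [-0.8  0.  -0.2  0.4 -0.6 -0.3  0.5 -0.7] [np.float64(0.5474934042783849), np.float64(0.19362497924070152), np.float64(0.12339557018782174)]
```

Request:
{"method": "send_rows", "body": {"deltas": [[0, [0, 8, -0.5], 0], [0, [0, 10, -0.5], 0], [0, [0, 10, -0.5], 0], [0, [0, 5, -0.5], 0]]}}

```text
clock: 41.05
tool_pos: [0.5434, 0.1955, 0.1075]
tool_rot: [0.722, -0.688, 0.024, 0.069]
ft_force: [1.0, -0.4, 0.0]
opening: -0.002
```

```bash
python3 - <<'E'
from h import *
plan([.536,.193,.091],.06)
q=snapshot('side');crop(q,'s27c.png',175,110,325,245,5)
E
```

```text
tcp [0.5434 0.1955 0.1075] xyaw 0.067 j6 0.03 open -0.002 F [ 1.  -0.4  0. ] t 41.0 ydir [-0.133  0.044 -0.99 ]
total tool mm [-5.3 17.2 -2.9] twist 0.007 n 1
[-5.3, 17.2, -2.9, np.float64(0.0071)]
```

View pics/s27c.png

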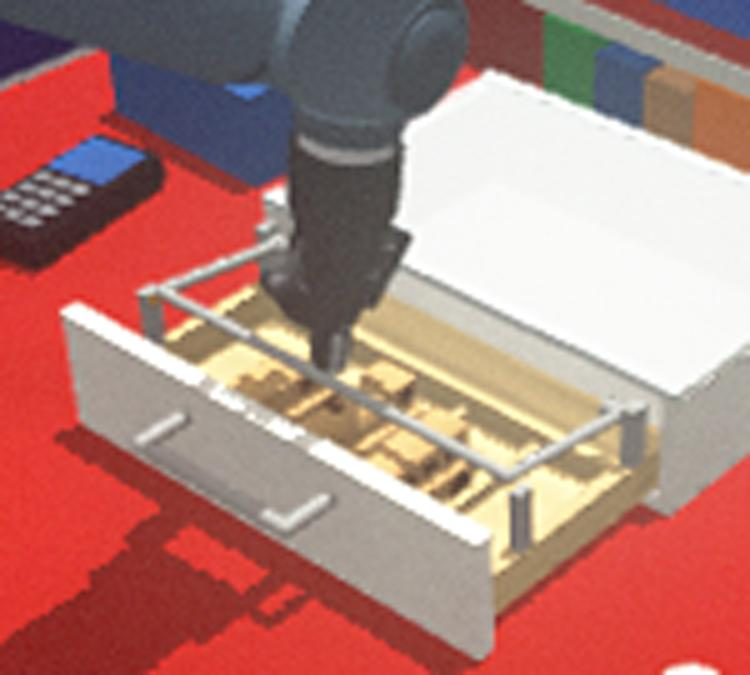

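Request:
{"method": "send_rows", "body": {"deltas": [[0, [-1, -6, 0], 0], [0, [-8, 0, 0], 0], [0, [0, 5, 0], 0], [0, [0, 6, 0], 0], [0, [0, 6, 0], 0], [0, [0, 6, 0], 0]]}}

```text
clock: 41.6
tool_pos: [0.5362, 0.1949, 0.1004]
tool_rot: [0.722, -0.689, 0.02, 0.066]
ft_force: [-5.2, -3.4, 19.7]
opening: 0.003
```

```bash
python3 - <<'E'
from h import *
plan([.536,.193,.091],.06)
q=snapshot('side');crop(q,'s27c.png',175,110,325,245,5)
E
```

```text
tcp [0.5362 0.1949 0.1004] xyaw 0.068 j6 0.03 open 0.003 F [-5.2 -3.4 19.7] t 41.6 ydir [-0.124  0.042 -0.991]
total tool mm [ 0.8  9.3 -2.4] twist 0.008 n 1
[0.8, 9.3, -2.4, np.float64(0.008)]
```

View pics/s27c.png

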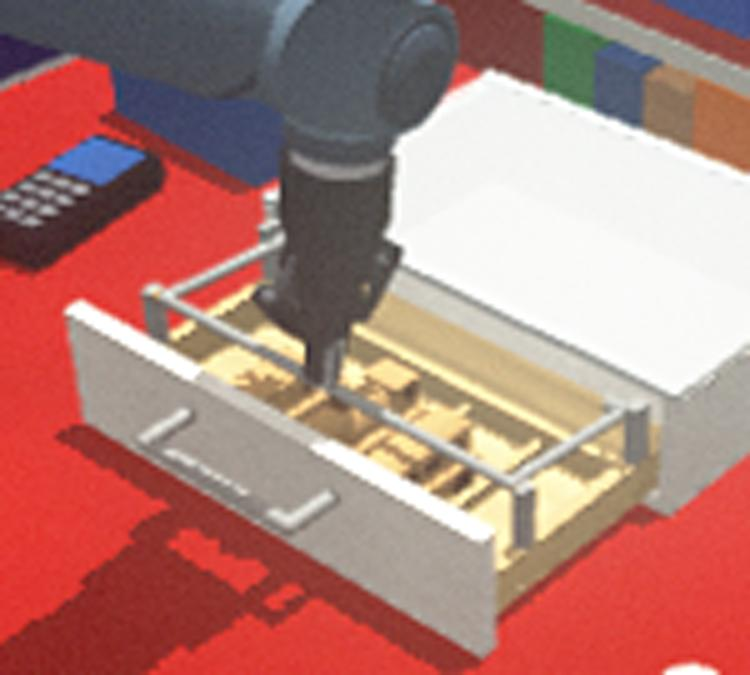

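Request:
{"method": "send_rows", "body": {"deltas": [[0, [0, 5, 0], 0], [0, [0, 6, 0], 0], [0, [0, 6, 0], 0]]}}

```text
clock: 41.9
tool_pos: [0.5386, 0.1954, 0.0905]
tool_rot: [0.721, -0.689, 0.016, 0.063]
ft_force: [-7.0, -4.0, 33.5]
opening: 0.002
```

Request:
{"method": "send_rows", "body": {"deltas": [[0, [0, 7, 0], 0], [0, [0, 7, 0], 0]]}}

```text
clock: 42.07
tool_pos: [0.547, 0.1959, 0.0905]
tool_rot: [0.721, -0.69, 0.009, 0.056]
ft_force: [-3.2, -5.0, 31.3]
opening: 0.001
```

```bash
python3 - <<'E'
from h import *
plan([.536,.193,.091],.06)
q=snapshot('side');crop(q,'s27c.png',175,110,325,245,5)
E
```

```text
tcp [0.547  0.1959 0.0905] xyaw 0.07 j6 0.03 open 0.001 F [-3.2 -5.  31.3] t 42.1 ydir [-0.093  0.041 -0.995]
total tool mm [-11.2   0.4  -2.2] twist 0.01 n 1
[-11.2, 0.4, -2.2, np.float64(0.0095)]
```

View pics/s27c.png

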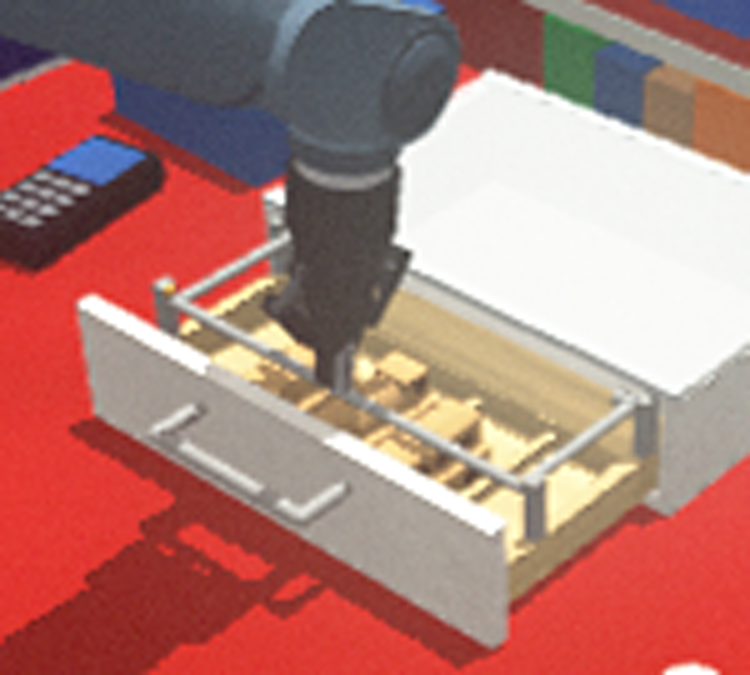

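Request:
{"method": "send_rows", "body": {"deltas": [[0, [0, -15, 0], 0], [0, [0, -25, 0], 0], [0, [0, -30, 0], 0], [0, [0, -30, 0], 0], [0, [0, 0, 0], 0]]}}

```text
clock: 42.53
tool_pos: [0.5586, 0.1917, 0.1955]
tool_rot: [0.722, -0.69, 0.006, 0.054]
ft_force: [1.7, 0.6, 0.5]
opening: 0.0
```

```bash
python3 - <<'E'
from h import *
from scipy.optimize import least_squares
q=snapshot('side');crop(q,'s28c.png',175,110,325,245,5)
p=snapshot('top');crop(p,'t28c.png',160,110,300,240,5)
plan([.45,.193,.2],.06)
E
```

```text
tcp [0.5556 0.1914 0.19  ] xyaw 0.069 j6 0.03 open -0.003 F [-0.1  1.2 -0.3] t 42.6 ydir [-0.094  0.041 -0.995]
total tool mm [-1.057e+02  1.000e-01  8.900e+00] twist 0.009 n 3
[-35.2, 0.0, 3.0, np.float64(0.003)]
[-35.3, 0.0, 2.9, np.float64(0.003)]
[-35.3, 0.0, 2.8, np.float64(0.003)]
```

View pics/s28c.png

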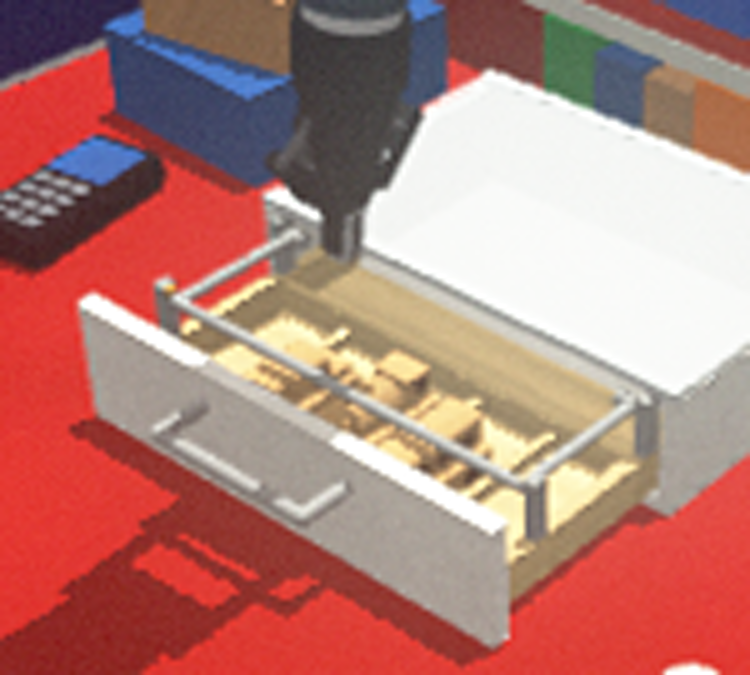

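View pics/t28c.png

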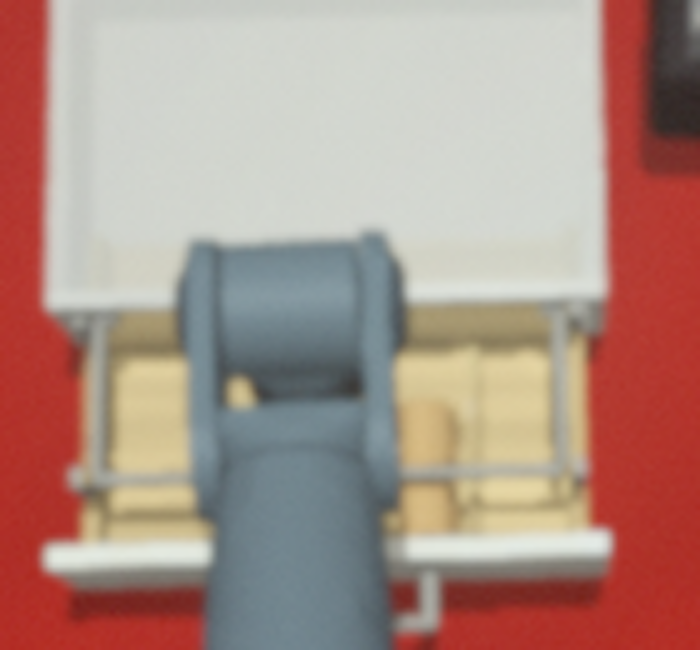

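```bash
python3 - <<'E'
from h import *
p=snapshot('top')
print('panel far edge',ray(p,(160+230/5,110+545/5),.106),'handle R end', ray(p,(160+430/5,110+622/5),.081))
plan([.375,.184,.2],.06)
E
```

```text
panel far edge [0.49464362 0.2604542  0.106     ] handle R end [0.44712126 0.11797339 0.081     ]
tcp [0.5545 0.1913 0.1883] xyaw 0.069 j6 0.03 open 0.003 F [ 0.6 -0.1 -0.2] t 42.7 ydir [-0.098  0.04  -0.994]
total tool mm [-179.9    5.6    4.9] twist 0.009 n 5
[-36.0, 1.1, 1.0, np.float64(0.0018)]
[-36.0, 1.1, 0.9, np.float64(0.0018)]
[-36.0, 1.1, 0.8, np.float64(0.0018)]
[-36.0, 1.1, 0.8, np.float64(0.0018)]
[-36.0, 1.1, 0.7, np.float64(0.0018)]
```

Request:
{"method": "send_rows", "body": {"deltas": [[0, [-34, 0, 1], 0], [0, [-34, 0, 1], 0], [0, [-34, 0, 1], 0], [0, [-34, 0, 1], 0], [0, [-30, 0, 1], 0], [0, [0, 0, 0], 0]]}}

```text
clock: 43.18
tool_pos: [0.3753, 0.1833, 0.1889]
tool_rot: [0.72, -0.691, 0.021, 0.067]
ft_force: [0.5, -0.7, -0.3]
opening: 0.004
```

```bash
python3 - <<'E'
from h import *
plan([.385,.188,.058],.06)
E
```

```text
tcp [0.3753 0.1833 0.1889] xyaw 0.068 j6 0.07 open 0.004 F [ 0.5 -0.7 -0.3] t 43.2 ydir [-0.126  0.037 -0.991]
total tool mm [ 26.  128.7  -1.8] twist 0.008 n 4
[6.5, 32.2, -0.5, np.float64(0.002)]
[6.5, 32.2, -0.4, np.float64(0.002)]
[6.5, 32.2, -0.4, np.float64(0.002)]
[6.5, 32.2, -0.4, np.float64(0.002)]
```

Request:
{"method": "send_rows", "body": {"deltas": [[0, [3, 20, 0], 0], [0, [3, 20, 0], 0], [0, [3, 20, 0], 0], [0, [3, 20, 0], 0], [0, [3, 18, 0], 0], [0, [2, 10, 0], 0], [0, [0, 0, 0], 0]]}}

```text
clock: 43.77
tool_pos: [0.3705, 0.1878, 0.0655]
tool_rot: [0.719, -0.691, 0.025, 0.072]
ft_force: [0.4, -0.0, -0.6]
opening: -0.0
```

```bash
python3 - <<'E'
from h import *
plan([.62-.02,.197,.058],.06)
q=snapshot('side');crop(q,'s29c.png',175,110,325,245,5)
E
```

```text
tcp [0.3705 0.1878 0.0655] xyaw 0.069 j6 0.06 open -0.0 F [ 0.4 -0.  -0.6] t 43.8 ydir [-0.138  0.035 -0.99 ]
total tool mm [228.5 -24.1  -5.6] twist 0.009 n 6
[38.1, -4.0, -0.9, np.float64(0.0015)]
[38.1, -4.0, -0.9, np.float64(0.0015)]
[38.1, -4.0, -0.8, np.float64(0.0015)]
[38.1, -4.0, -0.8, np.float64(0.0015)]
[38.1, -4.0, -0.7, np.float64(0.0015)]
[38.1, -4.0, -0.6, np.float64(0.0015)]
```

View pics/s29c.png

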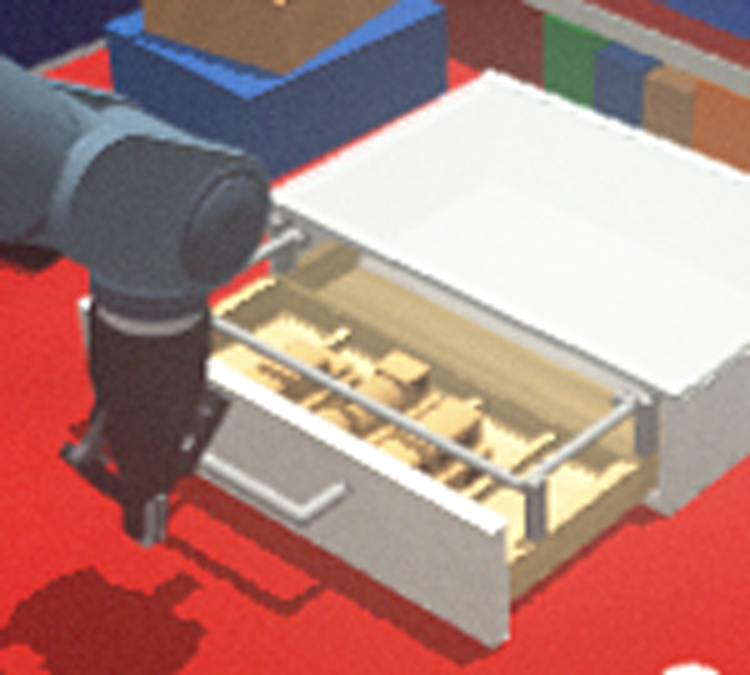

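Request:
{"method": "send_rows", "body": {"deltas": [[0, [14, -1, 0], 0], [0, [14, -1, 0], 0], [0, [12, -1, 0], 0], [0, [12, -1.2, 0], 0], [0, [12, -1.2, 0], 0], [0, [12, -1.2, 0], 0], [0, [12, -1.2, 0], 0], [0, [12, -1.2, 0], 0], [0, [12, -1.2, 0], 0], [0, [12, -1.2, 0], 0]]}}

```text
clock: 44.65
tool_pos: [0.4891, 0.1957, 0.0593]
tool_rot: [0.717, -0.691, 0.035, 0.084]
ft_force: [-5.6, -0.7, 5.9]
opening: -0.001
```

```bash
python3 - <<'E'
from h import *
plan([.62-.02,.197,.06],.06)
q=snapshot('side');crop(q,'s30c.png',175,110,325,245,5)
E
```

```text
tcp [0.4891 0.1957 0.0593] xyaw 0.072 j6 0.04 open -0.001 F [-5.6 -0.7  5.9] t 44.6 ydir [-0.169  0.03  -0.985]
total tool mm [109.1 -19.4  -5.8] twist 0.012 n 3
[36.4, -6.5, -1.9, np.float64(0.004)]
[36.4, -6.5, -1.8, np.float64(0.004)]
[36.4, -6.5, -1.7, np.float64(0.004)]
```

View pics/s30c.png

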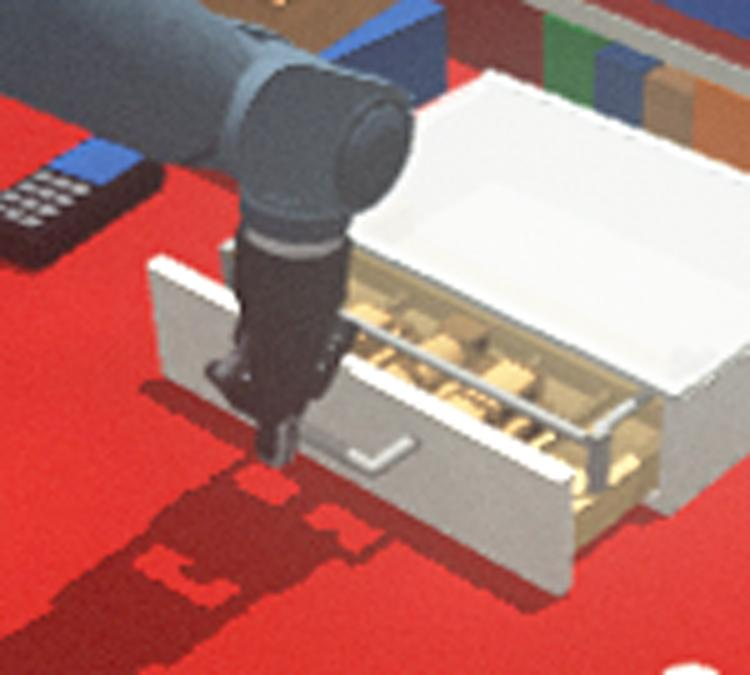

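Request:
{"method": "send_rows", "body": {"deltas": [[0, [12, -2, -0.5], 0], [0, [12, -2, -0.5], 0], [0, [12, -2, -0.5], 0], [0, [12, -2, -0.5], 0], [0, [12, -2, -0.5], 0], [0, [12, -2, -0.5], 0], [0, [12, -2, 0], 0]]}}

```text
clock: 45.28
tool_pos: [0.5678, 0.1999, 0.0595]
tool_rot: [0.716, -0.69, 0.044, 0.094]
ft_force: [-5.4, -2.5, 5.0]
opening: -0.0
```

```bash
python3 - <<'E'
from h import *
plan([.62-.02,.197,.06],.06)
q=snapshot('side');crop(q,'s30c.png',175,110,325,245,5)
E
```

```text
tcp [0.5678 0.1999 0.0595] xyaw 0.075 j6 0.03 open -0.0 F [-5.4 -2.5  5. ] t 45.3 ydir [-0.196  0.03  -0.98 ]
total tool mm [31.2 -6.9 -5. ] twist 0.015 n 1
[31.2, -6.9, -5.0, np.float64(0.0146)]
```

View pics/s30c.png

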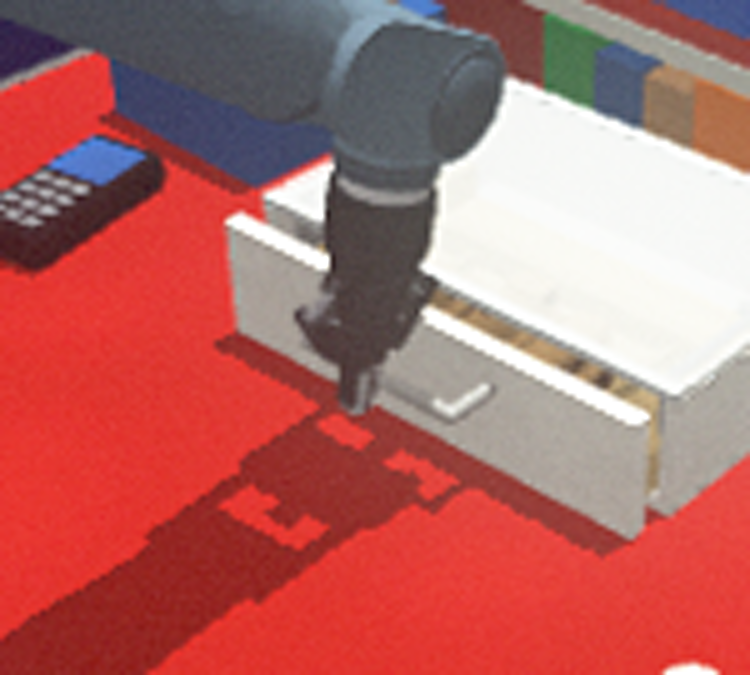

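Request:
{"method": "send_rows", "body": {"deltas": [[0, [8, -1.5, -1], 0], [0, [8, -1.5, -1], 0], [0, [7, -1.4, -1], 0], [0, [6, -1.2, 0], 0]]}}

```text
clock: 45.67
tool_pos: [0.5946, 0.201, 0.0596]
tool_rot: [0.717, -0.688, 0.048, 0.098]
ft_force: [-19.3, -4.4, 6.3]
opening: -0.0
```

Request:
{"method": "send_rows", "body": {"deltas": [[0, [5, -1, 0], 0], [0, [5, -1, 0], 0], [0, [5, -1, 0], 0]]}}

```text
clock: 45.92
tool_pos: [0.5939, 0.2007, 0.0602]
tool_rot: [0.713, -0.688, 0.064, 0.116]
ft_force: [-20.4, -4.0, 14.8]
opening: 0.001
```

```bash
python3 - <<'E'
from h import *
plan([.62-.02,.197,.06],.06)
q=snapshot('side');crop(q,'s31c.png',175,110,325,245,5)
E
```

```text
tcp [0.5939 0.2007 0.0602] xyaw 0.08 j6 0.03 open 0.001 F [-20.4  -4.   14.8] t 45.9 ydir [-0.253  0.026 -0.967]
total tool mm [ 5.7 -1.4 -4.1] twist 0.02 n 1
[5.7, -1.4, -4.1, np.float64(0.0197)]
```

View pics/s31c.png

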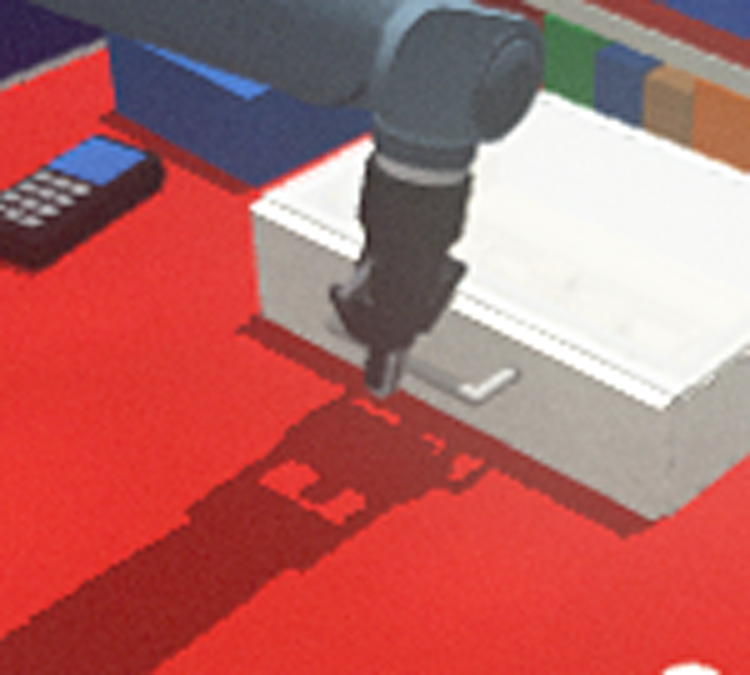

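Shut against its stop. Now I back away without dragging the handle, then check.

Request:
{"method": "send_rows", "body": {"deltas": [[0, [-15, 2, 0], 0], [0, [-25, 3, 0], 0], [0, [-30, 4, 0], 0], [0, [-30, 0, 0], 0], [0, [-25, -20, 0], 0], [0, [-20, -35, 0], 0], [0, [-10, -38, 0], 0], [0, [0, -38, 0], 0], [0, [0, 0, 0], 0]]}}

```text
clock: 46.72
tool_pos: [0.4656, 0.1841, 0.2198]
tool_rot: [0.713, -0.689, 0.064, 0.116]
ft_force: [1.4, -0.0, 0.2]
opening: 0.0
```

```bash
python3 - <<'E'
from h import *
plan([.4,.197,.2],.06)
q=snapshot('side');save(q,'s32.png');crop(q,'s32c.png',195,120,345,225,5)
p=snapshot('top');crop(p,'t32c.png',150,80,300,230,4)
E
```

```text
tcp [0.4656 0.1841 0.2198] xyaw 0.079 j6 0.04 open 0.0 F [ 1.4 -0.   0.2] t 46.7 ydir [-0.254  0.024 -0.967]
total tool mm [-57.3  36.1  16.5] twist 0.019 n 2
[-28.6, 18.1, 8.2, np.float64(0.0096)]
[-28.7, 18.1, 8.0, np.float64(0.0096)]
```

View pics/s32.png

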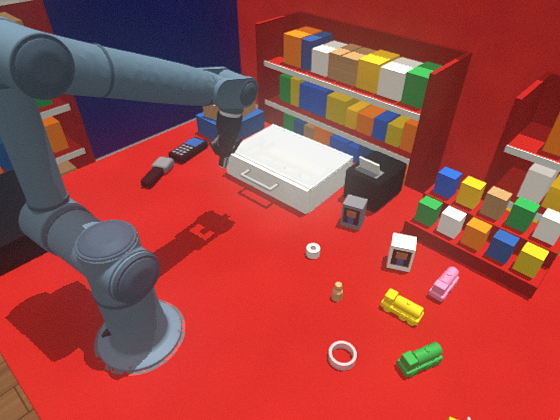

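View pics/t32c.png

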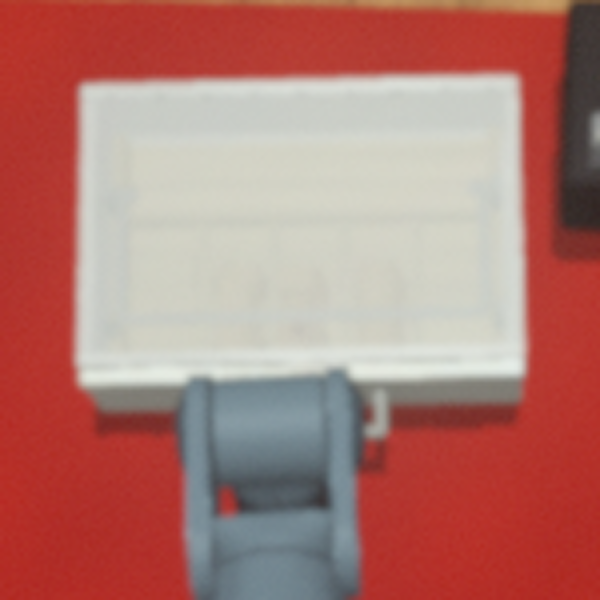

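View pics/s32c.png

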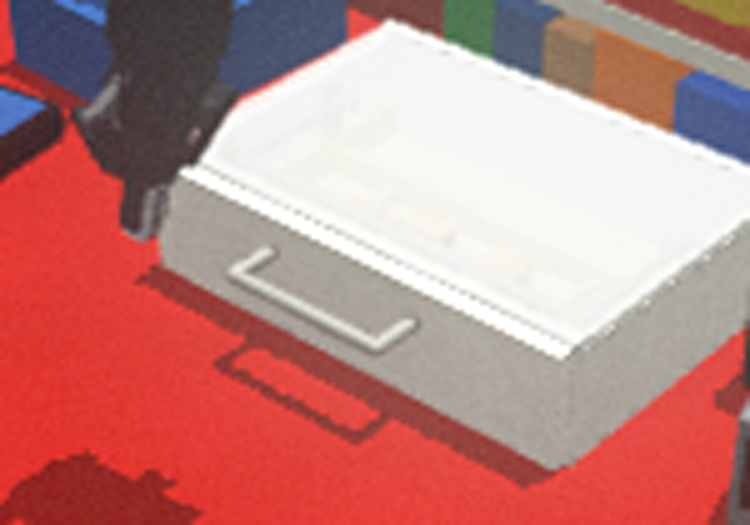

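```bash
python3 - <<'E'
from h import *
p=snapshot('top'); im=cv2.cvtColor(p['color'],cv2.COLOR_RGB2BGR)[98:180,168:284].astype(np.float32)
im=cv2.resize(im,None,fx=6.5,fy=6.5,interpolation=cv2.INTER_CUBIC)
im=np.clip((im-170)*255/65,0,255).astype(np.uint8)
c,s=np.cos(.059),np.sin(.059)
O=np.array([.564,.1946])+np.array([c,s])*(.186)
for y0 in(-.068,0,.068):
  for off,col in((0,(255,0,0)),):
    P=[(O[0]+c*(off+x)-s*(y0+y),O[1]+s*(off+x)+c*(y0+y),.074) for x,y in((-.055,.017),(.055,.017),(.055,-.017),(-.055,-.017))]
    cv2.polylines(im,[np.array([(proj(p,X)-[168,98])*6.5 for X in P]).round().astype(int)],True,col)
P=[(O[0]+c*(x)-s*y,O[1]+s*x+c*y,.086) for x,y in((-.03,.168),(-.03,-.168))]
cv2.polylines(im,[np.array([(proj(p,X)-[168,98])*6.5 for X in P]).round().astype(int)],True,(0,0,255))
cv2.imwrite('pics/e1.png',im)
E
```

```text
(no output)
```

View pics/e1.png

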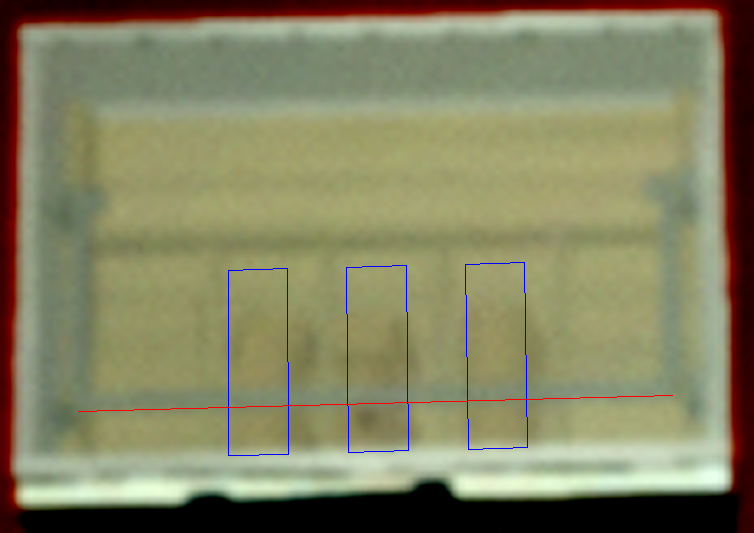

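```bash
cat > e.py <<'E'
from h import *
def avg(n,k=16):
    ps=[snapshot(n) for _ in range(k)]; p=ps[-1]; return p,np.mean([a['color'].astype(np.float32) for a in ps],0)[...,::-1]
if __name__=='__main__':
    p,a=avg('top'); q,b=avg('side'); np.save('a.npy',a);np.save('b.npy',b)
    im=cv2.resize(a[120:180,185:275],None,fx=8,fy=8,interpolation=cv2.INTER_CUBIC)
    for ch in range(3):
        lo,hi=np.percentile(im[...,ch],[4,90]); im[...,ch]=np.clip((im[...,ch]-lo)*255/(hi-lo),0,255)
    cv2.imwrite('pics/e2.png',im)
    im=cv2.resize(b[125:200,225:345],None,fx=6.5,fy=6.5,interpolation=cv2.INTER_CUBIC)
    im=np.clip((im-195)*255/60,0,255); cv2.imwrite('pics/e3.png',im)
E
python3 e.py
```

```text
[ WARN:0@16.784] global loadsave.cpp:1063 imwrite_ Unsupported depth image for selected encoder is fallbacked to CV_8U.
```

View pics/e2.png

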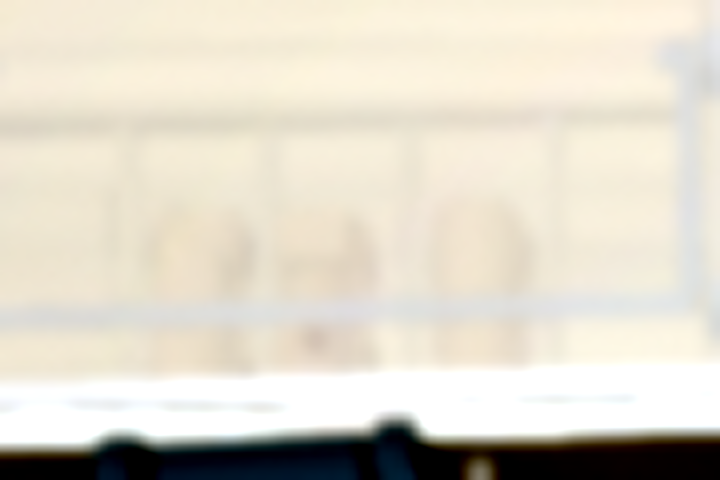

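View pics/e3.png

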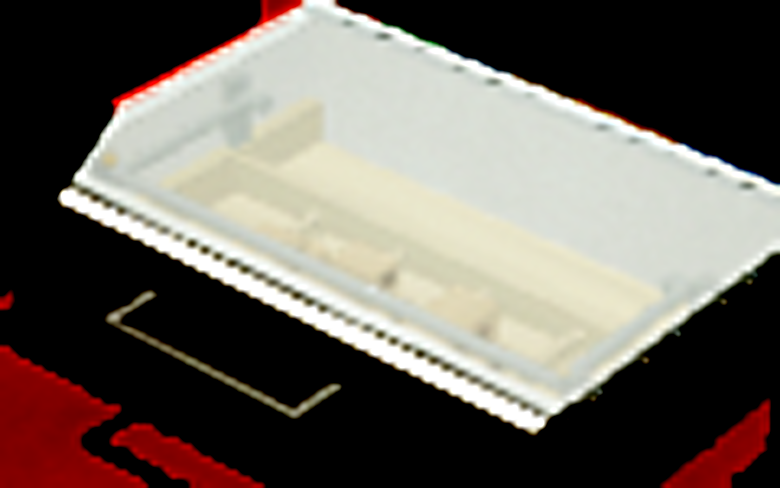

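```bash
python3 - <<'E'
from h import *
p=snapshot('top'); c,s=np.cos(.059),np.sin(.059)
def al(X): return c*X[0]+s*X[1]
for n,col,bv,nv in(('van',205,312,205),('tanker',325,310,208),('bus',485,306,198)):
    f_=lambda v,z: al(ray(p,(185+col/8,120+v/8),z))
    L=f_(bv,.086)+.03
    print(n,'nose rel lane centre mm: z.074',round((f_(nv,.074)-L)*1000,1),'z.046',round((f_(nv,.046)-L)*1000,1))
E
```

```text
van nose rel lane centre mm: z.074 25.3 z.046 34.6
tanker nose rel lane centre mm: z.074 22.9 z.046 32.1
bus nose rel lane centre mm: z.074 25.8 z.046 35.1
```

```bash
python3 - <<'E'
from h import *
p=snapshot('top'); c,s=np.cos(.059),np.sin(.059)
def al(X): return c*X[0]+s*X[1]
g=lambda u,v,z: al(ray(p,(u,v),z))
L=g(246,204.2,.086)+.03
print('bus open: ',[(g(246,110+n/5,.074)-L)*1000 for n in(398,402)])
# divider rear ends, now: e2 rear ledge front at y~122 ; 
for col,bv,rv in((130,315,128),(270,312,128),(410,309,125),(555,305,122)):
    h=lambda v,z: g(185+col/8,120+v/8,z)
    L=h(bv,.086)+.03; print('divider rear end rel lane centre', (h(rv,.034)-L)*1000)
E
```

```text
bus open:  [np.float64(26.86629637742366), np.float64(23.865130949396463)]
divider rear end rel lane centre 78.41290301040193
divider rear end rel lane centre 76.93076124007936
divider rear end rel lane centre 76.95013912798332
divider rear end rel lane centre 76.49040673738361
```

```bash
python3 - <<'E'
from h import *
q=snapshot('side'); c,s=np.cos(.059),np.sin(.059)
al=lambda X: c*X[0]+s*X[1]
h=[ray(q,(195+u/5,120+v/5),.078) for u,v in((232,272),(380,347))]; print('handle',h,np.mean([al(x) for x in h]))
print('unit front along',al([.6767,.2003]),'expected handle shut',al([.6767,.2003])-.058)
crop(q,'s33.png',225,130,325,215,8)
E
```

```text
handle [array([0.61054522, 0.26163783, 0.078     ]), array([0.61909152, 0.11791848, 0.078     ])] 0.6249390041465042
unit front along 0.687333390227062 expected handle shut 0.6293333902270619
```

View pics/s33.png

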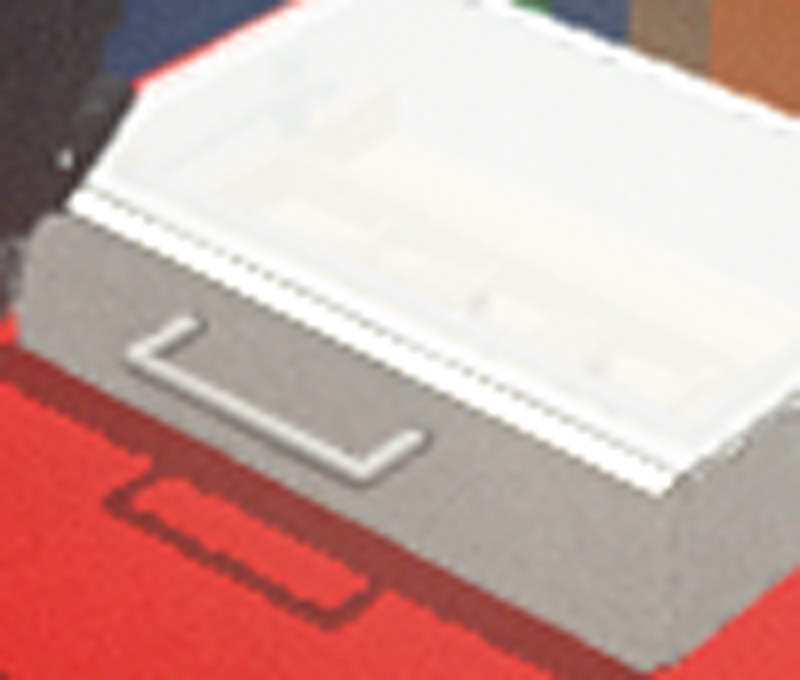

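```bash
python3 - <<'E'
from bench import *
print(hand_in())
E
```

```text
the job is handed in; nothing more can be done
None
```

The job is handed in. I drew the drawer out, swung the keeper up, and parked the van, tanker and bus in lanes 4, 3 and 2 (counting from the -y side). Then I pressed the keeper down and pushed the drawer shut. These were the only wooden vehicles on the counter. I left the yellow, pink and green look-alikes and the other items alone.

- **Keeper:** I pressed it down until the fingertips stopped at z = 0.0905 m with about 31 N, which matches its home height. I did not measure its angle separately.
- **Drawer:** It held against its stop at about 20 N with no further movement. The side picture shows no gap at the front. My handle-position estimate came out about 4 mm short of fully shut, which is within the picture error but close to the 5 mm limit.
- **Vehicles:** Seen through the clear top, they sit in separate lanes. All are towards the front of their lanes, the van by roughly 12 mm and the bus and tanker by roughly 20–26 mm, against the 35 mm limit. A first estimate for the bus gave about 18 mm, so these distances are uncertain by about 5 mm.
- **Bus set-down:** I felt no clear floor contact before letting it go. It looked flat in the pictures afterwards.
- **Gripper tilt:** The tool slowly leaned, up to 0.25 rad by the end. I allowed for it, and it did not stop any step.

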